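# Change over the tray of a UV curing unit: cured castings out, washed ones in

## Robot

A 7-joint arm with a two-finger parallel gripper is mounted at the origin on the work surface; the furniture and walls round the work are solid. World frame = base frame: x ahead of the robot, y to its left, z up, the work surface at z = 0. Lengths are in m, angles in rad, forces in N, time in s.
With the tool pointing down it reaches from about 0.425 to 0.875 m from the base axis. Payload 8.4 kg.
Tool frame: the origin (TCP) lies between the finger pads; the fingertips stand arm.finger_overhang ahead of it and the grasp point (between the pads) lies 2 mm behind it (arm.finger_overhang is the distance from the TCP to the fingertips, in m); x points along the fingers, y is the direction in which the jaws open and shut, and the axes are right-handed (so a half turn about x gives the same grasp; the last joint's range is limited). The gripper opens to 85 mm and grips with 20 to 120 N. Pads are 22 mm wide; open, the fingers measure 114 mm over their backs; the gripper's body (76 mm by 85 mm) begins 54 mm behind the grasp point. The pads swing forward as they close: fully open they stand 13 mm farther back than shut.
Start: joints at [1.101, 0.333, 0.04, 1.465, -0.013, 1.343, -0.059], TCP at [0.236, -0.606, 0.248] pointing down, gripper open.
Joint ranges: [-2.58, 2.58], [-0.38, 2.09], [-1.3, 1.39], [0.25, 2.4], [-1.5, 4.64], [0.08, 2.09], [-2.65, 2.65]. Speed limits (rad/s): [2.22, 2.22, 2.79, 2.79, 3.14, 3.14, 3.14].

## Interface

Orientations are given as a unit quaternion [x, y, z, w].
In Python, from cell import telemetry, viewer, close_job, arm gives the robot as it stands. The module is installed in compiled form; this text tells all that it offers.
- The arm moves only by the tool carry_out, never from a script. Its argument "increments" is a list of rows, each an object of numbers: "rx", "ry", "rz": the turn, a rotation vector about the world's x, y, z in rad; "dx", "dy", "dz": the shift along the world's x, y, z in cm; "grip": the finger opening in cm, from 0 to 8.54. In form: [{"rx": .., "ry": .., "rz": .., "dx": .., "dy": .., "dz": .., "grip": ..}, ...]. A call has 1 to 12 rows; each row is the pose to reach, as a shift and turn from the pose commanded when the call began; what a row does not reach only later rows make up. A row lasts 1/10 s, in which the tool goes at most 50 mm and 8.59 degrees, less where a joint would pass 70% of its speed; a pose out of reach is approached as far as the arm can. A call with a gripper value outside its range is refused whole. The fingers move at their own pace and stop on an object; "newtons" is the grip in N (left out, the last holds). Time passes only in rows, so rows that repeat a pose let the fingers close. It gives the time, the measured TCP pose, the force and the opening at its end, in the units of the state.
- telemetry.observe(): the state, without advancing time (a new reading comes with each control period).
- viewer.get_image(name): name is "side" or "top" or "wrist"; returns a dict with "frame" (420x560x3 uint8, blue, green, red), "camera_matrix" (3x3 intrinsics, pixels), "extrinsics" (4x4, takes a point from camera to world coordinates). Camera axes: x right, y down, z forward; pixel columns grow to the right and rows downward; lengths in m; the calibration is good to about 2 mm. A picture is of the moment at which its call begins. There is no depth.
- close_job(): hands the job in, once; it reports no verdict.
The state is a dict: "time_s": time; "q": joint angles; "dq": joint speeds; "joint_torque": joint torques, N m; "tcp_pos": TCP position; "eef_rot": TCP orientation; "wrist_force": force on the tool from outside, world axes, zero at the start; "torque": the same for the moment, N m; "gripper_width": finger opening in m.
Only numpy, scipy, OpenCV 4.12 (cv2) and the standard library are available. Lean on these libraries where they do the work, as an engineer would, in place of code of your own. Each camera call takes 0.05 s, during which the arm holds its last target.

## Task

The castings in the curing unit are done: raise the amber hood, draw the tray by its fin back across the gap until it is fully on the loading rest, and put the cured castings into the plywood box. Then lay every washed casting from the drip mat hollow side down in its own pocket of the tray, and slide the tray across the gap again until it is fully home against the unit's stop. Slide the tray level both ways, without lifting it off or letting an end sag into the gap; at the end shut the hood fully over it, let go, and leave the wash pot and the sanding block where they are.

Things in the scene. Friction and masses are not known exactly. Their poses are not given: they have to be found in the camera images.
- casting_a: grey resin casting: square plinth 40 x 40 x 22 mm, open below (cavity 32 mm, walls 4 mm), with a raised 2 mm panel on its closed top; 40 g. Origin: centre of the square in the rim plane; z from open rim to closed top, so up when hollow side down. May be absent. Starts standing on edge on the mat (origin 20 mm over it); pushed near its upper edge towards the open side it topples hollow side down.
- casting_b: grey resin casting: square plinth 40 x 40 x 22 mm, open below (cavity 32 mm, walls 4 mm), with a raised 2 mm panel on its closed top; 40 g. Origin: centre of the square in the rim plane; z from open rim to closed top, so up when hollow side down. May be absent. Starts standing on edge on the mat, as casting_a, its open side turned another way.
- casting_c: grey resin casting: square plinth 40 x 40 x 22 mm, open below (cavity 32 mm, walls 4 mm), with a raised 2 mm panel on its closed top; 40 g. Origin: centre of the square in the rim plane; z from open rim to closed top, so up when hollow side down. May be absent. Starts lying hollow side down on the mat.
- casting_d: grey resin casting: square plinth 40 x 40 x 22 mm, open below (cavity 32 mm, walls 4 mm), with a raised 2 mm panel on its closed top; 40 g. Origin: centre of the square in the rim plane; z from open rim to closed top, so up when hollow side down. May be absent. Starts cured, hollow side down in a pocket of the tray.
- casting_e: grey resin casting: square plinth 40 x 40 x 22 mm, open below (cavity 32 mm, walls 4 mm), with a raised 2 mm panel on its closed top; 40 g. Origin: centre of the square in the rim plane; z from open rim to closed top, so up when hollow side down. May be absent. Starts cured, hollow side down in another pocket of the tray.
- parts_box: open plywood box for cured castings, fixed to the bench, 110 (x) x 130 (y) x 25 mm, walls and floor 5 mm; origin: centre of its underside
- drip_mat: black ribbed rubber mat, 100 (x) x 300 (y) x 3 mm, fixed to the bench; origin: centre of its underside, on the bench.
- tray: loose steel tray, 52 (x) x 150 mm (y), floor 4 mm, rims and dividers 10 mm high; origin: centre of the underside; nose at +y, towards the unit. Three pockets 46 mm square in a row (3 mm play each way for a casting). Tongue 14 mm wide and grip fin at the back. 160 g; balances 12 mm behind the origin: merely pushed, its nose drops before it reaches the far side of the gap. Starts home in the unit.
- tray_fin (a point): middle of the tray's upright black fin, 108 mm behind the tray's origin, 22 mm over its underside: 8 mm thick (x), 26 mm long (y), from 6 to 35 mm over the underside; stands clear of the unit when the tray is home.
- pocket_rear (a point): centre of the floor of the tray pocket next to the fin (axes as the tray's)
- pocket_middle (a point): centre of the floor of the middle tray pocket
- pocket_nose (a point): centre of the floor of the tray pocket next to the nose, nearest the curing unit
- rest: fixed aluminium loading rest, 84 (x) x 160 mm (y), top 40 mm over the bench, with side guides 9 mm high, flared at the end to the unit (2.5 mm play each side), and a sloping lip there; origin: centre of its underside; +y points to the curing unit. The gap between its end and the bed of the unit is 128 to 140 mm wide.
- cure_unit: fixed white curing unit, base 172 x 172 mm, bed 40 mm over the bench, level with the rest; origin on the bench under the tray's track, which runs along its y axis in line with the rest. Mouth at -y (bed edge at y = -86 mm, sloping lip to -94 mm), guides flared at the mouth, 2.5 mm play each side further in; stop at y = +77.5 mm.
- tray_home (a point): where the tray's origin lies when the tray is home against the stop, on the bed (axes as the unit's)
- hood (a joint): hinge of the amber hood, rad: 0 shut, grows as its front rises, 1.75 fully up; a friction hinge that stays where it is left (about 3 N at the handle). Shut, its skirts reach down to the bed and lock the tray in: they block the mouth, but for a notch for the tray's tongue.
- hood_hinge (a point): point on the hood's hinge axis, which runs along the unit's y at its far side, 45.5 mm over the bench
- hood_handle (a point): middle of the steel bar handle (90 mm along the unit's y, 11 mm thick) on the hood's front, 35 mm off its face; 155 mm in front of the hinge axis and 28 mm above it when shut (12 mm below the roof); turns with the hood.
- wash_pot_0: small white wash pot, 54 mm wide, 48 mm high, behind the rest; bystander
- sanding_block: cork sanding block, 51 x 90 x 28 mm, lying behind the unit; bystander
Things that resemble listed ones, but are neither listed nor needed, are in the scene too. What is shaped like the casting_b but purple is not meant.

How it is judged:
By the outcome, as a careful person would: the job done as asked, in the order asked, and still so for the second after the job is handed in, with the robot touching nothing.
Of casting_a, casting_b, casting_c only 2 to 3 are there at a start; the rules pass over those that are not, and their reading is None.
Of casting_d, casting_e only 1 to 2 are there at a start; the rules pass over those that are not, and their reading is None.
At some moment in a run one of casting_c may be knocked a few centimetres aside while the robot is not near it.
It also fails if it takes over 208 s, if anything falls off the work surface, if the arm or the gripper's body presses on something with over 40 N, if the wrist force passes 120 N, or if a joint passes its speed limit or range.

## Working session

There is one attempt and no reset: what is moved stays moved. The work goes in short steps, Python scripts to look and compute and a tool call to move; the robot and the scene stay as the last step left them, time stands still between calls to the robot, and variables do not carry over. Pictures are saved under pics/ and viewed, and the job is handed in when it is done.

Besides the shell and the picture viewer there is one more tool, called after ">>>" as a command line: name --argument value ..., lists and objects as JSON in quotes. carry_out: Moves the arm, as the interface text tells. Its arguments: {"type":"object","properties":{"increments":{"type":"array","items":{"type":"object","properties":{"rx":{"type":"number"},"ry":{"type":"number"},"rz":{"type":"number"},"dx":{"type":"number"},"dy":{"type":"number"},"dz":{"type":"number"},"grip":{"type":"number"}}}},"newtons":{"type":"number"}},"required":["increments"]}

```bash
mkdir -p pics; ls; python3 - <<'E'
from cell import telemetry, viewer, arm
import cv2, numpy as np
print(telemetry.observe()); print(arm, [a for a in dir(arm) if a[0]!='_'])
print(arm.finger_overhang)
for n in ("side","top","wrist"):
    d=viewer.get_image(n); cv2.imwrite(f"pics/{n}0.png",d["frame"]); print(n,d["camera_matrix"].round(1).tolist(),d["extrinsics"].round(4).tolist())
E
```

```text
pics
{'time_s': 0.0, 'q': array([ 1.10082695,  0.33391393,  0.03987741,  1.46628244, -0.01343686,
        1.34330815, -0.05850491]), 'dq': array([ 9.95730636e-05, -9.46553095e-06, -2.65826086e-05, -5.51844032e-04,
        6.71419957e-04,  7.35429363e-04, -9.61824621e-04]), 'joint_torque': array([-6.86701496e-04, -6.58564353e+01,  1.36529244e+00, -4.05557048e+01,
        1.68388872e-02,  1.27907781e-02,  9.86137593e-06]), 'tcp_pos': array([ 0.2353416 , -0.60543021,  0.24741387]), 'eef_rot': array([-0.69485887, -0.13089162,  0.6951267 , -0.12975904]), 'wrist_force': array([0.0556806 , 1.00532636, 0.05645627]), 'torque': array([-0.01968564,  0.03307755,  0.00476937]), 'gripper_width': 0.08496018089953208}
<Robot object at 0x7f553cf77a10> ['MotionError', 'finger_overhang']
0.017
side [[532.4, 0.0, 284.7], [0.0, 532.4, 215.9], [0.0, 0.0, 1.0]] [[-0.8585, -0.2492, 0.4481, -0.0326], [-0.5125, 0.3893, -0.7654, 0.8007], [0.0163, -0.8868, -0.4619, 0.6258], [0.0, 0.0, 0.0, 1.0]]
top [[494.5, 0.0, 284.4], [0.0, 494.5, 218.2], [0.0, 0.0, 1.0]] [[-0.017, -0.9969, 0.0772, 0.3819], [-0.9998, 0.0177, 0.0085, -0.082], [-0.0099, -0.077, -0.997, 1.2342], [0.0, 0.0, 0.0, 1.0]]
wrist [[364.8, 0.0, 283.6], [0.0, 364.8, 207.0], [0.0, 0.0, 1.0]] [[0.3623, -0.8931, -0.2668, 0.3037], [-0.9321, -0.3479, -0.1013, -0.5783], [-0.0024, 0.2853, -0.9584, 0.3724], [0.0, 0.0, 0.0, 1.0]]
```

View pics/top0.png

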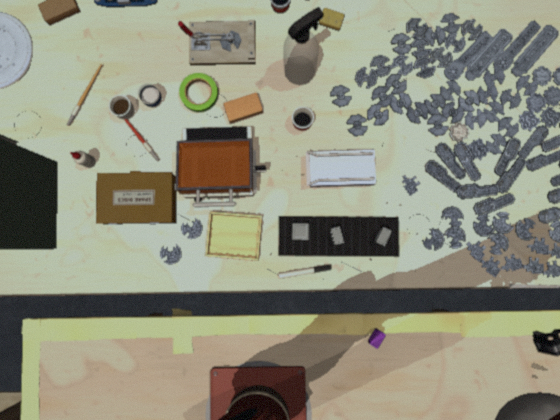

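View pics/side0.png

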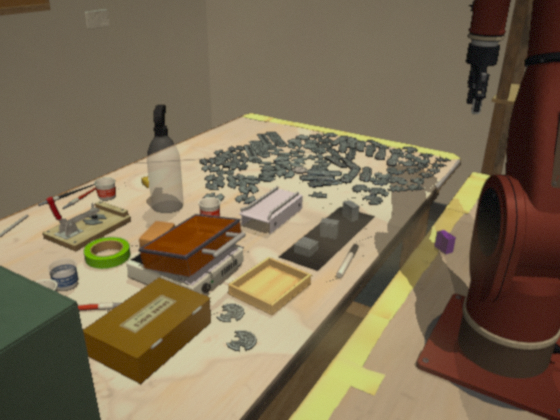

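View pics/wrist0.png

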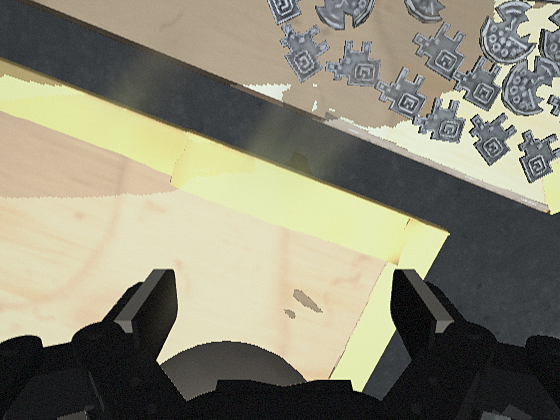

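```bash
cat > h.py <<'E'
from cell import telemetry, viewer
import cv2, numpy as np
from scipy.spatial.transform import Rotation as R
def grab(n,f=None):
    d=viewer.get_image(n)
    if f: cv2.imwrite(f"pics/{f}.png",d["frame"]); np.savez(f"pics/{f}.npz",**d)
    return d
def load(f): return dict(np.load(f"pics/{f}.npz"))
def p2w(d,uv,z):
    K=d["camera_matrix"];T=d["extrinsics"]
    r=T[:3,:3]@np.linalg.solve(K,[uv[0],uv[1],1]); o=T[:3,3]
    return o+r*(z-o[2])/r[2]
def w2p(d,p):
    T=d["extrinsics"]; c=T[:3,:3].T@(np.asarray(p)-T[:3,3]); q=d["camera_matrix"]@c
    return q[:2]/q[2]
def crop(d,x0,x1,y0,y1,s,f):
    cv2.imwrite(f"pics/{f}.png",cv2.resize(d["frame"][y0:y1,x0:x1],None,fx=s,fy=s,interpolation=cv2.INTER_CUBIC))
def st():
    s=telemetry.observe(); print("t",round(s["time_s"],2),"tcp",s["tcp_pos"].round(4),"q",s["q"].round(3),"F",s["wrist_force"].round(1),"w",round(s["gripper_width"],4))
    r=R.from_quat(s["eef_rot"]).as_matrix(); print("x",r[:,0].round(3),"y",r[:,1].round(3)); return s
E
python3 - <<'E'
from h import *
d=grab("top","top1"); crop(d,160,420,115,275,3,"tc1"); crop(d,270,410,205,265,5,"tc2")
d=grab("side","side1"); crop(d,120,390,170,320,2.9,"sc1")
E
```

```text
(no output)
```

View pics/tc1.png

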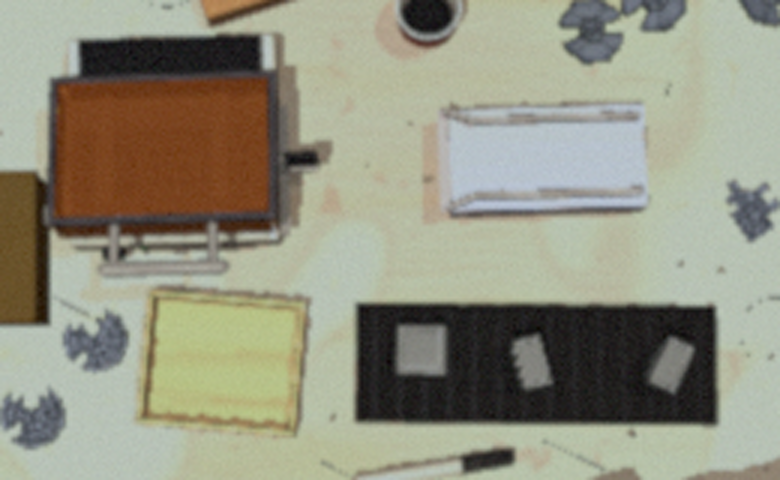

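View pics/tc2.png

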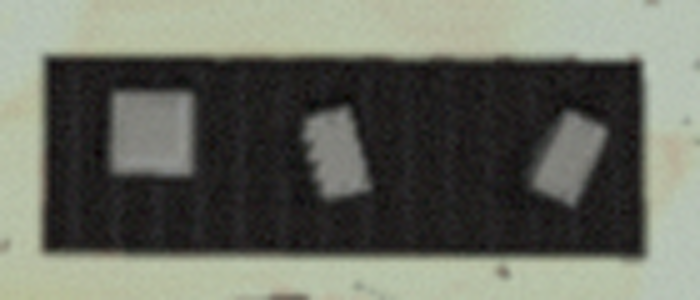

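View pics/sc1.png

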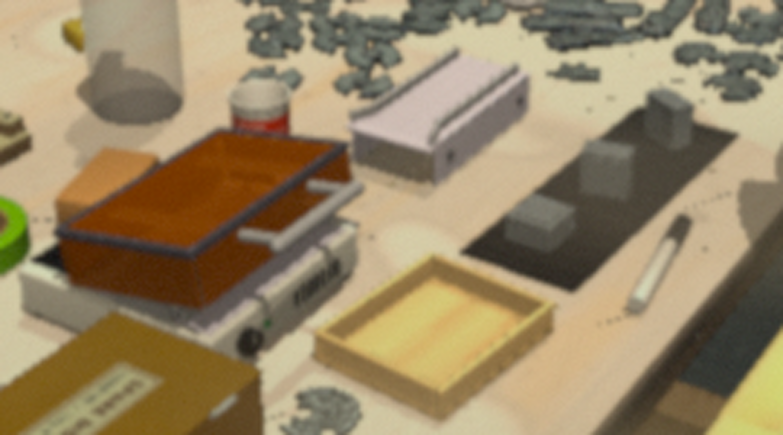

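```bash
python3 - <<'E'
from h import *
d=load("top1")
def c(u,v): return (160+u/3,115+v/3)
def c2(u,v): return (270+u/5,205+v/5)
P=lambda n,uv,z: print(n,p2w(d,uv,z).round(4))
P("mat TL",c2(45,58),.003);P("mat TR",c2(642,60),.003);P("mat BL",c2(45,250),.003);P("mat BR",c2(645,255),.003)
P("restTL",c(443,105),.04);P("restTR",c(645,103),.04);P("restBL",c(452,213),.04);P("restBR",c(646,208),.04)
P("fin",c(303,158),.075)
P("handle L",c(103,268),.0735);P("handle R",c(223,266),.0735)
P("hoodTL",c(52,78),.0855+.0);P("hoodTR",c(275,72),.0855);P("hoodBL",c(50,225),.0855);P("hoodBR",c(275,218),.0855)
P("unit TL",c(72,38),.04);P("unit TR",c(274,36),.04);P("unit BR",c(282,240),.04)
P("boxTL",c(152,290),.025);P("boxTR",c(308,298),.025);P("boxBL",c(138,425),.025);P("boxBR",c(297,433),.025)
P("C center",c2(152,133),.025)
P("B center",c2(337,153),.043)
P("A center",c2(568,158),.043)
E
python3 - <<'E'
from h import *
d=load("side1"); crop(d,280,370,190,265,8,"sc2"); crop(d,120,270,200,300,5,"sc3")
E
```

```text
mat TL [ 0.4815 -0.0581  0.003 ]
mat TR [ 0.4752 -0.3557  0.003 ]
mat BL [ 0.3859 -0.0566  0.003 ]
mat BR [ 0.3783 -0.3538  0.003 ]
restTL [ 0.6408 -0.1317  0.04  ]
restTR [ 0.6393 -0.2962  0.04  ]
restBL [ 0.5519 -0.1371  0.04  ]
restBR [ 0.5531 -0.2943  0.04  ]
fin [ 0.5929 -0.0187  0.075 ]
handle L [0.5085 0.1402 0.0735]
handle R [0.5084 0.0455 0.0735]
hoodTL [0.6584 0.1777 0.0855]
hoodTR [0.6598 0.0018 0.0855]
hoodBL [0.5417 0.1793 0.0855]
hoodBR [0.544  0.0032 0.0855]
unit TL [0.7024 0.1715 0.04  ]
unit TR [0.7008 0.0056 0.04  ]
unit BR [0.5323 0.0011 0.04  ]
boxTL [0.4949 0.1093 0.025 ]
boxTR [ 0.4861 -0.0185  0.025 ]
boxBL [0.3848 0.1213 0.025 ]
boxBR [ 0.3761 -0.0081  0.025 ]
C center [ 0.442  -0.1103  0.025 ]
B center [ 0.4299 -0.1987  0.043 ]
A center [ 0.4256 -0.3097  0.043 ]
```

View pics/sc2.png

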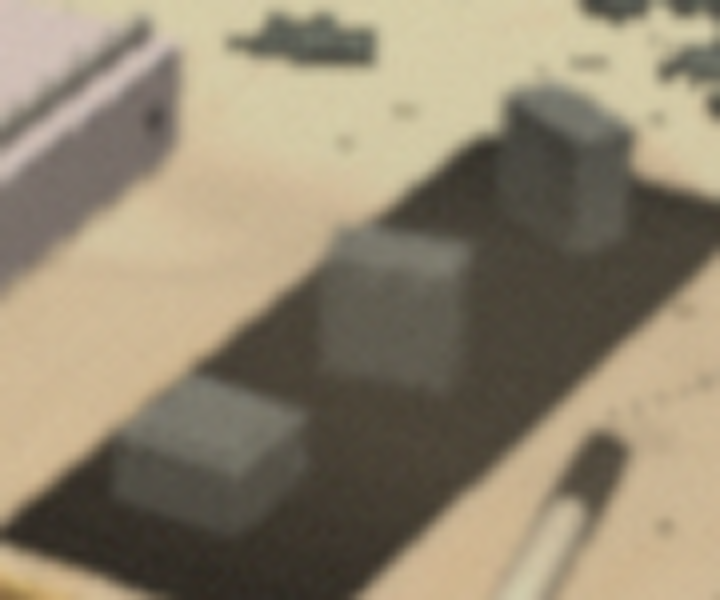

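View pics/sc3.png

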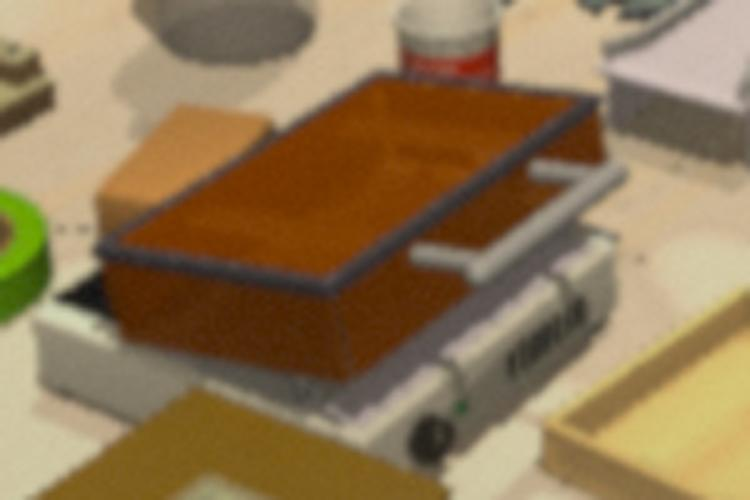

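```bash
python3 - <<'E'
from h import *
s=st(); 
d=load("top1");e=load("side1")
# handle ends triangulation from both views
def tri(uv1,uv2):
    A=[];b=[]
    for D,uv in((d,uv1),(e,uv2)):
        T=D["extrinsics"];r=T[:3,:3]@np.linalg.solve(D["camera_matrix"],[*uv,1]);r/=np.linalg.norm(r)
        M=np.eye(3)-np.outer(r,r);A.append(M);b.append(M@T[:3,3])
    return np.linalg.lstsq(np.vstack(A),np.hstack(b),rcond=None)[0].round(4)
c=lambda u,v:(160+u/3,115+v/3); k=lambda u,v:(120+u/5,200+v/5)
print(tri(c(103,268),k(480,272)),tri(c(223,266),k(617,172)))
# desired: x down, y along +/-x
q=R.from_quat(s["eef_rot"])
for yv in ([1,0,0],[-1,0,0]):
    X=np.array([0,0,-1.]);Y=np.array(yv,float);M=np.c_[X,Y,np.cross(X,Y)]
    print((R.from_matrix(M)*q.inv()).as_rotvec().round(4))
E
```

```text
t 0.25 tcp [ 0.2354 -0.6056  0.2479] q [ 1.101  0.334  0.04   1.466 -0.013  1.343 -0.059] F [-0.4 -0.   0.1] w 0.0854
x [-0.     0.001 -1.   ] y [ 0.362 -0.932 -0.001]
[0.505  0.1345 0.1015] [0.5057 0.0428 0.1001]
[-5.0000e-04 -8.0000e-04  1.2001e+00]
[-8.0000e-04  5.0000e-04 -1.9415e+00]
```

>>> carry_out --increments '[{"dx":2.7,"dy":4,"rz":0.12},{"dx":5.4,"dy":8,"rz":0.25},{"dx":8.1,"dy":12.1,"rz":0.38},{"dx":10.8,"dy":16.2,"rz":0.51},{"dx":13.5,"dy":20.2,"rz":0.64},{"dx":16.2,"dy":24.3,"rz":0.77},{"dx":18.9,"dy":28.3,"rz":0.9},{"dx":20,"dy":32.4,"rz":1.03},{"dx":20,"dy":35,"rz":1.15},{"dx":20,"dy":35,"rz":1.2},{"dx":20,"dy":35,"rz":1.2}]'

```text
invalid input
```

```bash
python3 - <<'E'
from h import *
st(); d=grab("wrist","w1")
d=grab("side","side2"); crop(d,120,270,190,290,5,"sc3")
E
```

```text
t 0.25 tcp [ 0.2354 -0.6056  0.2479] q [ 1.101  0.334  0.04   1.466 -0.013  1.343 -0.059] F [-0.4 -0.   0.1] w 0.0854
x [-0.     0.001 -1.   ] y [ 0.362 -0.932 -0.001]
```

View pics/w1.png

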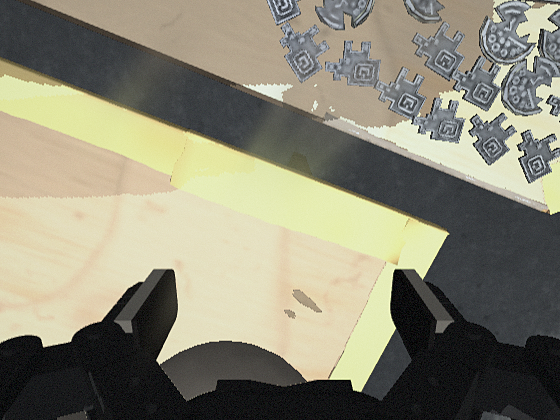

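View pics/sc3.png

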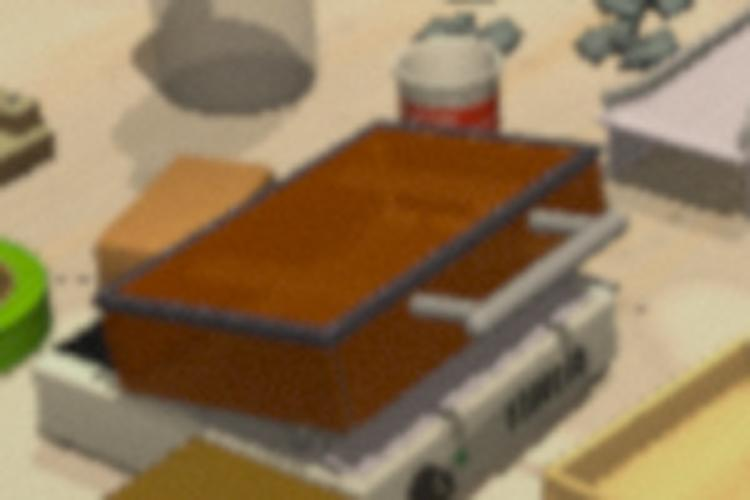

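>>> carry_out --increments '[{"rx":0,"ry":0,"rz":0.12,"dx":2.7,"dy":4,"dz":0,"grip":8.5},{"rx":0,"ry":0,"rz":0.25,"dx":5.4,"dy":8,"dz":0,"grip":8.5},{"rx":0,"ry":0,"rz":0.38,"dx":8.1,"dy":12.1,"dz":0,"grip":8.5},{"rx":0,"ry":0,"rz":0.51,"dx":10.8,"dy":16.2,"dz":0,"grip":8.5},{"rx":0,"ry":0,"rz":0.64,"dx":13.5,"dy":20.2,"dz":0,"grip":8.5},{"rx":0,"ry":0,"rz":0.77,"dx":16.2,"dy":24.3,"dz":0,"grip":8.5},{"rx":0,"ry":0,"rz":0.9,"dx":18.9,"dy":28.3,"dz":0,"grip":8.5},{"rx":0,"ry":0,"rz":1.03,"dx":20,"dy":32.4,"dz":0,"grip":8.5},{"rx":0,"ry":0,"rz":1.15,"dx":20,"dy":35,"dz":0,"grip":8.5},{"rx":0,"ry":0,"rz":1.2,"dx":20,"dy":35,"dz":0,"grip":8.5}]' --newtons 30

```text
time_s: 1.35
tcp_pos: [0.4367, -0.2515, 0.2487]
eef_rot: [0.498, 0.503, -0.497, 0.503]
wrist_force: [-0.5, 0.1, 0.6]
gripper_width: 0.0849
```

```bash
python3 - <<'E'
from h import *
st(); d=grab("wrist","w2")
E
```

```text
t 1.35 tcp [ 0.4367 -0.2515  0.2487] q [ 0.764  0.055 -0.34   1.797  0.018  1.292  0.43 ] F [-0.5  0.1  0.6] w 0.0849
x [ 0.001  0.    -1.   ] y [1.    0.011 0.001]
```

View pics/w2.png

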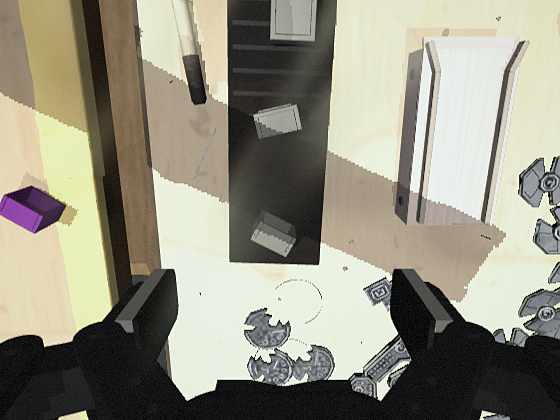

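```bash
python3 - <<'E'
from h import *
d=load("w2"); crop(d,230,330,85,265,4.2,"wc1")
cv2.imwrite("pics/wc1.png",np.hstack([cv2.resize(d["frame"][90:150,235:320],None,fx=4.5,fy=4.5),cv2.resize(d["frame"][200:260,235:320],None,fx=4.5,fy=4.5)]))
E
```

```text
(no output)
```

View pics/wc1.png

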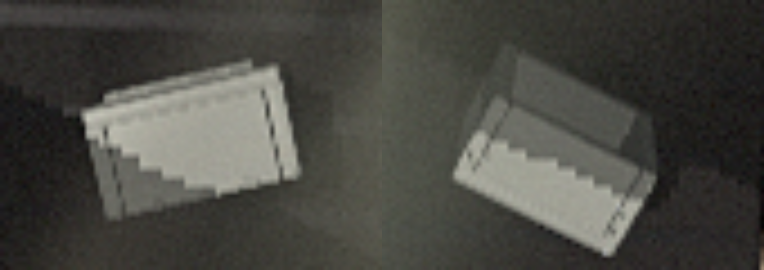

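>>> carry_out --increments '[{"rx":0,"ry":0,"rz":0,"dx":1,"dy":4.8,"dz":0,"grip":4},{"rx":0,"ry":0,"rz":0,"dx":2,"dy":9.6,"dz":0,"grip":4},{"rx":0,"ry":0,"rz":0,"dx":3,"dy":14.4,"dz":0,"grip":4},{"rx":0,"ry":0,"rz":0,"dx":4,"dy":19.2,"dz":0,"grip":4},{"rx":0,"ry":0,"rz":0,"dx":5,"dy":24,"dz":0,"grip":4},{"rx":0,"ry":0,"rz":0,"dx":6,"dy":28.8,"dz":0,"grip":4},{"rx":0,"ry":0,"rz":0,"dx":6.6,"dy":33,"dz":0,"grip":4},{"rx":0,"ry":0,"rz":0,"dx":6.8,"dy":34.2,"dz":0,"grip":4},{"rx":0,"ry":0,"rz":0,"dx":6.8,"dy":34.2,"dz":0,"grip":4}]'

```text
time_s: 2.3
tcp_pos: [0.5036, 0.0878, 0.2483]
eef_rot: [0.5, 0.501, -0.499, 0.5]
wrist_force: [-0.2, 0.2, 0.4]
gripper_width: 0.0401
```

```bash
python3 - <<'E'
from h import *
st(); d=grab("wrist","w3")
d=grab("side","side3"); crop(d,120,270,190,290,5,"sc3")
E
```

```text
t 2.3 tcp [0.5036 0.0878 0.2483] q [ 0.383  0.098 -0.677  1.768  0.063  1.297 -0.306] F [-0.2  0.2  0.4] w 0.0401
x [-0.     0.001 -1.   ] y [ 1.     0.002 -0.   ]
```

View pics/w3.png

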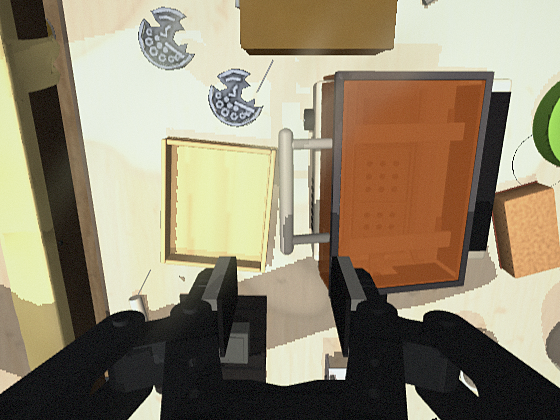

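View pics/sc3.png

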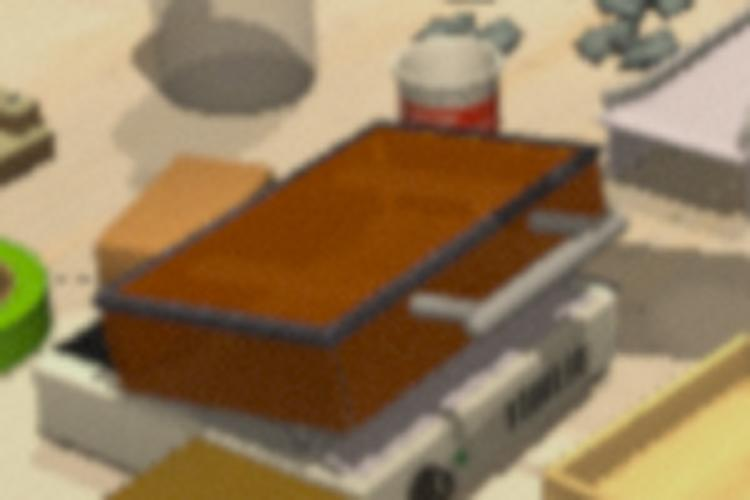

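```bash
cat >> h.py <<'E'
def tri(*prs):
    A=[];b=[]
    for D,uv in prs:
        T=D["extrinsics"];r=T[:3,:3]@np.linalg.solve(D["camera_matrix"],[*uv,1]);r/=np.linalg.norm(r)
        M=np.eye(3)-np.outer(r,r);A.append(M);b.append(M@T[:3,3])
    A=np.vstack(A);b=np.hstack(b);x=np.linalg.lstsq(A,b,rcond=None)[0]
    return x.round(4),np.linalg.norm(A@x-b).round(4)
E
python3 - <<'E'
from h import *
w=load("w3");t=load("top1");s=load("side1")
print(w["extrinsics"].round(3).tolist())
c=lambda u,v:(160+u/3,115+v/3); k=lambda u,v:(120+u/5,200+v/5)
L=[(t,c(103,268)),(s,k(480,272)),(w,(287,131))];Rr=[(t,c(223,266)),(s,k(617,172)),(w,(288,250))]
for Q in(L,Rr): print(tri(*Q),tri(Q[0],Q[1]),tri(Q[0],Q[2]),tri(Q[1],Q[2]))
# handle predicted for theta, hinge x hx
for hx in (.655,.660):
  for th in (0,.1,.2):
    a=np.arctan2(28,155)+th; p=np.array([hx-.1575*np.cos(a),0.093,.0455+.1575*np.sin(a)])
    print(hx,th,p.round(3),[w2p(D,p).round(0) for D in (t,s,w)])
E
```

```text
[[1.0, 0.002, 0.0, 0.504], [0.002, -0.959, -0.284, 0.161], [-0.0, 0.284, -0.959, 0.373], [0.0, 0.0, 0.0, 1.0]]
(array([0.5054, 0.1362, 0.1013]), np.float64(0.0037)) (array([0.505 , 0.1345, 0.1015]), np.float64(0.0007)) (array([0.5069, 0.1376, 0.087 ]), np.float64(0.0002)) (array([0.5049, 0.1375, 0.1027]), np.float64(0.0032))
(array([0.5066, 0.043 , 0.0994]), np.float64(0.002)) (array([0.5057, 0.0428, 0.1001]), np.float64(0.0005)) (array([0.5069, 0.0428, 0.0964]), np.float64(0.0015)) (array([0.5071, 0.0431, 0.0995]), np.float64(0.0015))
0.655 0 [0.5   0.093 0.073] [array([214., 208.]), array([231., 258.]), array([279., 184.])]
0.655 0.1 [0.504 0.093 0.089] [array([213., 205.]), array([230., 251.]), array([283., 188.])]
0.655 0.2 [0.509 0.093 0.104] [array([212., 203.]), array([227., 243.]), array([289., 193.])]
0.66 0 [0.505 0.093 0.073] [array([214., 205.]), array([229., 257.]), array([285., 184.])]
0.66 0.1 [0.509 0.093 0.089] [array([213., 203.]), array([228., 250.]), array([289., 188.])]
0.66 0.2 [0.514 0.093 0.104] [array([212., 200.]), array([225., 243.]), array([296., 193.])]
```

```bash
python3 - <<'E'
from h import *
s=load("side3");w=load("w3");t=load("top1")
k=lambda u,v:(120+u/5,190+v/5);c=lambda u,v:(160+u/3,115+v/3)
for n,uv in(("frontL bottom",(343,432)),("rearL bottom",(125,392)),("frontL top",(335,335)),("rearL top",(100,298)),("rearR top",(380,125)),("frontR top",(598,150))):
    print(n,[p2w(s,k(*uv),z).round(3) for z in(.04,.07,.09,.11)])
print(tri((s,k(335,335)),(w,(337,75)),(t,c(50,225))),tri((s,k(598,150)),(w,(330,290)),(t,c(275,218))),tri((s,k(100,298)),(w,(490,75)),(t,c(52,78))),tri((s,k(380,125)),(w,(465,288)),(t,c(275,72))))
E
```

```text
frontL bottom [array([0.563, 0.15 , 0.04 ]), array([0.532, 0.183, 0.07 ]), array([0.512, 0.205, 0.09 ]), array([0.492, 0.227, 0.11 ])]
rearL bottom [array([0.654, 0.174, 0.04 ]), array([0.619, 0.206, 0.07 ]), array([0.595, 0.227, 0.09 ]), array([0.572, 0.249, 0.11 ])]
frontL top [array([0.612, 0.096, 0.04 ]), array([0.579, 0.132, 0.07 ]), array([0.557, 0.156, 0.09 ]), array([0.535, 0.18 , 0.11 ])]
rearL top [array([0.714, 0.126, 0.04 ]), array([0.676, 0.161, 0.07 ]), array([0.65 , 0.184, 0.09 ]), array([0.625, 0.207, 0.11 ])]
rearR top [array([ 0.716, -0.06 ,  0.04 ]), array([ 0.677, -0.016,  0.07 ]), array([0.652, 0.013, 0.09 ]), array([0.626, 0.043, 0.11 ])]
frontR top [array([ 0.614, -0.095,  0.04 ]), array([ 0.581, -0.049,  0.07 ]), array([ 0.559, -0.019,  0.09 ]), array([0.537, 0.012, 0.11 ])]
(array([0.5397, 0.1758, 0.1056]), np.float64(0.0024)) (array([0.5427, 0.0045, 0.1021]), np.float64(0.0056)) (array([0.6579, 0.1781, 0.0846]), np.float64(0.0014)) (array([0.6621, 0.002 , 0.0834]), np.float64(0.0034))
```

>>> carry_out --increments '[{"rx":0,"ry":0,"rz":0,"dx":0.25,"dy":0.2,"dz":-3,"grip":2.4},{"rx":0,"ry":0,"rz":0,"dx":0.25,"dy":0.2,"dz":-6,"grip":2.4},{"rx":0,"ry":0,"rz":0,"dx":0.25,"dy":0.2,"dz":-9,"grip":2.4},{"rx":0,"ry":0,"rz":0,"dx":0.25,"dy":0.2,"dz":-11.5,"grip":2.4},{"rx":0,"ry":0,"rz":0,"dx":0.25,"dy":0.2,"dz":-13.5,"grip":2.4},{"rx":0,"ry":0,"rz":0,"dx":0.25,"dy":0.2,"dz":-15,"grip":2.4},{"rx":0,"ry":0,"rz":0,"dx":0.25,"dy":0.2,"dz":-15,"grip":2.4}]' --newtons 25

```text
time_s: 3.1
tcp_pos: [0.505, 0.0861, 0.0965]
eef_rot: [-0.5, -0.5, 0.502, -0.499]
wrist_force: [-0.6, 0.5, -0.7]
gripper_width: 0.024
```

```bash
python3 - <<'E'
from h import *
st(); d=grab("wrist","w4")
d=grab("side","side4"); crop(d,120,270,190,290,5,"sc3")
E
```

```text
t 3.1 tcp [0.505  0.0861 0.0965] q [ 0.336  0.263 -0.661  1.94   0.19   1.004 -0.414] F [-0.6  0.5 -0.7] w 0.024
x [-0.003 -0.001 -1.   ] y [ 1.    -0.003 -0.003]
```

View pics/w4.png

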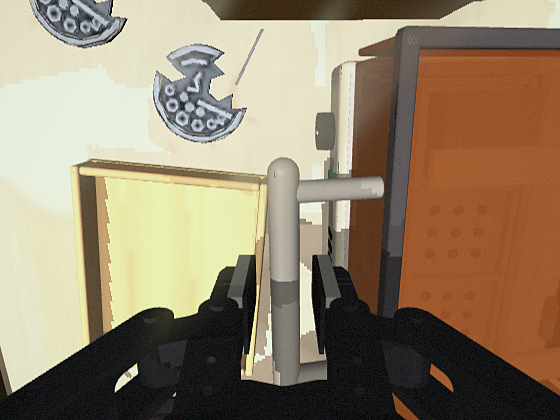

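View pics/sc3.png

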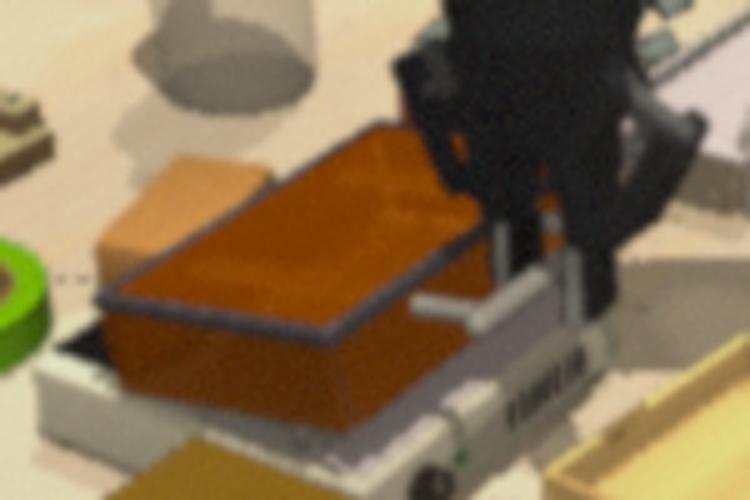

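```bash
python3 - <<'E'
import numpy as np
a0=np.radians(20.3)
for t in np.arange(.0,1.56,.08): 
    print(round(t,2), round(100*.1575*(np.cos(a0)-np.cos(a0+t)),2), round(100*.1575*(np.sin(a0+t)-np.sin(a0)),2))
E
```

```text
0.0 0.0 0.0
0.08 0.48 1.16
0.16 1.06 2.28
0.24 1.72 3.35
0.32 2.47 4.37
0.4 3.29 5.32
0.48 4.19 6.2
0.56 5.16 7.01
0.64 6.19 7.74
0.72 7.27 8.38
0.8 8.4 8.94
0.88 9.57 9.4
0.96 10.78 9.77
1.04 12.01 10.04
1.12 13.25 10.21
1.2 14.51 10.28
1.28 15.77 10.25
1.36 17.02 10.12
1.44 18.26 9.89
1.52 19.48 9.57
```

>>> carry_out --increments '[{"rx":0,"ry":0,"rz":0,"dx":0,"dy":0,"dz":0,"grip":0.6},{"rx":0,"ry":0,"rz":0,"dx":0,"dy":0,"dz":0,"grip":0.6},{"rx":0,"ry":0,"rz":0,"dx":0,"dy":0,"dz":0,"grip":0.6},{"rx":0,"ry":0,"rz":0,"dx":0,"dy":0,"dz":0,"grip":0.6}]'

```text
time_s: 3.6
tcp_pos: [0.5055, 0.0879, 0.099]
eef_rot: [-0.5, -0.5, 0.5, -0.5]
wrist_force: [-6.0, -1.4, 3.0]
gripper_width: 0.0098
```

>>> carry_out --increments '[{"rx":0,"ry":0,"rz":0,"dx":0.48,"dy":0,"dz":1.16,"grip":0.6},{"rx":0,"ry":0,"rz":0,"dx":1.06,"dy":0,"dz":2.28,"grip":0.6},{"rx":0,"ry":0,"rz":0,"dx":1.72,"dy":0,"dz":3.35,"grip":0.6},{"rx":0,"ry":0,"rz":0,"dx":2.47,"dy":0,"dz":4.37,"grip":0.6},{"rx":0,"ry":0,"rz":0,"dx":3.29,"dy":0,"dz":5.32,"grip":0.6},{"rx":0,"ry":0,"rz":0,"dx":4.19,"dy":0,"dz":6.2,"grip":0.6},{"rx":0,"ry":0,"rz":0,"dx":5.16,"dy":0,"dz":7.01,"grip":0.6},{"rx":0,"ry":0,"rz":0,"dx":6.19,"dy":0,"dz":7.74,"grip":0.6}]'

```text
time_s: 4.4
tcp_pos: [0.5668, 0.0887, 0.1786]
eef_rot: [-0.499, -0.501, 0.501, -0.5]
wrist_force: [-8.8, 0.1, 9.0]
gripper_width: 0.01
```

```bash
python3 - <<'E'
from h import *
st(); d=grab("wrist","w5")
d=grab("side","side5"); crop(d,120,270,160,260,5,"sc3")
E
```

```text
t 4.4 tcp [0.5668 0.0887 0.1786] q [ 0.32   0.296 -0.655  1.715  0.192  1.198 -0.383] F [-8.8  0.1  9. ] w 0.01
x [-0.002 -0.001 -1.   ] y [ 1.     0.001 -0.002]
```

View pics/sc3.png

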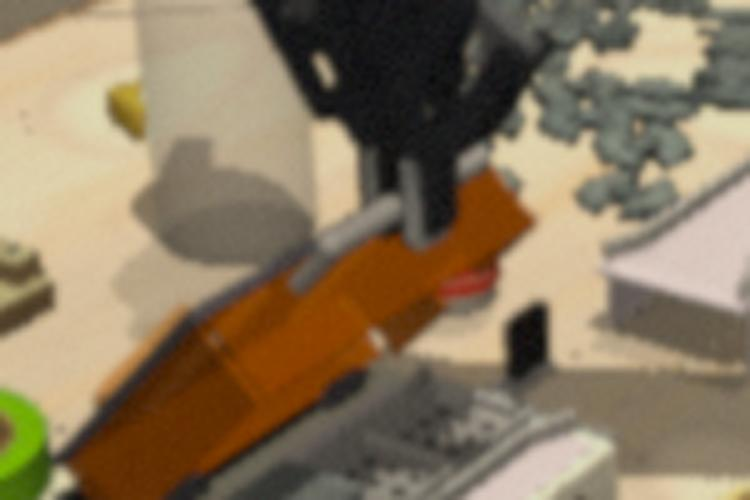

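>>> carry_out --increments '[{"rx":0,"ry":0,"rz":0,"dx":1.1,"dy":0,"dz":0.7,"grip":0.6},{"rx":0,"ry":0,"rz":0,"dx":2.2,"dy":0,"dz":1.3,"grip":0.6},{"rx":0,"ry":0,"rz":0,"dx":3.4,"dy":0,"dz":1.8,"grip":0.6},{"rx":0,"ry":0,"rz":0,"dx":4.6,"dy":0,"dz":2.2,"grip":0.6},{"rx":0,"ry":0,"rz":0,"dx":5.8,"dy":0,"dz":2.5,"grip":0.6},{"rx":0,"ry":0,"rz":0,"dx":7.0,"dy":0,"dz":2.65,"grip":0.6},{"rx":0,"ry":0,"rz":0,"dx":8.3,"dy":0,"dz":2.7,"grip":0.6},{"rx":0,"ry":0,"rz":0,"dx":9.5,"dy":0,"dz":2.65,"grip":0.6},{"rx":0,"ry":0,"rz":0,"dx":10.7,"dy":0,"dz":2.5,"grip":0.6},{"rx":0,"ry":0,"rz":0,"dx":12.0,"dy":0,"dz":2.3,"grip":0.6},{"rx":0,"ry":0,"rz":0,"dx":13.2,"dy":0,"dz":1.9,"grip":0.6}]'

```text
time_s: 5.6
tcp_pos: [0.7013, 0.0898, 0.1972]
eef_rot: [0.501, 0.5, -0.498, 0.5]
wrist_force: [-1.7, 4.9, 5.9]
gripper_width: 0.0097
```

```bash
python3 - <<'E'
from h import *
st(); d=grab("wrist","w5")
d=grab("side","side5"); crop(d,120,270,120,260,4.2,"sc3")
E
```

```text
t 5.6 tcp [0.7013 0.0898 0.1972] q [ 0.214  0.544 -0.598  1.347  0.303  1.337 -0.384] F [-1.7  4.9  5.9] w 0.0097
x [ 0.003  0.002 -1.   ] y [1.    0.001 0.003]
```

View pics/sc3.png

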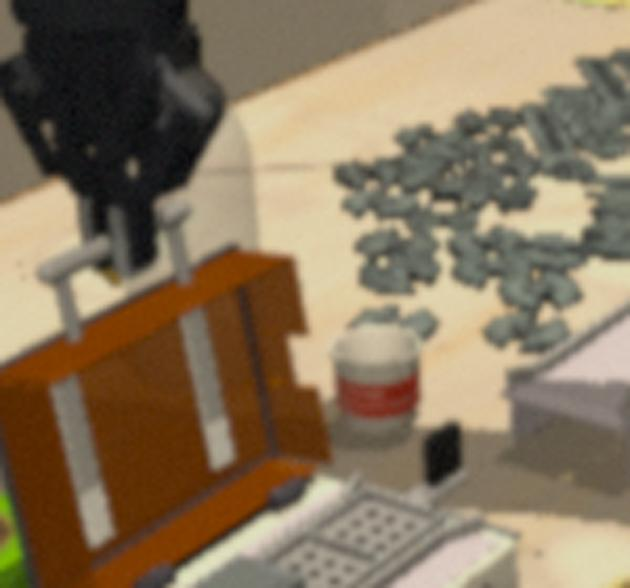

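View pics/w5.png

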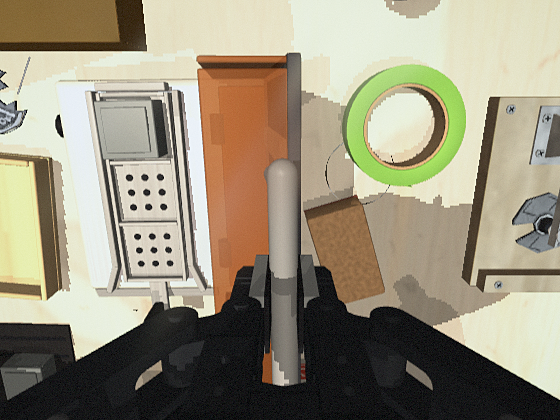

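>>> carry_out --increments '[{"rx":0,"ry":0,"rz":0,"dx":0.6,"dy":0,"dz":-0.2,"grip":0.6},{"rx":0,"ry":0,"rz":0,"dx":0.9,"dy":0,"dz":-0.35,"grip":0.6},{"rx":0,"ry":0,"rz":0,"dx":0.9,"dy":0,"dz":-0.35,"grip":2.4},{"rx":0,"ry":0,"rz":0,"dx":0.9,"dy":0,"dz":-0.3,"grip":2.4},{"rx":0,"ry":0,"rz":0,"dx":0.9,"dy":0,"dz":0.5,"grip":2.4},{"rx":0,"ry":0,"rz":0,"dx":0.9,"dy":0,"dz":3,"grip":2.4},{"rx":0,"ry":0,"rz":0,"dx":0.5,"dy":0,"dz":5,"grip":2.4},{"rx":0,"ry":0,"rz":0,"dx":-2,"dy":-1.5,"dz":5,"grip":3},{"rx":0,"ry":0,"rz":0,"dx":-5,"dy":-4,"dz":5,"grip":3},{"rx":0,"ry":0,"rz":0,"dx":-8,"dy":-7,"dz":5,"grip":3},{"rx":0,"ry":0,"rz":0,"dx":-11,"dy":-10,"dz":5,"grip":3},{"rx":0,"ry":0,"rz":0,"dx":-11,"dy":-10,"dz":3,"grip":3}]'

```text
time_s: 6.9
tcp_pos: [0.5891, -0.0178, 0.2279]
eef_rot: [-0.502, -0.496, 0.502, -0.5]
wrist_force: [1.2, -0.4, -0.3]
gripper_width: 0.0301
```

```bash
python3 - <<'E'
from h import *
st(); d=grab("wrist","w6")
d=grab("side","side6"); crop(d,120,270,120,260,4.2,"sc3")
d=grab("top","top6"); crop(d,160,420,115,275,3,"tc6")
E
```

```text
t 6.9 tcp [ 0.5891 -0.0178  0.2279] q [ 0.467  0.278 -0.616  1.624  0.171  1.289 -0.185] F [ 1.2 -0.4 -0.3] w 0.0301
x [ 0.004 -0.005 -1.   ] y [ 1.    -0.007  0.004]
```

View pics/w6.png

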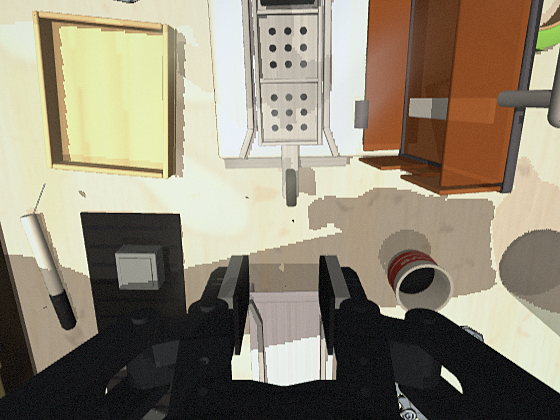

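View pics/sc3.png

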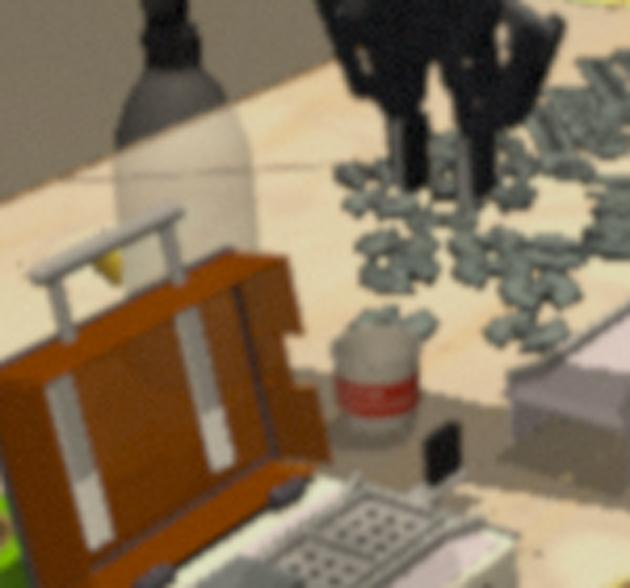

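View pics/tc6.png

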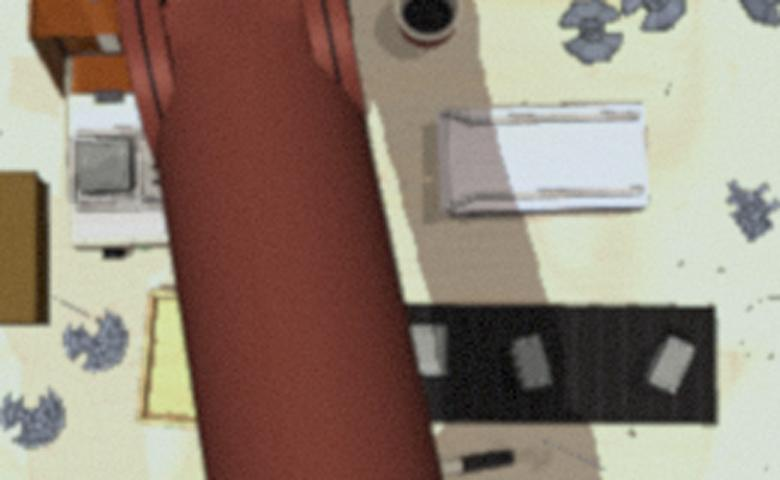

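```bash
python3 - <<'E'
from h import *
d=load("w6"); crop(d,200,400,100,220,4,"wc6")
for uv in((286,168),(297,168),(286,206),(297,206)): print(p2w(d,uv,.075).round(4))
E
```

```text
[0.5923 0.0041 0.075 ]
[0.6008 0.004  0.075 ]
[ 0.5922 -0.0264  0.075 ]
[ 0.6009 -0.0265  0.075 ]
```

View pics/wc6.png

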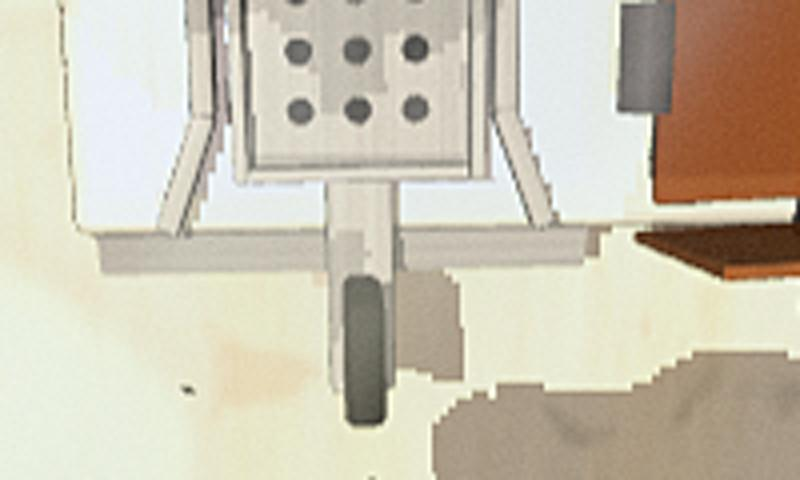

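>>> carry_out --increments '[{"rx":0,"ry":0,"rz":0,"dx":0.5,"dy":-0.3,"dz":-4,"grip":3},{"rx":0,"ry":0,"rz":0,"dx":0.5,"dy":-0.3,"dz":-8,"grip":3},{"rx":0,"ry":0,"rz":0,"dx":0.5,"dy":-0.3,"dz":-11,"grip":3},{"rx":0,"ry":0,"rz":0,"dx":0.5,"dy":-0.3,"dz":-12,"grip":3},{"rx":0,"ry":0,"rz":0,"dx":0.5,"dy":-0.3,"dz":-12,"grip":3}]'

```text
time_s: 7.55
tcp_pos: [0.595, -0.0139, 0.1042]
eef_rot: [0.499, 0.501, -0.5, 0.5]
wrist_force: [1.3, 0.5, -0.8]
gripper_width: 0.0301
```

```bash
python3 - <<'E'
from h import *
st(); d=grab("wrist","w7")
E
```

```text
t 7.55 tcp [ 0.595  -0.0139  0.1042] q [ 0.431  0.405 -0.592  1.739  0.251  1.075 -0.243] F [ 1.3  0.5 -0.8] w 0.0301
x [-0.002  0.001 -1.   ] y [ 1.     0.001 -0.002]
```

View pics/w7.png

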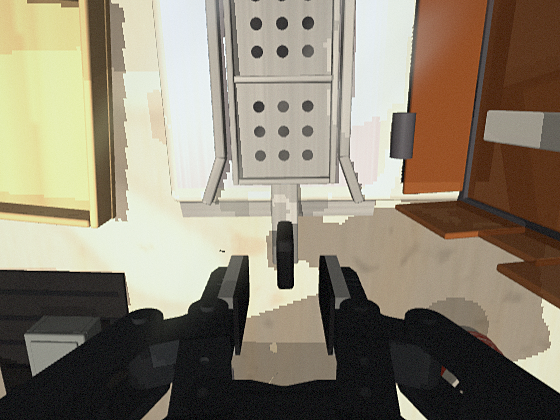

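```bash
python3 - <<'E'
from h import *
d=load("w7")
print(p2w(d,(286,288),.075),p2w(d,(286,238),.075),p2w(d,(286,223),.046), p2w(d,(285,186),.05))
E
```

```text
[ 0.59665647 -0.02580603  0.075     ] [ 5.96578862e-01 -5.75696511e-04  7.50000000e-02] [ 0.59671727 -0.00338815  0.046     ] [0.59613095 0.01767476 0.05      ]
```

>>> carry_out --increments '[{"rx":0,"ry":0,"rz":0,"dx":0.1,"dy":0,"dz":-2,"grip":2.6},{"rx":0,"ry":0,"rz":0,"dx":0.1,"dy":0,"dz":-3.4,"grip":2.6},{"rx":0,"ry":0,"rz":0,"dx":0.1,"dy":0,"dz":-3.85,"grip":2.6},{"rx":0,"ry":0,"rz":0,"dx":0.1,"dy":0,"dz":-3.85,"grip":2.6}]' --newtons 25

```text
time_s: 8.0
tcp_pos: [0.5959, -0.0148, 0.0663]
eef_rot: [0.5, 0.5, -0.5, 0.5]
wrist_force: [0.6, 0.1, 0.6]
gripper_width: 0.0257
```

>>> carry_out --increments '[{"rx":0,"ry":0,"rz":0,"dx":0,"dy":0,"dz":0,"grip":0.4},{"rx":0,"ry":0,"rz":0,"dx":0,"dy":0,"dz":0,"grip":0.4},{"rx":0,"ry":0,"rz":0,"dx":0,"dy":0,"dz":0,"grip":0.4}]'

```text
time_s: 8.3
tcp_pos: [0.5964, -0.0147, 0.0672]
eef_rot: [0.5, 0.5, -0.5, 0.5]
wrist_force: [-1.2, -0.4, 5.5]
gripper_width: 0.0078
```

```bash
python3 - <<'E'
from h import *
st(); d=grab("wrist","w8")
E
```

```text
t 8.3 tcp [ 0.5964 -0.0147  0.0672] q [ 0.417  0.449 -0.577  1.767  0.284  1.008 -0.266] F [-1.2 -0.4  5.5] w 0.0078
x [ 0.001 -0.    -1.   ] y [1.    0.    0.001]
```

View pics/w8.png

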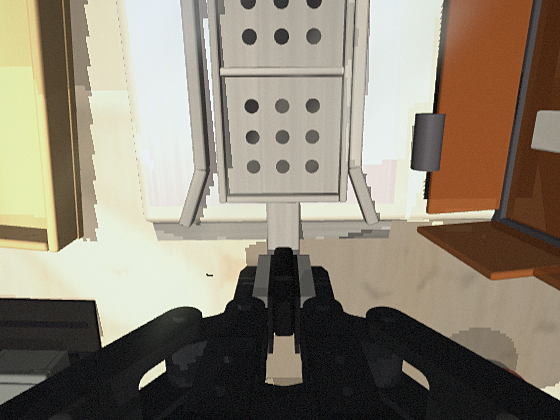

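>>> carry_out --increments '[{"rx":0,"ry":0,"rz":0,"dx":0,"dy":0,"dz":0.1,"grip":0.4},{"rx":0,"ry":0,"rz":0,"dx":0,"dy":0,"dz":0.1,"grip":0.4},{"rx":0,"ry":0,"rz":0,"dx":0,"dy":-0.3,"dz":0.1,"grip":0.4},{"rx":0,"ry":0,"rz":0,"dx":0,"dy":-0.8,"dz":0.1,"grip":0.4},{"rx":0,"ry":0,"rz":0,"dx":0,"dy":-1.6,"dz":0.1,"grip":0.4},{"rx":0,"ry":0,"rz":0,"dx":0,"dy":-2.6,"dz":0.1,"grip":0.4},{"rx":0,"ry":0,"rz":0,"dx":0,"dy":-3.6,"dz":0.1,"grip":0.4},{"rx":0,"ry":0,"rz":0,"dx":0,"dy":-4.6,"dz":0.1,"grip":0.4},{"rx":0,"ry":0,"rz":0,"dx":0,"dy":-5.3,"dz":0.1,"grip":0.4},{"rx":0,"ry":0,"rz":0,"dx":0,"dy":-5.6,"dz":0.1,"grip":0.4}]' --newtons 110

```text
time_s: 9.35
tcp_pos: [0.5959, -0.0722, 0.0672]
eef_rot: [-0.5, -0.5, 0.5, -0.5]
wrist_force: [0.4, 2.7, 2.4]
gripper_width: 0.0056
```

```bash
python3 - <<'E'
from h import *
st(); d=grab("wrist","w9"); d=grab("side","side9"); crop(d,150,310,170,280,4.8,"sc3")
E
```

```text
t 9.35 tcp [ 0.5959 -0.0722  0.0672] q [ 0.497  0.452 -0.558  1.757  0.277  1.011 -0.166] F [0.4 2.7 2.4] w 0.0056
x [-0. -0. -1.] y [ 1.    -0.002 -0.   ]
```

View pics/sc3.png

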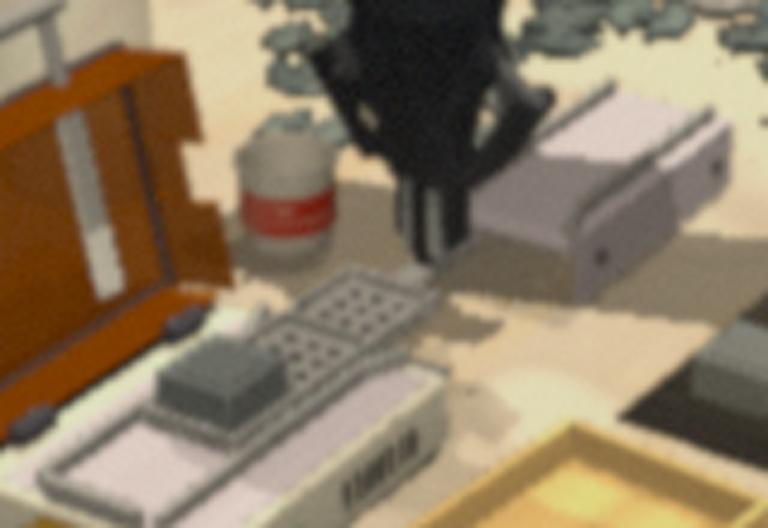

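View pics/w9.png

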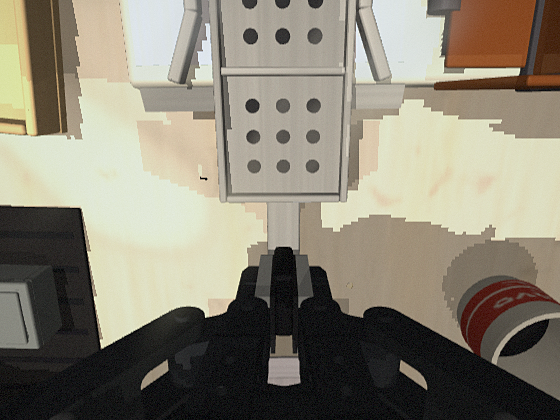

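>>> carry_out --increments '[{"rx":0,"ry":0,"rz":0,"dx":0,"dy":-0.5,"dz":0,"grip":0.3},{"rx":0,"ry":0,"rz":0,"dx":0,"dy":-1.3,"dz":0,"grip":0.3},{"rx":0,"ry":0,"rz":0,"dx":0,"dy":-2.4,"dz":0,"grip":0.3},{"rx":0,"ry":0,"rz":0,"dx":0,"dy":-3.6,"dz":0,"grip":0.3},{"rx":0,"ry":0,"rz":0,"dx":0,"dy":-4.8,"dz":0,"grip":0.3},{"rx":0,"ry":0,"rz":0,"dx":0,"dy":-6.0,"dz":0,"grip":0.3},{"rx":0,"ry":0,"rz":0,"dx":0,"dy":-7,"dz":0,"grip":0.3},{"rx":0,"ry":0,"rz":0,"dx":0,"dy":-7.6,"dz":0,"grip":0.3},{"rx":0,"ry":0,"rz":0,"dx":0,"dy":-7.6,"dz":0,"grip":0.3}]'

```text
time_s: 10.35
tcp_pos: [0.5957, -0.1487, 0.0671]
eef_rot: [-0.5, -0.499, 0.501, -0.5]
wrist_force: [-0.2, -2.8, 0.6]
gripper_width: 0.0059
```

```bash
python3 - <<'E'
from h import *
st(); d=grab("wrist","w10"); d=grab("side","side10"); crop(d,150,310,170,280,4.8,"sc3")
E
```

```text
t 10.35 tcp [ 0.5957 -0.1487  0.0671] q [ 0.594  0.472 -0.531  1.724  0.275  1.021 -0.036] F [-0.2 -2.8  0.6] w 0.0059
x [-0.    -0.001 -1.   ] y [ 1.    -0.002 -0.   ]
```

View pics/sc3.png

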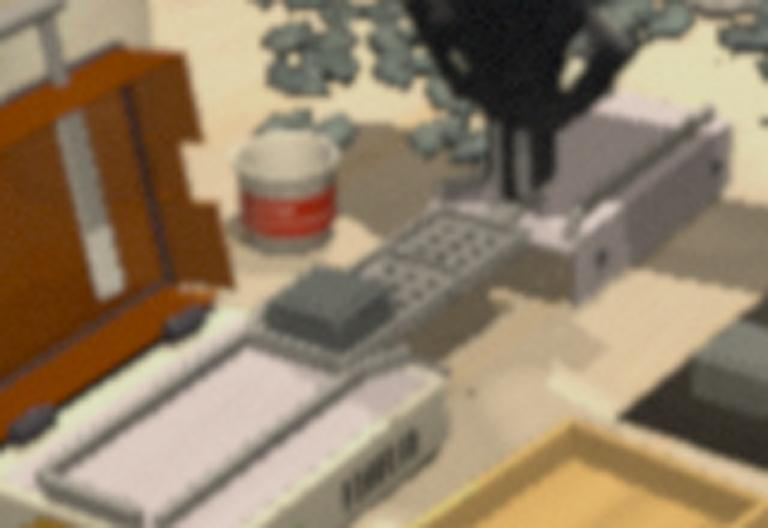

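View pics/w10.png

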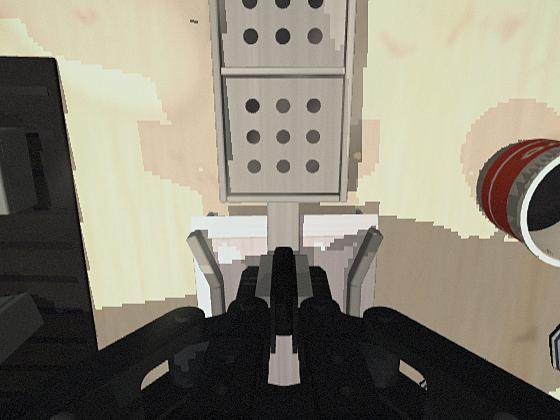

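```bash
python3 - <<'E'
from h import *
d=load("w10"); crop(d,170,400,170,300,3.4,"wc6")
for v in (201,216,236,240): print(v,p2w(d,(230,v),.04).round(4))
E
```

```text
201 [ 0.5732 -0.1175  0.04  ]
216 [ 0.5729 -0.1243  0.04  ]
236 [ 0.5725 -0.1336  0.04  ]
240 [ 0.5724 -0.1355  0.04  ]
```

View pics/wc6.png

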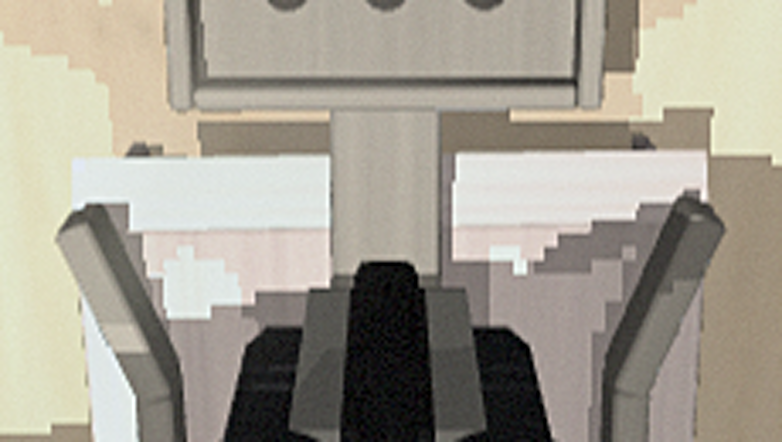

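>>> carry_out --increments '[{"rx":0,"ry":0,"rz":0,"dx":0,"dy":-0.5,"dz":0,"grip":0.3},{"rx":0,"ry":0,"rz":0,"dx":0,"dy":-1.3,"dz":0,"grip":0.3},{"rx":0,"ry":0,"rz":0,"dx":0,"dy":-2.4,"dz":0,"grip":0.3},{"rx":0,"ry":0,"rz":0,"dx":0,"dy":-3.6,"dz":0,"grip":0.3},{"rx":0,"ry":0,"rz":0,"dx":0,"dy":-4.8,"dz":0,"grip":0.3},{"rx":0,"ry":0,"rz":0,"dx":0,"dy":-6.0,"dz":0,"grip":0.3},{"rx":0,"ry":0,"rz":0,"dx":0,"dy":-7.2,"dz":0,"grip":0.3},{"rx":0,"ry":0,"rz":0,"dx":0,"dy":-8.2,"dz":0,"grip":0.3},{"rx":0,"ry":0,"rz":0,"dx":0,"dy":-8.7,"dz":0,"grip":0.3},{"rx":0,"ry":0,"rz":0,"dx":0,"dy":-8.7,"dz":0,"grip":0.3}]'

```text
time_s: 11.45
tcp_pos: [0.5959, -0.2355, 0.0675]
eef_rot: [-0.5, -0.499, 0.501, -0.5]
wrist_force: [0.7, -1.2, 3.3]
gripper_width: 0.006
```

```bash
python3 - <<'E'
from h import *
st(); d=grab("wrist","w10"); d=grab("side","side10"); crop(d,190,330,160,260,5.4,"sc3")
E
```

```text
t 11.45 tcp [ 0.5959 -0.2355  0.0675] q [ 0.691  0.513 -0.5    1.655  0.277  1.043  0.103] F [ 0.7 -1.2  3.3] w 0.006
x [ 0.    -0.001 -1.   ] y [ 1.    -0.001  0.   ]
```

View pics/sc3.png

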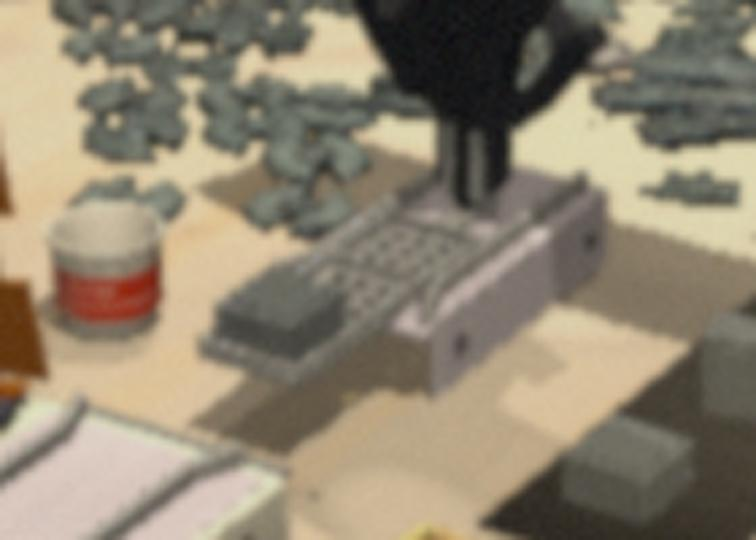

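View pics/w10.png

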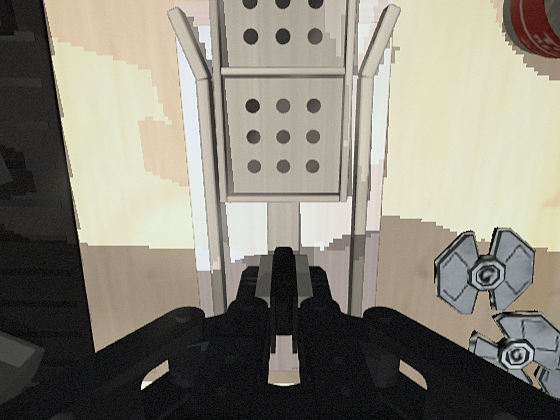

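>>> carry_out --increments '[{"rx":0,"ry":0,"rz":0,"dx":0.05,"dy":-0.5,"dz":0,"grip":0.3},{"rx":0,"ry":0,"rz":0,"dx":0.05,"dy":-1.3,"dz":0,"grip":0.3},{"rx":0,"ry":0,"rz":0,"dx":0.05,"dy":-2.4,"dz":0,"grip":0.3},{"rx":0,"ry":0,"rz":0,"dx":0.05,"dy":-3.6,"dz":0,"grip":0.3},{"rx":0,"ry":0,"rz":0,"dx":0.05,"dy":-4.8,"dz":0,"grip":0.3},{"rx":0,"ry":0,"rz":0,"dx":0.05,"dy":-6.0,"dz":0,"grip":0.3},{"rx":0,"ry":0,"rz":0,"dx":0.05,"dy":-7.2,"dz":0,"grip":0.3},{"rx":0,"ry":0,"rz":0,"dx":0.05,"dy":-8.2,"dz":0,"grip":0.3},{"rx":0,"ry":0,"rz":0,"dx":0.05,"dy":-8.8,"dz":0,"grip":0.3},{"rx":0,"ry":0,"rz":0,"dx":0.05,"dy":-8.8,"dz":0,"grip":0.3}]'

```text
time_s: 12.55
tcp_pos: [0.5967, -0.322, 0.0674]
eef_rot: [0.5, 0.5, -0.5, 0.5]
wrist_force: [-0.8, 1.4, 5.6]
gripper_width: 0.0061
```

```bash
python3 - <<'E'
from h import *
st(); d=grab("wrist","w11"); d=grab("side","side11"); crop(d,190,330,160,260,5.4,"sc3")
d=load("w11")
for v in (195,201): print(p2w(d,(283,v),.05))
E
```

```text
t 12.55 tcp [ 0.5967 -0.322   0.0674] q [ 0.773  0.576 -0.47   1.555  0.283  1.079  0.234] F [-0.8  1.4  5.6] w 0.0061
x [ 0.  0. -1.] y [1. 0. 0.]
[ 0.5970345  -0.28552376  0.05      ]
[ 0.5970333 -0.2880326  0.05     ]
```

View pics/sc3.png

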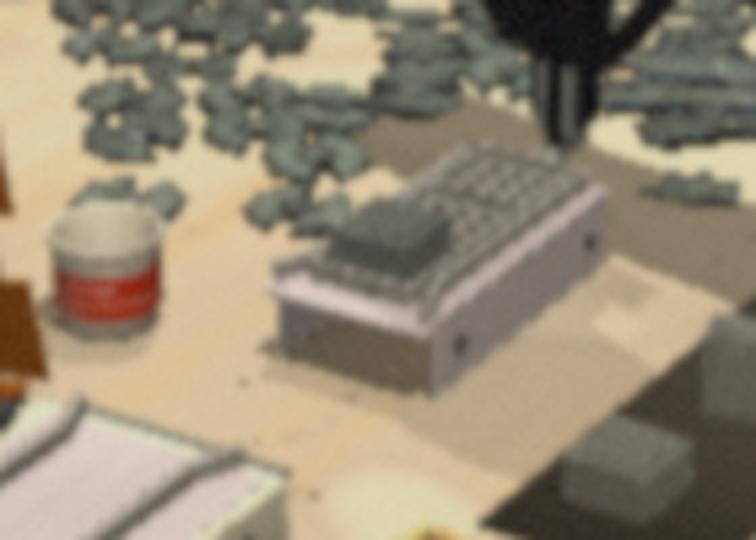

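View pics/w11.png

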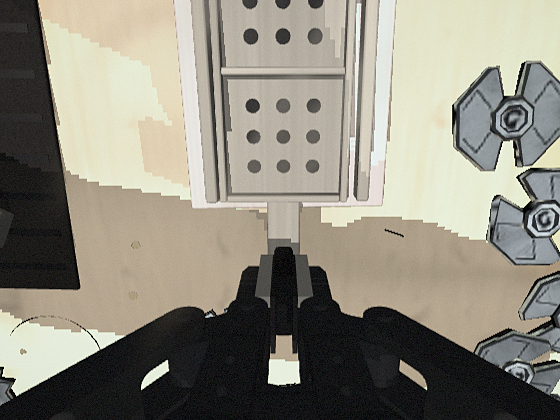

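>>> carry_out --increments '[{"rx":0,"ry":0,"rz":0,"dx":0,"dy":0,"dz":0.1,"grip":2.4},{"rx":0,"ry":0,"rz":0,"dx":0,"dy":0,"dz":0.1,"grip":2.4},{"rx":0,"ry":0,"rz":0,"dx":0,"dy":0,"dz":1,"grip":2.4},{"rx":0,"ry":0,"rz":0,"dx":0,"dy":0,"dz":4,"grip":4},{"rx":0,"ry":0,"rz":0,"dx":0,"dy":2.5,"dz":8,"grip":7.5},{"rx":0,"ry":0,"rz":0,"dx":0,"dy":6.5,"dz":11,"grip":7.5},{"rx":0,"ry":0,"rz":0,"dx":0,"dy":10,"dz":12,"grip":7.5},{"rx":0,"ry":0,"rz":0,"dx":0,"dy":10,"dz":12,"grip":7.5},{"rx":0,"ry":0,"rz":0,"dx":0,"dy":10,"dz":12,"grip":7.5}]' --newtons 30

```text
time_s: 13.55
tcp_pos: [0.5966, -0.2211, 0.1882]
eef_rot: [0.499, 0.5, -0.5, 0.501]
wrist_force: [0.5, -1.5, -0.3]
gripper_width: 0.0751
```

```bash
python3 - <<'E'
from h import *
st(); d=grab("wrist","w12"); d=grab("side","side12"); crop(d,190,370,160,270,4.2,"sc3")
E
```

```text
t 13.55 tcp [ 0.5966 -0.2211  0.1882] q [ 0.703  0.394 -0.54   1.555  0.211  1.249  0.133] F [ 0.5 -1.5 -0.3] w 0.0751
x [ 0.001 -0.001 -1.   ] y [1.    0.002 0.001]
```

View pics/sc3.png

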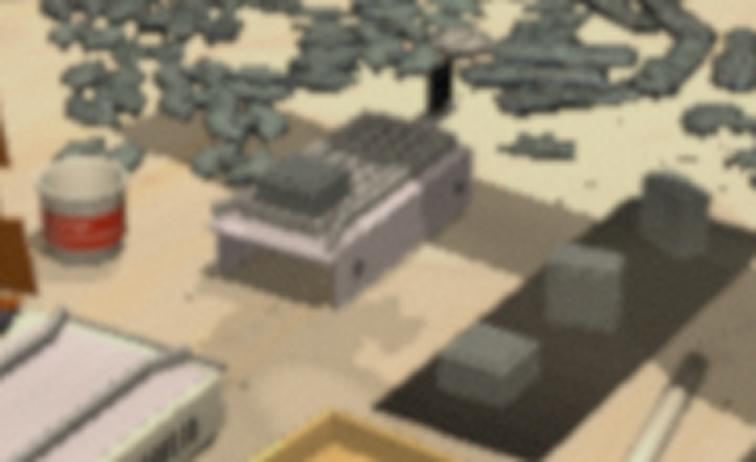

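View pics/w12.png

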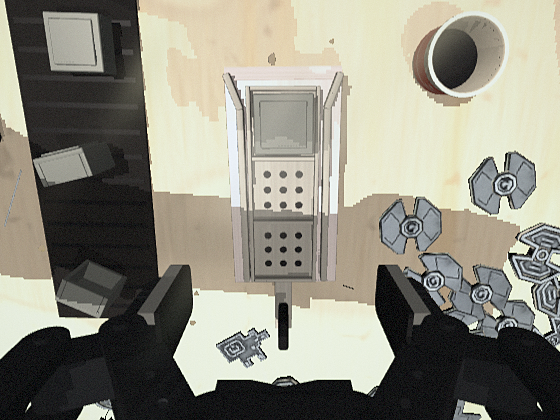

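```bash
python3 - <<'E'
from h import *
d=load("w12")
f=d["frame"]
cv2.imwrite("pics/z.png",np.hstack([cv2.resize(f[130:200,25:125],None,fx=4,fy=4),cv2.resize(f[250:320,45:145],None,fx=4,fy=4)]))
for uv in((252,90),(313,90),(252,155),(313,155)): print(p2w(d,uv,.066).round(4))
for uv in((249,152),(318,152),(249,216),(318,216),(249,278),(318,278),(249,87),(318,87)): print(p2w(d,uv,.052).round(4))
E
```

```text
[ 0.5768 -0.1422  0.066 ]
[ 0.6162 -0.1421  0.066 ]
[ 0.5759 -0.1841  0.066 ]
[ 0.6172 -0.1841  0.066 ]
[ 0.5726 -0.1841  0.052 ]
[ 0.6219 -0.184   0.052 ]
[ 0.5714 -0.2321  0.052 ]
[ 0.6233 -0.232   0.052 ]
[ 0.5701 -0.2838  0.052 ]
[ 0.6248 -0.2837  0.052 ]
[ 0.5737 -0.1399  0.052 ]
[ 0.6206 -0.1399  0.052 ]
```

View pics/z.png

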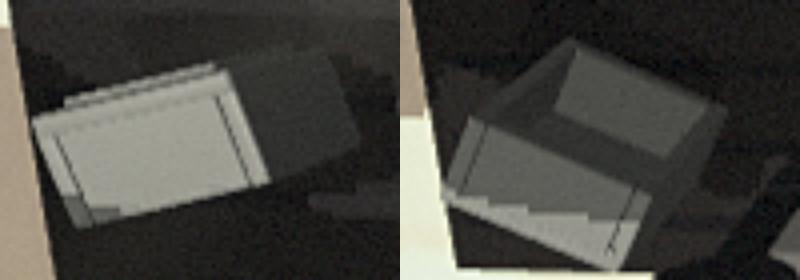

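>>> carry_out --increments '[{"rx":0,"ry":0,"rz":0,"dx":0,"dy":3,"dz":-2,"grip":6.5},{"rx":0,"ry":0,"rz":0,"dx":0,"dy":5.8,"dz":-5,"grip":6},{"rx":0,"ry":0,"rz":0,"dx":0,"dy":5.8,"dz":-8,"grip":6},{"rx":0,"ry":0,"rz":0,"dx":0,"dy":5.8,"dz":-10.5,"grip":6},{"rx":0,"ry":0,"rz":0,"dx":0,"dy":5.8,"dz":-11.7,"grip":6},{"rx":0,"ry":0,"rz":0,"dx":0,"dy":5.8,"dz":-11.8,"grip":6},{"rx":0,"ry":0,"rz":0,"dx":0,"dy":5.8,"dz":-11.8,"grip":6}]' --newtons 30

```text
time_s: 14.35
tcp_pos: [0.5967, -0.1646, 0.0697]
eef_rot: [0.5, 0.5, -0.5, 0.5]
wrist_force: [0.5, -0.5, -0.5]
gripper_width: 0.0598
```

```bash
python3 - <<'E'
from h import *
st(); d=grab("wrist","w13"); d=grab("side","side13"); crop(d,190,330,140,240,5.4,"sc3")
E
```

```text
t 14.35 tcp [ 0.5967 -0.1646  0.0697] q [ 0.62   0.479 -0.534  1.709  0.277  1.03  -0.011] F [ 0.5 -0.5 -0.5] w 0.0598
x [ 0.  0. -1.] y [ 1.    -0.001  0.   ]
```

View pics/sc3.png

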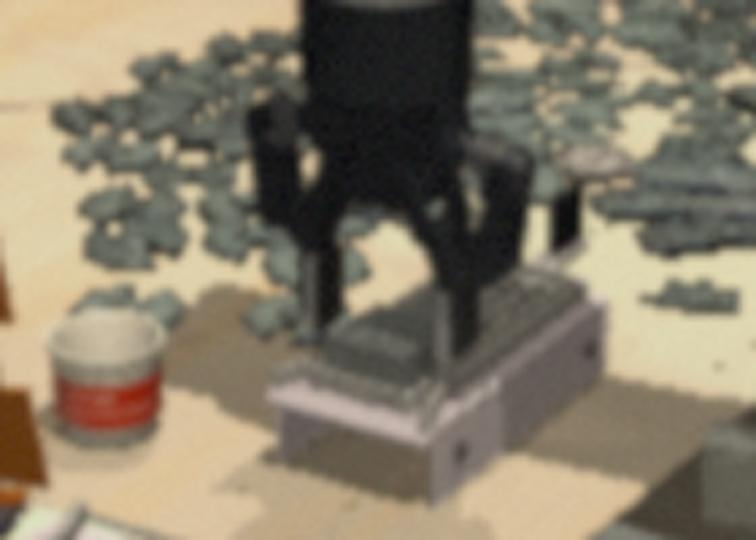

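View pics/w13.png

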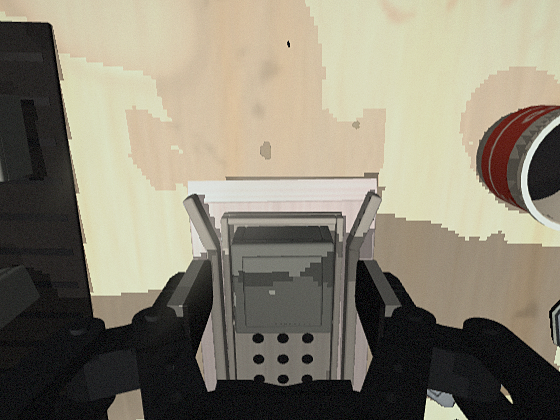

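Pads straddle the casting (283,275); close and lift.

>>> carry_out --increments '[{"rx":0,"ry":0,"rz":0,"dx":0,"dy":0,"dz":0,"grip":3.5},{"rx":0,"ry":0,"rz":0,"dx":0,"dy":0,"dz":0,"grip":3.5},{"rx":0,"ry":0,"rz":0,"dx":0,"dy":0,"dz":0,"grip":3.5},{"rx":0,"ry":0,"rz":0,"dx":0,"dy":0,"dz":0.5,"grip":3.5},{"rx":0,"ry":0,"rz":0,"dx":0,"dy":0,"dz":1.5,"grip":3.5},{"rx":0,"ry":0,"rz":0,"dx":0,"dy":0,"dz":4,"grip":3.5},{"rx":0,"ry":0,"rz":0,"dx":0,"dy":0,"dz":6,"grip":3.5},{"rx":0,"ry":0,"rz":0,"dx":0,"dy":0,"dz":6,"grip":3.5}]' --newtons 40

```text
time_s: 15.25
tcp_pos: [0.5982, -0.164, 0.133]
eef_rot: [0.501, 0.498, -0.499, 0.502]
wrist_force: [1.4, 0.3, 0.5]
gripper_width: 0.0387
```

```bash
python3 - <<'E'
from h import *
st(); d=grab("wrist","w14")
E
```

```text
t 15.25 tcp [ 0.5982 -0.164   0.133 ] q [ 0.637  0.411 -0.555  1.658  0.236  1.135  0.02 ] F [1.4 0.3 0.5] w 0.0387
x [ 0.005 -0.002 -1.   ] y [1.    0.    0.005]
```

View pics/w14.png

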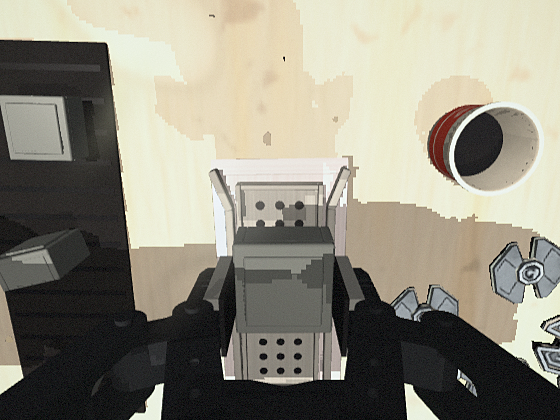

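>>> carry_out --increments '[{"rx":0,"ry":0,"rz":0,"dx":-1.5,"dy":2,"dz":0,"grip":3.5},{"rx":0,"ry":0,"rz":0,"dx":-4,"dy":5.5,"dz":0,"grip":3.5},{"rx":0,"ry":0,"rz":0,"dx":-6.5,"dy":9,"dz":0,"grip":3.5},{"rx":0,"ry":0,"rz":0,"dx":-9,"dy":12.5,"dz":0,"grip":3.5},{"rx":0,"ry":0,"rz":0,"dx":-11.5,"dy":16,"dz":0,"grip":3.5},{"rx":0,"ry":0,"rz":0,"dx":-14,"dy":19.5,"dz":-1,"grip":3.5},{"rx":0,"ry":0,"rz":0,"dx":-15.2,"dy":21.2,"dz":-3,"grip":3.5},{"rx":0,"ry":0,"rz":0,"dx":-15.3,"dy":21.4,"dz":-5.5,"grip":3.5},{"rx":0,"ry":0,"rz":0,"dx":-15.3,"dy":21.4,"dz":-6,"grip":3.5}]'

```text
time_s: 16.2
tcp_pos: [0.441, 0.0505, 0.0669]
eef_rot: [0.498, 0.501, -0.501, 0.499]
wrist_force: [-0.0, -0.5, 0.2]
gripper_width: 0.039
```

```bash
python3 - <<'E'
from h import *
st(); d=grab("wrist","w15")
E
```

```text
t 16.2 tcp [0.441  0.0505 0.0669] q [ 0.476  0.173 -0.727  2.114  0.145  0.907 -0.332] F [-0.  -0.5  0.2] w 0.039
x [-0.004 -0.    -1.   ] y [ 1.     0.002 -0.004]
```

View pics/w15.png

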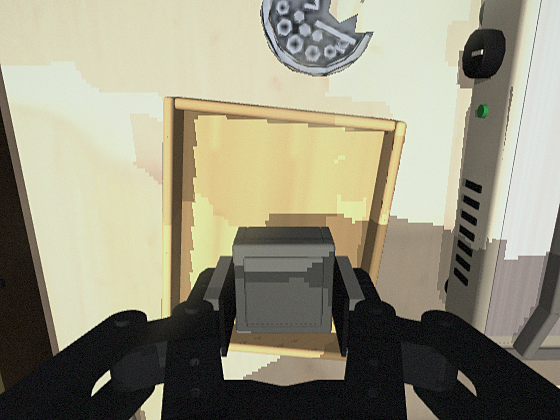

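>>> carry_out --increments '[{"rx":0,"ry":0,"rz":0,"dx":0,"dy":0,"dz":-1.5,"grip":3.5},{"rx":0,"ry":0,"rz":0,"dx":0,"dy":0,"dz":-2.8,"grip":3.5},{"rx":0,"ry":0,"rz":0,"dx":0,"dy":0,"dz":-3.4,"grip":3.5},{"rx":0,"ry":0,"rz":0,"dx":0,"dy":0,"dz":-3.5,"grip":3.5},{"rx":0,"ry":0,"rz":0,"dx":0,"dy":0,"dz":-3.5,"grip":5},{"rx":0,"ry":0,"rz":0,"dx":0,"dy":0,"dz":-3.5,"grip":5.5},{"rx":0,"ry":0,"rz":0,"dx":0,"dy":0,"dz":-2,"grip":5.5},{"rx":0,"ry":0,"rz":0,"dx":0,"dy":-1,"dz":2,"grip":5.5},{"rx":0,"ry":0,"rz":0,"dx":0,"dy":-3,"dz":6,"grip":3},{"rx":0,"ry":0,"rz":0,"dx":0,"dy":-7,"dz":9,"grip":0},{"rx":0,"ry":0,"rz":0,"dx":0,"dy":-11,"dz":9,"grip":0}]'

```text
time_s: 17.35
tcp_pos: [0.4461, -0.0608, 0.1643]
eef_rot: [0.501, 0.498, -0.498, 0.503]
wrist_force: [0.9, -0.2, 0.6]
gripper_width: 0.0117
```

```bash
python3 - <<'E'
from h import *
st(); d=grab("wrist","w16"); d=grab("top","top16"); crop(d,160,420,115,275,3,"tc6")
E
```

```text
t 17.35 tcp [ 0.4461 -0.0608  0.1643] q [ 0.675  0.02  -0.637  2.015  0.016  1.102  0.033] F [ 0.9 -0.2  0.6] w 0.0117
x [ 0.008 -0.003 -1.   ] y [1.    0.002 0.008]
```

View pics/w16.png

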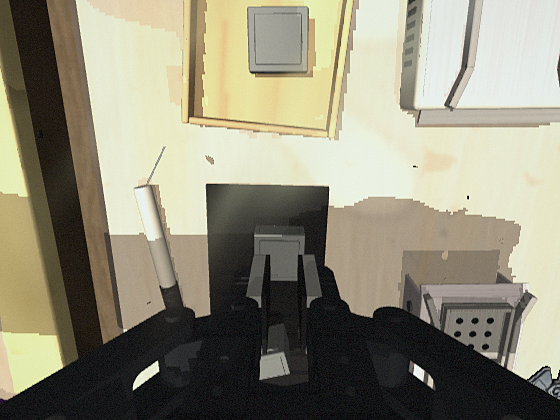

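View pics/tc6.png

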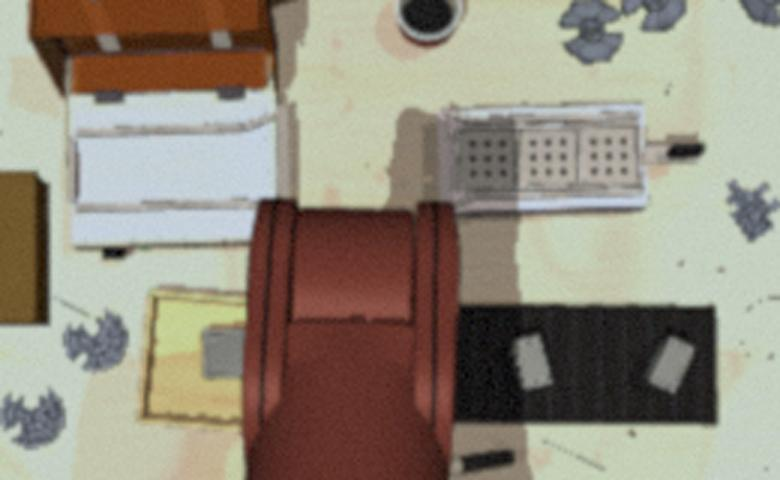

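```bash
python3 - <<'E'
from h import *
d=load("top16"); w=load("w12")
f=cv2.resize(d["frame"][205:265,270:410],None,fx=5,fy=5,interpolation=cv2.INTER_CUBIC)
g=cv2.cvtColor(f,cv2.COLOR_BGR2GRAY); m=(g>90).astype(np.uint8)[50:240,:]
m[:,:250]=0; m[:,635:]=0
m=cv2.morphologyEx(m,cv2.MORPH_OPEN,np.ones((9,9)))
for c in cv2.findContours(m,0,2)[0]:
    if cv2.contourArea(c)<1500: continue
    r=cv2.minAreaRect(c); b=cv2.boxPoints(r)
    P=np.array([p2w(d,(270+u/5,205+(v+50)/5),.043) for u,v in b])[:,:2]
    e=[P[i]-P[(i+1)%4] for i in range(4)]
    L=max(e[:2],key=np.linalg.norm); S=min(e[:2],key=np.linalg.norm)
    n=S/np.linalg.norm(S); print("ctr",P.mean(0).round(4),"long",np.linalg.norm(L).round(4),"short",np.linalg.norm(S).round(4),"normal",n.round(3))
E
```

```text
ctr [ 0.4259 -0.3102] long 0.0409 short 0.0236 normal [0.444 0.896]
ctr [ 0.4298 -0.1985] long 0.0413 short 0.0238 normal [-0.238  0.971]
ctr [ 0.4761 -0.2505] long 0.1851 short 0.0053 normal [ 0.999 -0.034]
```

>>> carry_out --increments '[{"rx":0,"ry":0,"rz":0.08,"dx":-0.8,"dy":-3.5,"dz":0,"grip":0},{"rx":0,"ry":0,"rz":0.16,"dx":-1.6,"dy":-7,"dz":0,"grip":0},{"rx":0,"ry":0,"rz":0.24,"dx":-2.3,"dy":-10,"dz":-2,"grip":0},{"rx":0,"ry":0,"rz":0.24,"dx":-2.3,"dy":-10.5,"dz":-5,"grip":0},{"rx":0,"ry":0,"rz":0.24,"dx":-2.3,"dy":-10.5,"dz":-7,"grip":0},{"rx":0,"ry":0,"rz":0.24,"dx":-2.3,"dy":-10.5,"dz":-7,"grip":0}]'

```text
time_s: 18.05
tcp_pos: [0.4187, -0.1641, 0.0871]
eef_rot: [0.436, 0.558, -0.437, 0.555]
wrist_force: [0.3, -0.5, 0.2]
gripper_width: 0.0001
```

```bash
python3 - <<'E'
from h import *
st(); d=grab("wrist","w17"); d=grab("side","side17"); crop(d,250,390,170,280,5.4,"sc3")
E
```

```text
t 18.05 tcp [ 0.4187 -0.1641  0.0871] q [ 0.782  0.126 -0.529  2.092  0.077  0.947  0.45 ] F [ 0.3 -0.5  0.2] w 0.0001
x [-0.004  0.002 -1.   ] y [ 0.971  0.237 -0.003]
```

View pics/w17.png

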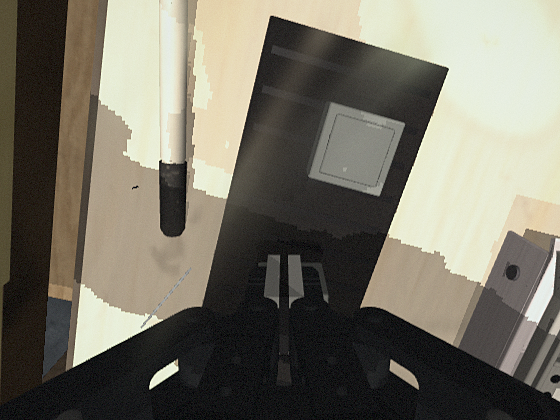

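View pics/sc3.png

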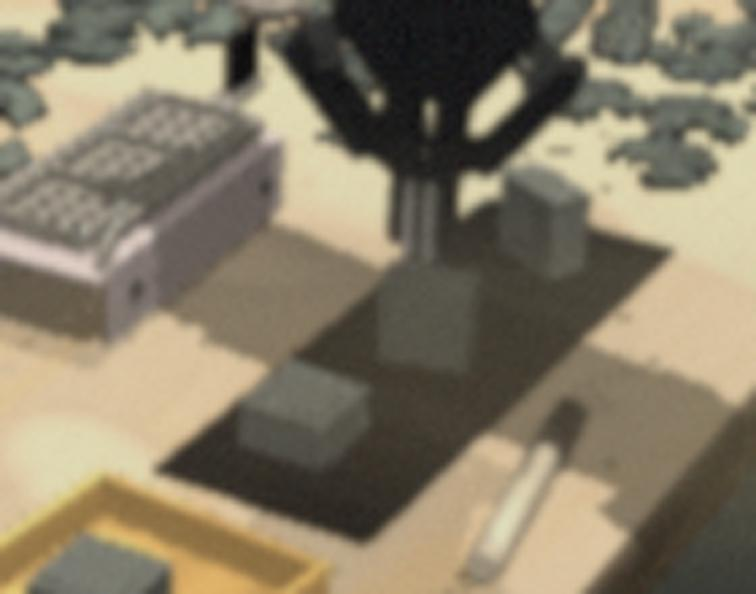

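```bash
python3 - <<'E'
from h import *
d=load("side17")
for p in ((.4187,-.1641,.070),(.4298,-.1985,.043)): print((w2p(d,p)-[250,170])*5.4)
E
```

```text
[422.81859904 259.60785348]
[432.26552819 277.23497956]
```

>>> carry_out --increments '[{"rx":0,"ry":0,"rz":0,"dx":0.3,"dy":0,"dz":-2,"grip":0},{"rx":0,"ry":0,"rz":0,"dx":0.3,"dy":0,"dz":-3.5,"grip":0},{"rx":0,"ry":0,"rz":0,"dx":0.3,"dy":0,"dz":-3.5,"grip":0},{"rx":0,"ry":0,"rz":0,"dx":0.5,"dy":-0.8,"dz":-3.5,"grip":0},{"rx":0,"ry":0,"rz":0,"dx":0.65,"dy":-1.5,"dz":-3.5,"grip":0},{"rx":0,"ry":0,"rz":0,"dx":0.8,"dy":-2.1,"dz":-3.5,"grip":0},{"rx":0,"ry":0,"rz":0,"dx":0.95,"dy":-2.7,"dz":-3.5,"grip":0},{"rx":0,"ry":0,"rz":0,"dx":1.1,"dy":-3.3,"dz":-3.5,"grip":0},{"rx":0,"ry":0,"rz":0,"dx":1.2,"dy":-3.7,"dz":-3.5,"grip":0}]'

```text
time_s: 19.05
tcp_pos: [0.4335, -0.2033, 0.0558]
eef_rot: [0.437, 0.555, -0.437, 0.557]
wrist_force: [-0.6, 0.6, -0.8]
gripper_width: 0.0
```

```bash
python3 - <<'E'
from h import *
st(); d=grab("side","side17"); crop(d,250,390,170,280,5.4,"sc3")
E
```

```text
t 19.05 tcp [ 0.4335 -0.2033  0.0558] q [ 0.799  0.226 -0.494  2.059  0.139  0.885  0.467] F [-0.6  0.6 -0.8] w 0.0
x [ 0.002 -0.002 -1.   ] y [0.972 0.237 0.002]
```

View pics/sc3.png

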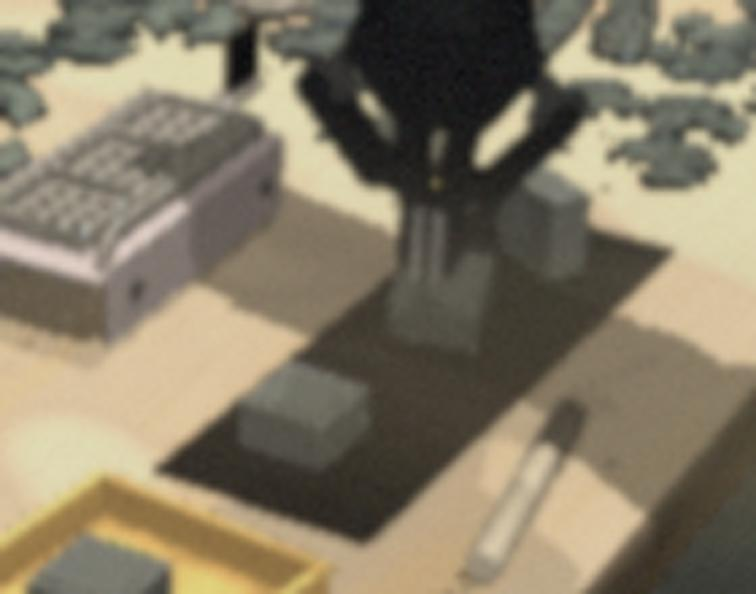

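>>> carry_out --increments '[{"rx":0,"ry":0,"rz":0,"dx":0.12,"dy":-0.5,"dz":0,"grip":0},{"rx":0,"ry":0,"rz":0,"dx":0.25,"dy":-1,"dz":0,"grip":0},{"rx":0,"ry":0,"rz":0,"dx":0.25,"dy":-1,"dz":0,"grip":0}]'

```text
time_s: 19.4
tcp_pos: [0.4349, -0.2126, 0.0541]
eef_rot: [0.437, 0.556, -0.437, 0.556]
wrist_force: [-0.3, -0.6, -0.6]
gripper_width: 0.0001
```

```bash
python3 - <<'E'
from h import *
st(); d=grab("side","side17"); crop(d,250,390,170,280,5.4,"sc3")
E
```

```text
t 19.4 tcp [ 0.4349 -0.2126  0.0541] q [ 0.807  0.24  -0.486  2.046  0.144  0.887  0.481] F [-0.3 -0.6 -0.6] w 0.0001
x [-0. -0. -1.] y [ 0.972  0.237 -0.   ]
```

View pics/sc3.png

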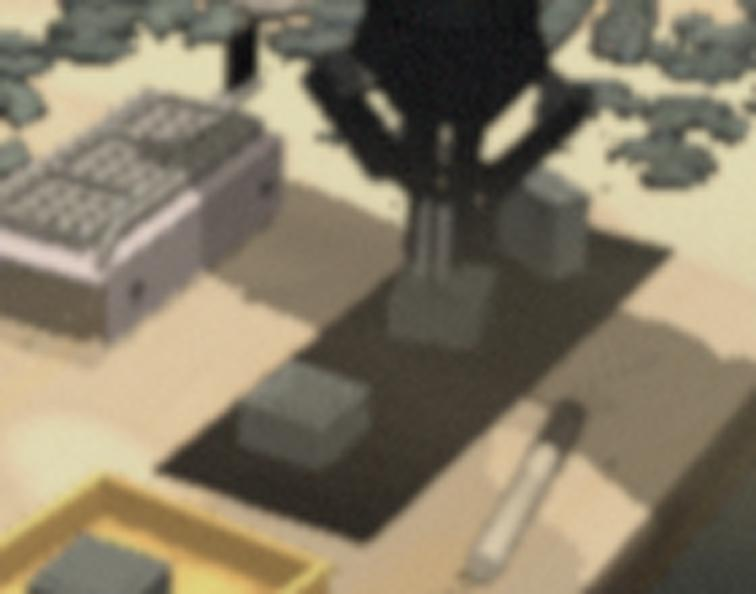

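>>> carry_out --increments '[{"rx":0,"ry":0,"rz":0,"dx":0,"dy":0,"dz":2,"grip":0},{"rx":0,"ry":0,"rz":0,"dx":0,"dy":0,"dz":6,"grip":3},{"rx":0,"ry":0,"rz":0,"dx":0,"dy":-2,"dz":10,"grip":7},{"rx":0,"ry":0,"rz":0,"dx":0,"dy":-4,"dz":12,"grip":7},{"rx":0,"ry":0,"rz":0,"dx":0,"dy":-4,"dz":12,"grip":7}]'

```text
time_s: 19.95
tcp_pos: [0.436, -0.255, 0.1773]
eef_rot: [0.437, 0.554, -0.437, 0.558]
wrist_force: [-0.3, 0.0, -0.4]
gripper_width: 0.0581
```

```bash
python3 - <<'E'
from h import *
st(); d=grab("wrist","w18")
E
```

```text
t 19.95 tcp [ 0.436  -0.255   0.1773] q [ 0.881  0.119 -0.469  1.888  0.061  1.143  0.628] F [-0.3  0.  -0.4] w 0.0581
x [ 0.004 -0.004 -1.   ] y [0.972 0.235 0.003]
```

View pics/w18.png

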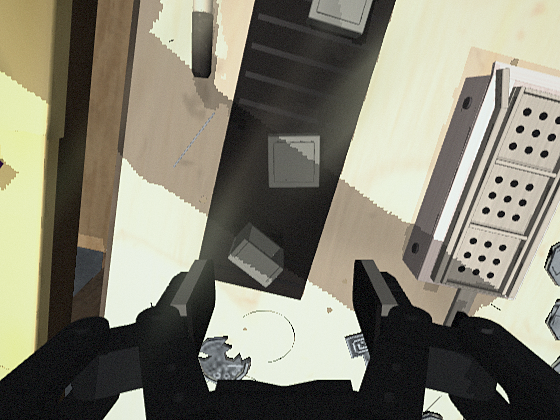

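```bash
python3 - <<'E'
from h import *
d=load("w18"); crop(d,240,350,110,210,6,"z")
P=np.array([p2w(d,uv,.025) for uv in ((268,135),(320,136),(269,187),(319,187))])
print(P.round(4),P.mean(0)); u=P[1]-P[0];u2=P[3]-P[2];print(np.arctan2(u[1],u[0]),np.arctan2(u2[1],u2[0]))
E
```

```text
[[ 0.415  -0.2119  0.025 ]
 [ 0.453  -0.2035  0.025 ]
 [ 0.4246 -0.2507  0.025 ]
 [ 0.4626 -0.2415  0.025 ]] [ 0.43879401 -0.22689248  0.025     ]
0.21764604282174627 0.236140027909199
```

View pics/z.png

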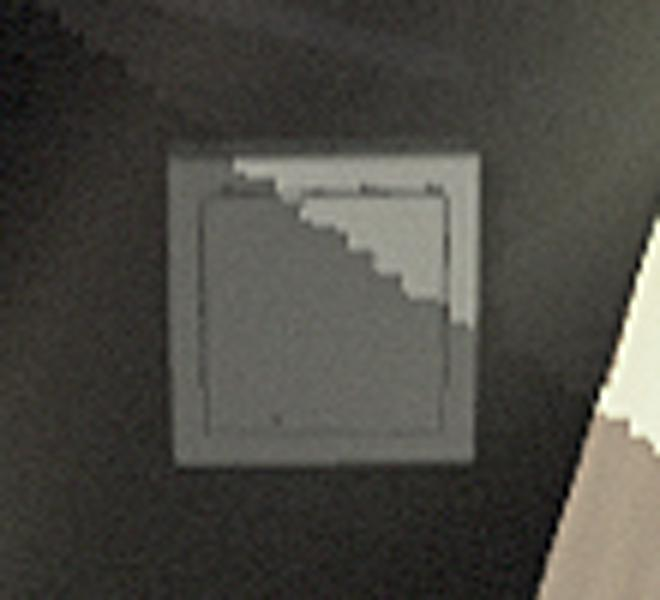

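>>> carry_out --increments '[{"rx":0,"ry":0,"rz":0,"dx":0.3,"dy":2,"dz":-2,"grip":6},{"rx":0,"ry":0,"rz":0,"dx":0.3,"dy":2.8,"dz":-6,"grip":6},{"rx":0,"ry":0,"rz":0,"dx":0.3,"dy":2.8,"dz":-10,"grip":6},{"rx":0,"ry":0,"rz":0,"dx":0.3,"dy":2.8,"dz":-13,"grip":6},{"rx":0,"ry":0,"rz":0,"dx":0.3,"dy":2.8,"dz":-14.5,"grip":6},{"rx":0,"ry":0,"rz":0,"dx":0.3,"dy":2.8,"dz":-14.6,"grip":6},{"rx":0,"ry":0,"rz":0,"dx":0.3,"dy":2.8,"dz":-14.6,"grip":6}]'

```text
time_s: 20.7
tcp_pos: [0.4375, -0.2227, 0.0277]
eef_rot: [0.436, 0.557, -0.436, 0.556]
wrist_force: [0.8, -0.2, -0.3]
gripper_width: 0.0602
```

```bash
python3 - <<'E'
from h import *
st(); d=grab("wrist","w19")
E
```

```text
t 20.7 tcp [ 0.4375 -0.2227  0.0277] q [ 0.807  0.296 -0.474  2.047  0.178  0.84   0.472] F [ 0.8 -0.2 -0.3] w 0.0602
x [-0.001  0.001 -1.   ] y [ 0.971  0.239 -0.001]
```

View pics/w19.png

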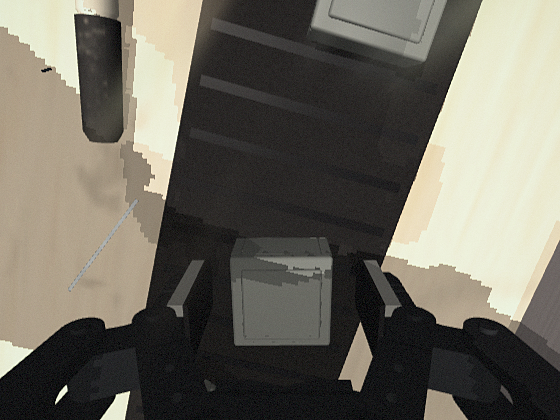

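>>> carry_out --increments '[{"rx":0,"ry":0,"rz":0,"dx":0.1,"dy":-0.4,"dz":0.1,"grip":6},{"rx":0,"ry":0,"rz":0,"dx":0.1,"dy":-0.4,"dz":0.1,"grip":3.5},{"rx":0,"ry":0,"rz":0,"dx":0.1,"dy":-0.4,"dz":0.1,"grip":3.5},{"rx":0,"ry":0,"rz":0,"dx":0.1,"dy":-0.4,"dz":0.1,"grip":3.5},{"rx":0,"ry":0,"rz":0,"dx":0.1,"dy":-0.4,"dz":0.8,"grip":3.5},{"rx":0,"ry":0,"rz":0,"dx":0.1,"dy":-0.4,"dz":3,"grip":3.5},{"rx":0,"ry":0,"rz":0,"dx":0.1,"dy":-0.4,"dz":6,"grip":3.5},{"rx":0,"ry":0,"rz":0,"dx":0.1,"dy":-0.4,"dz":9,"grip":3.5},{"rx":0,"ry":0,"rz":-0.1,"dx":3,"dy":-0.4,"dz":10,"grip":3.5},{"rx":0,"ry":0,"rz":-0.24,"dx":6.5,"dy":-0.4,"dz":10,"grip":3.5}]'

```text
time_s: 21.75
tcp_pos: [0.504, -0.2291, 0.1314]
eef_rot: [0.502, 0.497, -0.502, 0.5]
wrist_force: [1.3, -0.6, -0.7]
gripper_width: 0.0391
```

```bash
python3 - <<'E'
from h import *
st(); d=grab("wrist","w20")
E
```

```text
t 21.75 tcp [ 0.504  -0.2291  0.1314] q [ 0.76   0.268 -0.476  1.825  0.141  1.077  0.226] F [ 1.3 -0.6 -0.7] w 0.0391
x [ 0.003 -0.003 -1.   ] y [ 1.    -0.006  0.003]
```

View pics/w20.png

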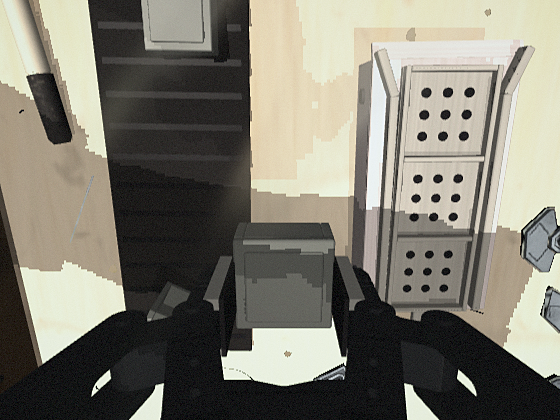

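```bash
python3 - <<'E'
from h import *
d=load("w20"); crop(d,340,540,30,330,2,"z")
for uv in((445,70),(445,158),(440,237),(430,305),(404,158),(488,158),(398,237),(478,237)): print(uv,p2w(d,uv,.05).round(4))
t=load("top16")
for u,v in((455,157),(520,157),(578,157),(642,157),(685,150)): print(p2w(t,(160+u/3,115+v/3),.05).round(4))
# hole centers in floors z=.044
for n,uvs in (("nose",((426,93),(469,92),(422,137),(463,135))),("mid",((418,179),(460,178),(414,216),(454,216))),("rear",((411,254),(450,254),(407,288),(444,288)))):
    print(n,np.mean([p2w(d,u,.044) for u in uvs],axis=0).round(4))
E
```

```text
(445, 70) [ 0.591  -0.1417  0.05  ]
(445, 158) [ 0.5967 -0.1886  0.05  ]
(440, 237) [ 0.5995 -0.2366  0.05  ]
(430, 305) [ 0.5985 -0.2833  0.05  ]
(404, 158) [ 0.5734 -0.1884  0.05  ]
(488, 158) [ 0.6211 -0.1887  0.05  ]
(398, 237) [ 0.574  -0.2364  0.05  ]
(478, 237) [ 0.6225 -0.2368  0.05  ]
[ 0.5959 -0.14    0.05  ]
[ 0.5949 -0.1924  0.05  ]
[ 0.5941 -0.2391  0.05  ]
[ 0.5931 -0.2906  0.05  ]
[ 0.5981 -0.3253  0.05  ]
nose [ 0.5964 -0.1649  0.044 ]
mid [ 0.5971 -0.2134  0.044 ]
rear [ 0.5973 -0.2625  0.044 ]
```

View pics/z.png

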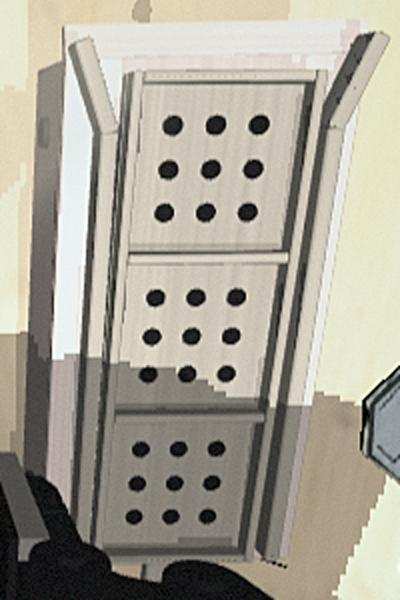

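```bash
python3 - <<'E'
from h import *
d=load("w20"); crop(d,215,350,210,335,5,"z")
for r in((235,238),(332,238),(236,327),(331,327)): print(p2w(d,r,.1274).round(4))
E
```

```text
[ 0.4864 -0.2058  0.1274]
[ 0.523  -0.2061  0.1274]
[ 0.485  -0.2447  0.1274]
[ 0.5238 -0.2451  0.1274]
```

View pics/z.png

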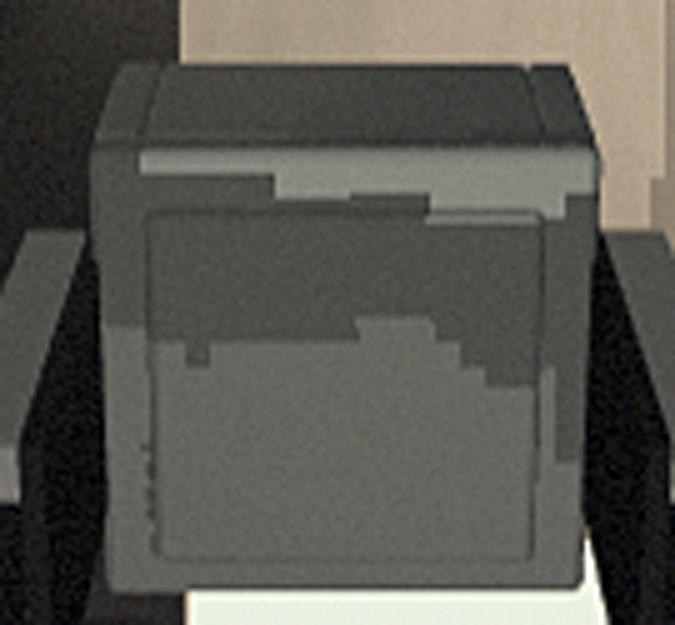

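>>> carry_out --increments '[{"rx":0,"ry":0,"rz":0,"dx":2.5,"dy":-1,"dz":0,"grip":3.5},{"rx":0,"ry":0,"rz":0,"dx":5.5,"dy":-2.2,"dz":0,"grip":3.5},{"rx":0,"ry":0,"rz":0,"dx":8.2,"dy":-3.3,"dz":0,"grip":3.5},{"rx":0,"ry":0,"rz":0,"dx":9.3,"dy":-3.6,"dz":-1.5,"grip":3.5},{"rx":0,"ry":0,"rz":0,"dx":9.3,"dy":-3.6,"dz":-3.5,"grip":3.5},{"rx":0,"ry":0,"rz":0,"dx":9.3,"dy":-3.6,"dz":-4.2,"grip":3.5},{"rx":0,"ry":0,"rz":0,"dx":9.3,"dy":-3.6,"dz":-4.2,"grip":3.5}]'

```text
time_s: 22.5
tcp_pos: [0.5949, -0.2634, 0.0853]
eef_rot: [0.5, 0.501, -0.5, 0.499]
wrist_force: [0.6, -0.4, -0.0]
gripper_width: 0.0389
```

```bash
python3 - <<'E'
from h import *
st(); d=grab("wrist","w21")
E
```

```text
t 22.5 tcp [ 0.5949 -0.2634  0.0853] q [ 0.683  0.502 -0.439  1.616  0.234  1.079  0.18 ] F [ 0.6 -0.4 -0. ] w 0.0389
x [-0.002  0.001 -1.   ] y [ 1.     0.    -0.002]
```

View pics/w21.png

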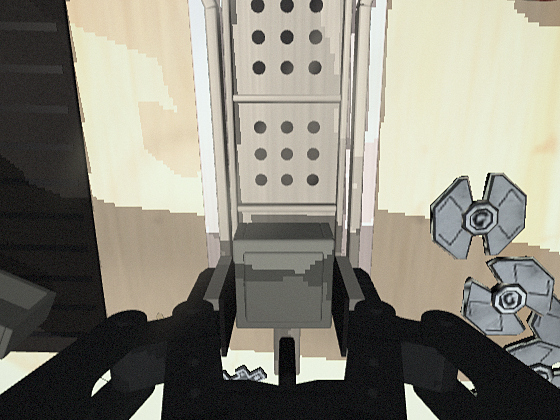

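```bash
python3 - <<'E'
from h import *
d=load("w21")
print(p2w(d,(287,211),.05)[1],p2w(d,(283,222),.0593)[1],p2w(d,(283,236),.0813)[1],p2w(d,(283,327),.0813))
E
```

```text
-0.23921877670949537 -0.2413873417037446 -0.23946894435191254 [ 0.59528889 -0.27914488  0.0813    ]
```

>>> carry_out --increments '[{"rx":0,"ry":0,"rz":0,"dx":0.2,"dy":-0.25,"dz":0,"grip":3.5},{"rx":0,"ry":0,"rz":0,"dx":0.2,"dy":-0.25,"dz":-0.6,"grip":3.5},{"rx":0,"ry":0,"rz":0,"dx":0.2,"dy":-0.25,"dz":-1.1,"grip":3.5},{"rx":0,"ry":0,"rz":0,"dx":0.2,"dy":-0.25,"dz":-1.4,"grip":3.5},{"rx":0,"ry":0,"rz":0,"dx":0.2,"dy":-0.25,"dz":-1.4,"grip":3.5}]'

```text
time_s: 23.05
tcp_pos: [0.5977, -0.2662, 0.0718]
eef_rot: [0.5, 0.5, -0.5, 0.5]
wrist_force: [0.2, 0.6, -0.2]
gripper_width: 0.0388
```

```bash
python3 - <<'E'
from h import *
st(); d=grab("wrist","w22")
E
```

```text
t 23.05 tcp [ 0.5977 -0.2662  0.0718] q [ 0.68   0.521 -0.434  1.618  0.243  1.057  0.177] F [ 0.2  0.6 -0.2] w 0.0388
x [-0.001  0.    -1.   ] y [ 1.     0.    -0.001]
```

View pics/w22.png

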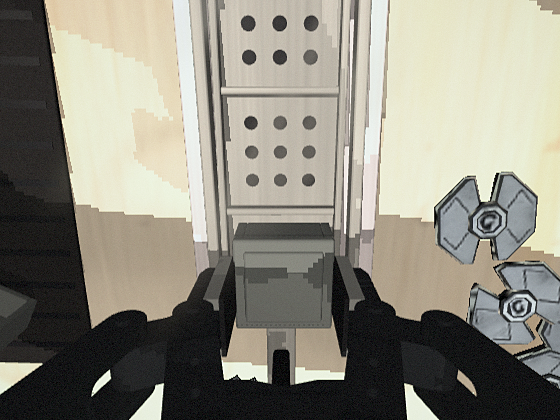

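>>> carry_out --increments '[{"rx":0,"ry":0,"rz":0,"dx":-0.03,"dy":0.1,"dz":-0.15,"grip":3.5},{"rx":0,"ry":0,"rz":0,"dx":-0.03,"dy":0.1,"dz":-0.15,"grip":5.5},{"rx":0,"ry":0,"rz":0,"dx":-0.03,"dy":0.1,"dz":-0.15,"grip":5.5},{"rx":0,"ry":0,"rz":0,"dx":-0.03,"dy":0.1,"dz":-0.15,"grip":5.5},{"rx":0,"ry":0,"rz":0,"dx":0,"dy":0.1,"dz":2,"grip":5.5},{"rx":0,"ry":0,"rz":0,"dx":0,"dy":0.1,"dz":6,"grip":5.5},{"rx":0,"ry":0,"rz":0,"dx":-2,"dy":0.1,"dz":8,"grip":3},{"rx":0,"ry":0,"rz":0,"dx":-2,"dy":0.1,"dz":8,"grip":0}]'

```text
time_s: 23.9
tcp_pos: [0.5782, -0.2663, 0.1558]
eef_rot: [0.5, 0.498, -0.5, 0.501]
wrist_force: [0.4, -0.9, 0.6]
gripper_width: 0.0263
```

```bash
python3 - <<'E'
from h import *
st(); d=grab("wrist","w23")
d=grab("side","side23"); crop(d,230,380,150,260,5,"sc3")
E
```

```text
t 23.9 tcp [ 0.5782 -0.2663  0.1558] q [ 0.718  0.404 -0.457  1.596  0.191  1.18   0.22 ] F [ 0.4 -0.9  0.6] w 0.0263
x [ 0.004 -0.003 -1.   ] y [ 1.    -0.001  0.004]
```

View pics/w23.png

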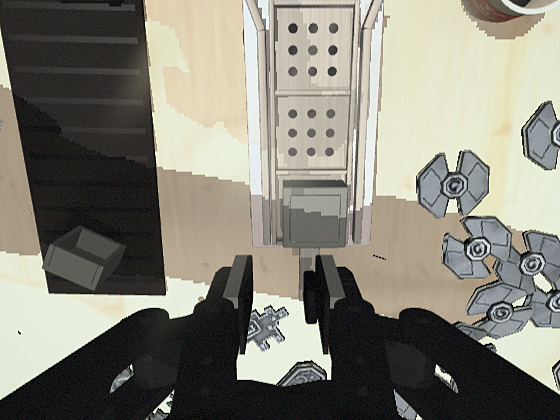

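View pics/sc3.png

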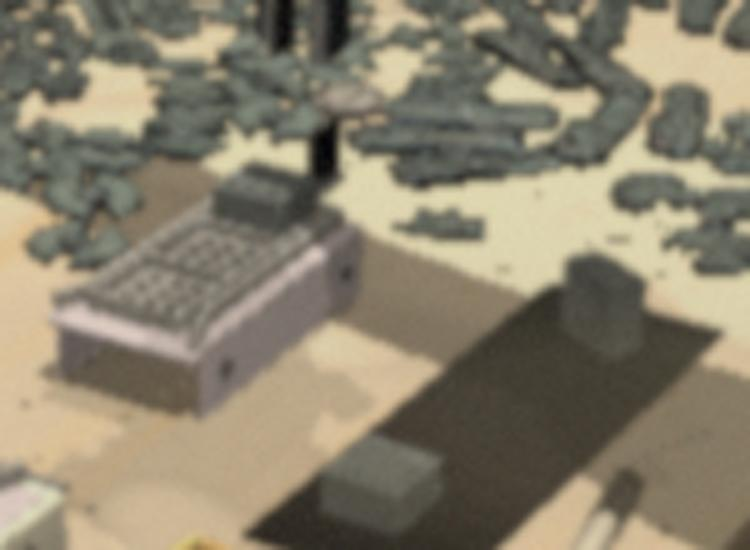

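```bash
python3 - <<'E'
from h import *
d=load("w23"); crop(d,250,380,150,265,6,"z")
P=[p2w(d,uv,.066).round(4) for uv in((283,187),(347,187),(283,247),(347,247))]; print(P)
print(p2w(d,(310,172),.05),p2w(d,(310,92),.05))
E
```

```text
[array([ 0.5788, -0.244 ,  0.066 ]), array([ 0.6174, -0.2441,  0.066 ]), array([ 0.5787, -0.2831,  0.066 ]), array([ 0.6194, -0.2832,  0.066 ])]
[ 0.59613113 -0.23801396  0.05      ] [ 0.59516073 -0.18908709  0.05      ]
```

View pics/z.png

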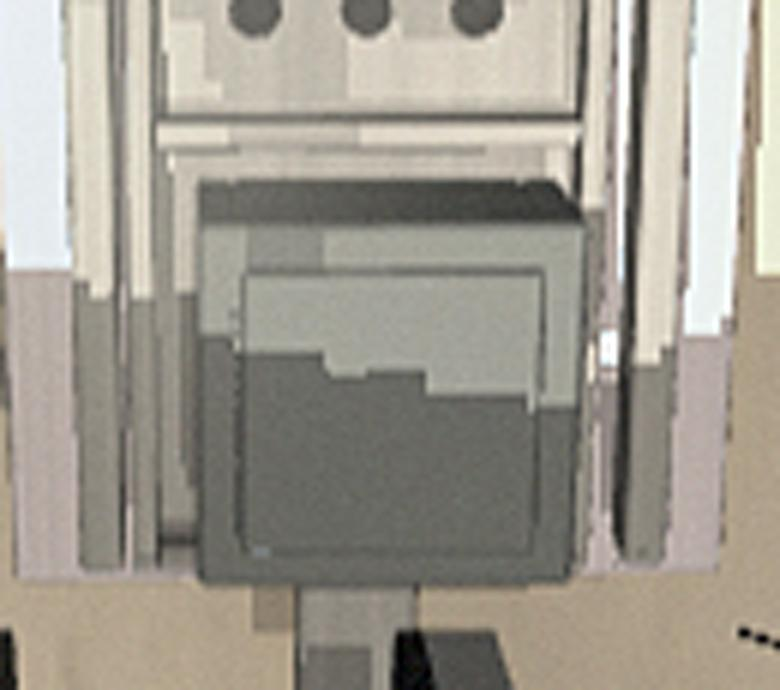

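>>> carry_out --increments '[{"rx":0,"ry":0,"rz":-0.12,"dx":-4,"dy":-1.8,"dz":0,"grip":0},{"rx":0,"ry":0,"rz":-0.24,"dx":-8,"dy":-3.6,"dz":0,"grip":0},{"rx":0,"ry":0,"rz":-0.36,"dx":-12,"dy":-5.4,"dz":0,"grip":0},{"rx":0,"ry":0,"rz":-0.46,"dx":-16,"dy":-7.3,"dz":0,"grip":0},{"rx":0,"ry":0,"rz":-0.46,"dx":-16.65,"dy":-7.3,"dz":-2,"grip":0},{"rx":0,"ry":0,"rz":-0.46,"dx":-16.65,"dy":-7.3,"dz":-5,"grip":0},{"rx":0,"ry":0,"rz":-0.46,"dx":-16.65,"dy":-7.3,"dz":-7,"grip":0},{"rx":0,"ry":0,"rz":-0.46,"dx":-16.65,"dy":-7.3,"dz":-7,"grip":0}]'

```text
time_s: 24.8
tcp_pos: [0.4095, -0.3366, 0.0783]
eef_rot: [-0.6, -0.375, 0.601, -0.371]
wrist_force: [0.8, -0.6, 0.7]
gripper_width: 0.0
```

```bash
python3 - <<'E'
from h import *
st(); d=grab("wrist","w24")
d=grab("side","side24"); crop(d,260,410,150,260,5,"sc3")
E
```

```text
t 24.8 tcp [ 0.4095 -0.3366  0.0783] q [ 0.903  0.278 -0.338  1.924  0.109  0.965  0.054] F [ 0.8 -0.6  0.7] w 0.0
x [-0.005  0.005 -1.   ] y [ 0.896 -0.444 -0.007]
```

View pics/w24.png

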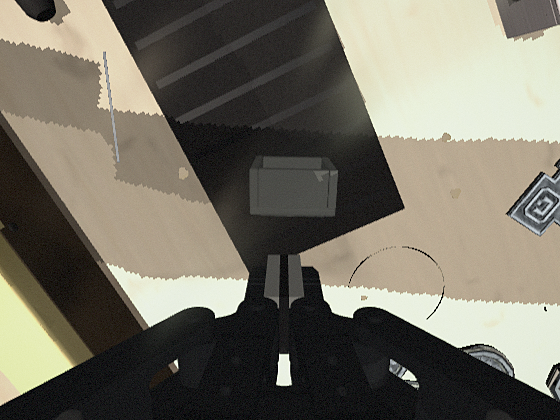

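View pics/sc3.png

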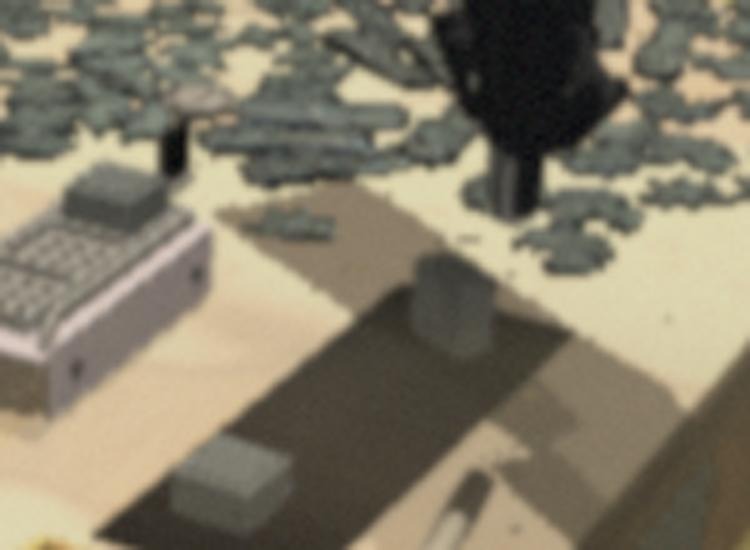

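>>> carry_out --increments '[{"rx":0,"ry":0,"rz":0,"dx":0.3,"dy":-0.2,"dz":-1.5,"grip":0},{"rx":0,"ry":0,"rz":0,"dx":0.3,"dy":-0.2,"dz":-2.6,"grip":0},{"rx":0,"ry":0,"rz":0,"dx":0.3,"dy":-0.2,"dz":-2.6,"grip":0},{"rx":0,"ry":0,"rz":0,"dx":0.7,"dy":0.6,"dz":-2.6,"grip":0},{"rx":0,"ry":0,"rz":0,"dx":1.0,"dy":1.2,"dz":-2.6,"grip":0},{"rx":0,"ry":0,"rz":0,"dx":1.3,"dy":1.8,"dz":-2.6,"grip":0},{"rx":0,"ry":0,"rz":0,"dx":1.6,"dy":2.4,"dz":-2.6,"grip":0},{"rx":0,"ry":0,"rz":0,"dx":1.9,"dy":3.0,"dz":-2.6,"grip":0},{"rx":0,"ry":0,"rz":0,"dx":2.2,"dy":3.6,"dz":-2.6,"grip":0},{"rx":0,"ry":0,"rz":0,"dx":2.5,"dy":4.2,"dz":-2.6,"grip":0},{"rx":0,"ry":0,"rz":0,"dx":2.5,"dy":4.2,"dz":-2.6,"grip":0}]'

```text
time_s: 26.0
tcp_pos: [0.437, -0.2948, 0.0561]
eef_rot: [0.601, 0.374, -0.6, 0.373]
wrist_force: [-0.4, -1.5, 0.6]
gripper_width: -0.0003
```

```bash
python3 - <<'E'
from h import *
st(); d=grab("wrist","w25")
d=grab("side","side25"); crop(d,260,410,150,260,5,"sc3")
E
```

```text
t 26.0 tcp [ 0.437  -0.2948  0.0561] q [ 0.827  0.301 -0.361  1.951  0.132  0.912 -0.058] F [-0.4 -1.5  0.6] w -0.0003
x [-0.     0.001 -1.   ] y [ 0.897 -0.442 -0.   ]
```

View pics/w25.png

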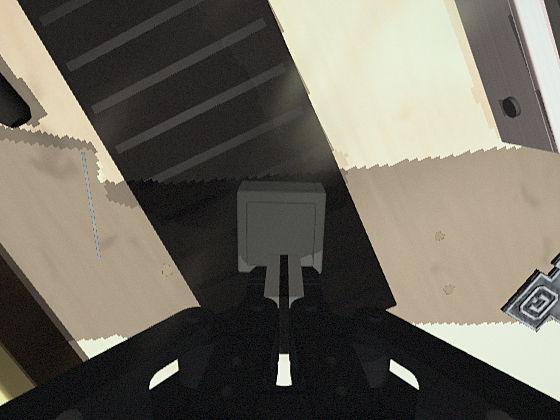

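View pics/sc3.png

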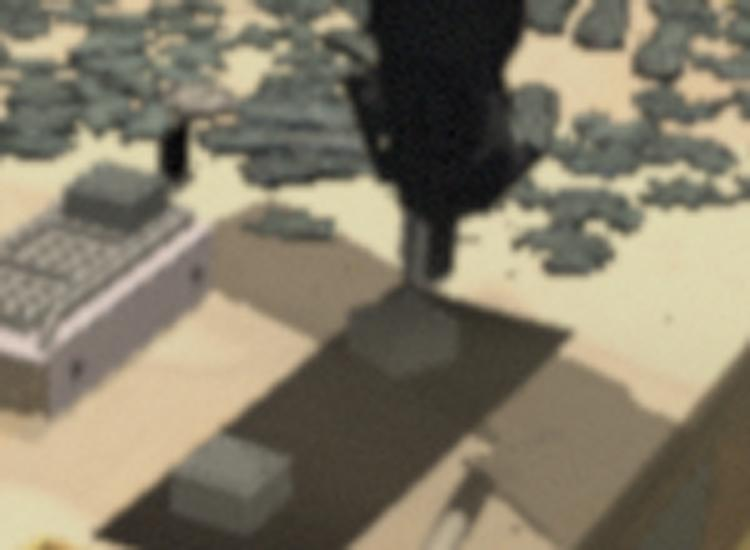

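>>> carry_out --increments '[{"rx":0,"ry":0,"rz":0,"dx":0,"dy":0,"dz":3,"grip":1},{"rx":0,"ry":0,"rz":0,"dx":0,"dy":0,"dz":7,"grip":6},{"rx":0,"ry":0,"rz":0,"dx":0,"dy":0,"dz":8,"grip":6},{"rx":0,"ry":0,"rz":0,"dx":0,"dy":0,"dz":8,"grip":6}]'

```text
time_s: 26.5
tcp_pos: [0.4372, -0.2973, 0.1379]
eef_rot: [0.601, 0.371, -0.601, 0.374]
wrist_force: [0.6, -0.0, -0.0]
gripper_width: 0.0536
```

```bash
python3 - <<'E'
from h import *
st(); d=grab("wrist","w26"); crop(d,215,355,130,260,5,"z")
E
```

```text
t 26.5 tcp [ 0.4372 -0.2973  0.1379] q [ 0.848  0.2   -0.372  1.881  0.083  1.072 -0.017] F [ 0.6 -0.  -0. ] w 0.0536
x [ 0.003 -0.002 -1.   ] y [ 0.896 -0.445  0.003]
```

View pics/z.png

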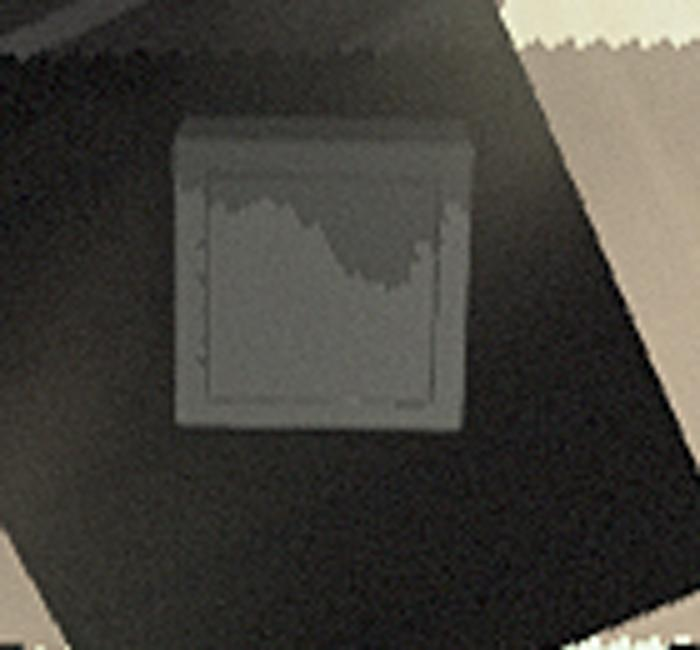

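```bash
python3 - <<'E'
from h import *
d=load("w26")
P=np.array([p2w(d,(215+u/5,130+v/5),.025) for u,v in ((175,142),(473,145),(177,427),(463,430))])
print(P.round(4),P.mean(0).round(4)); u=P[1]-P[0];u2=P[3]-P[2];print(np.arctan2(u[1],u[0]),np.arctan2(u2[1],u2[0]))
E
```

```text
[[ 0.434  -0.2552  0.025 ]
 [ 0.4687 -0.2729  0.025 ]
 [ 0.4159 -0.2899  0.025 ]
 [ 0.4508 -0.3077  0.025 ]] [ 0.4424 -0.2814  0.025 ]
-0.4712752702817245 -0.47264716460810424
```

>>> carry_out --increments '[{"rx":0,"ry":0,"rz":-0.01,"dx":0.5,"dy":1.6,"dz":-2,"grip":6},{"rx":0,"ry":0,"rz":-0.01,"dx":0.5,"dy":1.6,"dz":-6,"grip":6},{"rx":0,"ry":0,"rz":-0.01,"dx":0.5,"dy":1.6,"dz":-9.5,"grip":6},{"rx":0,"ry":0,"rz":-0.01,"dx":0.5,"dy":1.6,"dz":-10.8,"grip":6},{"rx":0,"ry":0,"rz":-0.01,"dx":0.5,"dy":1.6,"dz":-10.8,"grip":6},{"rx":0,"ry":0,"rz":-0.01,"dx":0.5,"dy":1.6,"dz":-10.8,"grip":3.5},{"rx":0,"ry":0,"rz":-0.01,"dx":0.5,"dy":1.6,"dz":-10.8,"grip":3.5},{"rx":0,"ry":0,"rz":-0.01,"dx":0.5,"dy":1.6,"dz":-10.8,"grip":3.5}]'

```text
time_s: 27.35
tcp_pos: [0.4423, -0.2809, 0.0296]
eef_rot: [0.603, 0.369, -0.602, 0.371]
wrist_force: [-0.4, -0.6, 0.4]
gripper_width: 0.0391
```

```bash
python3 - <<'E'
from h import *
st(); d=grab("wrist","w27")
E
```

```text
t 27.35 tcp [ 0.4423 -0.2809  0.0296] q [ 0.801  0.334 -0.365  1.977  0.156  0.855 -0.118] F [-0.4 -0.6  0.4] w 0.0391
x [ 0.002 -0.001 -1.   ] y [ 0.891 -0.453  0.002]
```

View pics/w27.png

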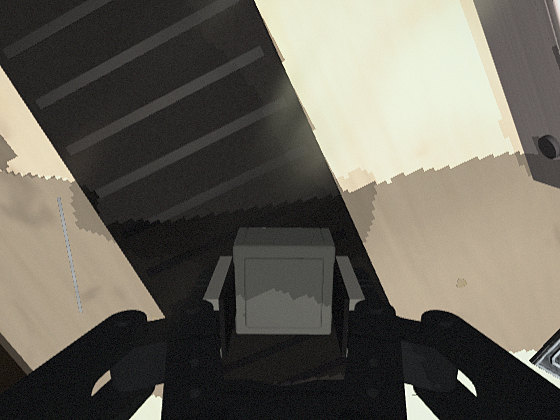

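>>> carry_out --increments '[{"rx":0,"ry":0,"rz":0,"dx":0,"dy":0,"dz":1,"grip":3.5},{"rx":0,"ry":0,"rz":0,"dx":0,"dy":0,"dz":4,"grip":3.5},{"rx":0,"ry":0,"rz":0.1,"dx":1,"dy":1,"dz":8,"grip":3.5},{"rx":0,"ry":0,"rz":0.22,"dx":5,"dy":2.5,"dz":10,"grip":3.5},{"rx":0,"ry":0,"rz":0.34,"dx":9,"dy":4,"dz":10,"grip":3.5},{"rx":0,"ry":0,"rz":0.45,"dx":13,"dy":5.7,"dz":10,"grip":3.5},{"rx":0,"ry":0,"rz":0.47,"dx":15.4,"dy":6.7,"dz":9,"grip":3.5},{"rx":0,"ry":0,"rz":0.47,"dx":15.5,"dy":6.7,"dz":6.5,"grip":3.5},{"rx":0,"ry":0,"rz":0.47,"dx":15.5,"dy":6.7,"dz":5.6,"grip":3.5},{"rx":0,"ry":0,"rz":0.47,"dx":15.5,"dy":6.7,"dz":5.6,"grip":3.5}]'

```text
time_s: 28.4
tcp_pos: [0.5949, -0.2136, 0.0831]
eef_rot: [-0.5, -0.501, 0.501, -0.499]
wrist_force: [-0.7, 0.2, 0.4]
gripper_width: 0.0388
```

```bash
python3 - <<'E'
from h import *
st(); d=grab("wrist","w28")
E
```

```text
t 28.4 tcp [ 0.5949 -0.2136  0.0831] q [ 0.644  0.477 -0.474  1.665  0.242  1.062  0.095] F [-0.7  0.2  0.4] w 0.0388
x [-0.003  0.001 -1.   ] y [ 1.    -0.001 -0.003]
```

View pics/w28.png

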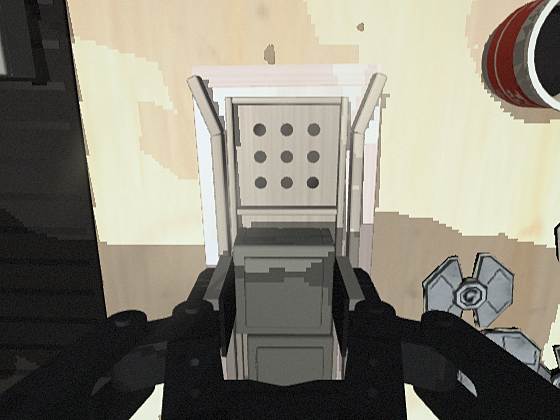

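>>> carry_out --increments '[{"rx":0,"ry":0,"rz":0,"dx":0.15,"dy":0,"dz":0,"grip":3.5},{"rx":0,"ry":0,"rz":0,"dx":0.15,"dy":0,"dz":-0.5,"grip":3.5},{"rx":0,"ry":0,"rz":0,"dx":0.15,"dy":0,"dz":-1,"grip":3.5},{"rx":0,"ry":0,"rz":0,"dx":0.15,"dy":0,"dz":-1.25,"grip":3.5},{"rx":0,"ry":0,"rz":0,"dx":0.15,"dy":0,"dz":-1.25,"grip":3.5}]'

```text
time_s: 28.95
tcp_pos: [0.5975, -0.2133, 0.0712]
eef_rot: [0.5, 0.5, -0.5, 0.5]
wrist_force: [0.4, 1.1, -0.2]
gripper_width: 0.0385
```

```bash
python3 - <<'E'
from h import *
st(); d=grab("wrist","w29")
E
```

```text
t 28.95 tcp [ 0.5975 -0.2133  0.0712] q [ 0.639  0.493 -0.471  1.669  0.251  1.041  0.088] F [ 0.4  1.1 -0.2] w 0.0385
x [-0.001  0.    -1.   ] y [ 1.    -0.    -0.001]
```

View pics/w29.png

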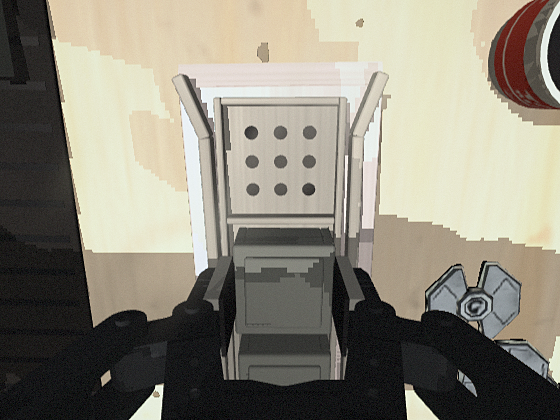

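>>> carry_out --increments '[{"rx":0,"ry":0,"rz":0,"dx":-0.05,"dy":0,"dz":-0.1,"grip":3.5},{"rx":0,"ry":0,"rz":0,"dx":-0.05,"dy":0,"dz":-0.1,"grip":5.5},{"rx":0,"ry":0,"rz":0,"dx":-0.05,"dy":0,"dz":-0.1,"grip":5.5},{"rx":0,"ry":0,"rz":0,"dx":-0.05,"dy":0,"dz":-0.1,"grip":5.5},{"rx":0,"ry":0,"rz":0,"dx":-0.05,"dy":0,"dz":2,"grip":5.5},{"rx":0,"ry":0,"rz":0,"dx":0,"dy":0,"dz":6,"grip":5.5},{"rx":0,"ry":0,"rz":0,"dx":-3,"dy":1,"dz":9,"grip":6},{"rx":0,"ry":0,"rz":0,"dx":-7,"dy":2.5,"dz":9,"grip":6},{"rx":0,"ry":0,"rz":0,"dx":-11,"dy":4,"dz":9,"grip":6},{"rx":0,"ry":0,"rz":0,"dx":-14,"dy":5,"dz":9,"grip":6},{"rx":0,"ry":0,"rz":0,"dx":-14,"dy":5,"dz":9,"grip":6}]'

```text
time_s: 30.1
tcp_pos: [0.4546, -0.1625, 0.1618]
eef_rot: [-0.499, -0.5, 0.501, -0.5]
wrist_force: [0.1, 0.5, 0.9]
gripper_width: 0.0602
```

```bash
python3 - <<'E'
from h import *
st(); d=grab("wrist","w30")
d=grab("side","side30"); crop(d,200,370,150,280,4.4,"sc3")
E
```

```text
t 30.1 tcp [ 0.4546 -0.1625  0.1618] q [ 0.766  0.098 -0.539  1.946  0.058  1.113  0.203] F [0.1 0.5 0.9] w 0.0602
x [-0.002 -0.002 -1.   ] y [ 1.    -0.    -0.002]
```

View pics/w30.png

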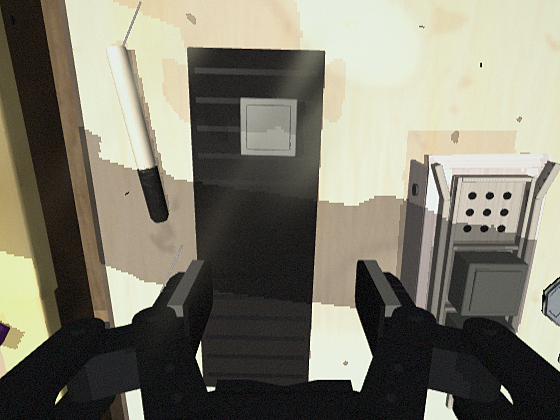

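View pics/sc3.png

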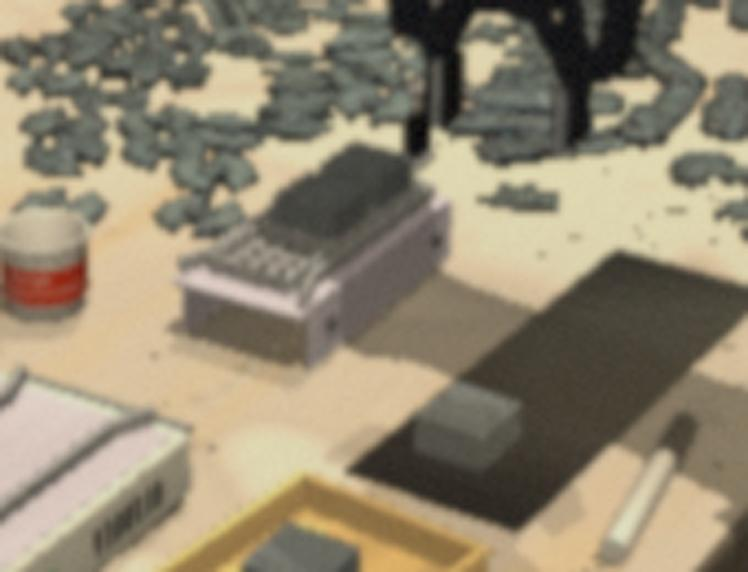

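```bash
python3 - <<'E'
from h import *
d=load("w30"); crop(d,220,320,80,170,6,"z")
P=np.array([p2w(d,uv,.025) for uv in ((241,98),(297,98),(240,156),(296,157))])
print(P.round(4),P.mean(0).round(4)); u=P[1]-P[0];u2=P[3]-P[2];print(np.arctan2(u[1],u[0]),np.arctan2(u2[1],u2[0]))
E
```

```text
[[ 0.4257 -0.0885  0.025 ]
 [ 0.4642 -0.0885  0.025 ]
 [ 0.4236 -0.1285  0.025 ]
 [ 0.4639 -0.1292  0.025 ]] [ 0.4443 -0.1087  0.025 ]
-5.5342153816197734e-05 -0.017631378769825245
```

View pics/z.png

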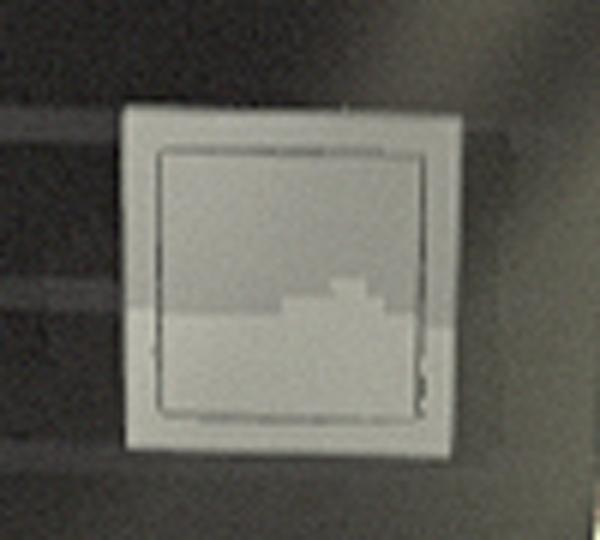

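>>> carry_out --increments '[{"rx":0,"ry":0,"rz":-0.025,"dx":-0.5,"dy":3,"dz":-1,"grip":6},{"rx":0,"ry":0,"rz":-0.025,"dx":-1,"dy":5.3,"dz":-4,"grip":6},{"rx":0,"ry":0,"rz":-0.025,"dx":-1,"dy":5.3,"dz":-8,"grip":6},{"rx":0,"ry":0,"rz":-0.025,"dx":-1,"dy":5.3,"dz":-11.5,"grip":6},{"rx":0,"ry":0,"rz":-0.025,"dx":-1,"dy":5.3,"dz":-13.1,"grip":6},{"rx":0,"ry":0,"rz":-0.025,"dx":-1,"dy":5.3,"dz":-13.2,"grip":6},{"rx":0,"ry":0,"rz":-0.025,"dx":-1,"dy":5.3,"dz":-13.2,"grip":6}]'

```text
time_s: 30.9
tcp_pos: [0.4489, -0.1101, 0.0299]
eef_rot: [0.506, 0.494, -0.506, 0.494]
wrist_force: [-0.0, 0.1, -0.1]
gripper_width: 0.06
```

```bash
python3 - <<'E'
from h import *
st(); d=grab("wrist","w31")
E
```

```text
t 30.9 tcp [ 0.4489 -0.1101  0.0299] q [ 0.666  0.251 -0.565  2.108  0.18   0.828 -0.032] F [-0.   0.1 -0.1] w 0.06
x [ 0.     0.001 -1.   ] y [ 1.    -0.025  0.   ]
```

View pics/w31.png

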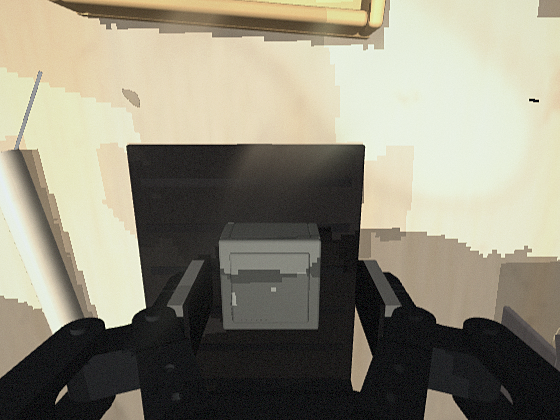

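>>> carry_out --increments '[{"rx":0,"ry":0,"rz":0,"dx":-0.5,"dy":0.2,"dz":0,"grip":6},{"rx":0,"ry":0,"rz":0,"dx":-0.5,"dy":0.2,"dz":0,"grip":3.5},{"rx":0,"ry":0,"rz":0,"dx":-0.5,"dy":0.2,"dz":0,"grip":3.5},{"rx":0,"ry":0,"rz":0,"dx":-0.5,"dy":0.2,"dz":0,"grip":3.5},{"rx":0,"ry":0,"rz":0,"dx":-0.5,"dy":0.2,"dz":1,"grip":3.5},{"rx":0,"ry":0,"rz":0,"dx":-0.5,"dy":0.2,"dz":4,"grip":3.5},{"rx":0,"ry":0,"rz":0,"dx":0,"dy":0,"dz":8,"grip":3.5},{"rx":0,"ry":0,"rz":0.02,"dx":3,"dy":-1.5,"dz":10,"grip":3.5},{"rx":0,"ry":0,"rz":0.025,"dx":7,"dy":-3,"dz":10,"grip":3.5},{"rx":0,"ry":0,"rz":0.025,"dx":11,"dy":-4.5,"dz":10,"grip":3.5},{"rx":0,"ry":0,"rz":0.025,"dx":14,"dy":-5.4,"dz":9,"grip":3.5},{"rx":0,"ry":0,"rz":0.025,"dx":14.8,"dy":-5.45,"dz":7,"grip":3.5}]'

```text
time_s: 32.15
tcp_pos: [0.5997, -0.1665, 0.1014]
eef_rot: [0.501, 0.498, -0.499, 0.501]
wrist_force: [-0.3, 0.6, -1.1]
gripper_width: 0.0387
```

>>> carry_out --increments '[{"rx":0,"ry":0,"rz":0,"dx":0,"dy":0,"dz":-1.2,"grip":3.5},{"rx":0,"ry":0,"rz":0,"dx":0,"dy":0,"dz":-1.6,"grip":3.5},{"rx":0,"ry":0,"rz":0,"dx":0,"dy":0,"dz":-1.6,"grip":3.5}]'

```text
time_s: 32.45
tcp_pos: [0.5949, -0.1646, 0.0837]
eef_rot: [0.5, 0.5, -0.5, 0.5]
wrist_force: [0.6, 0.3, -0.6]
gripper_width: 0.0389
```

```bash
python3 - <<'E'
from h import *
st(); d=grab("wrist","w32")
E
```

```text
t 32.45 tcp [ 0.5949 -0.1646  0.0837] q [ 0.617  0.458 -0.528  1.702  0.26   1.053  0.004] F [ 0.6  0.3 -0.6] w 0.0389
x [-0.001  0.    -1.   ] y [ 1.     0.    -0.001]
```

View pics/w32.png

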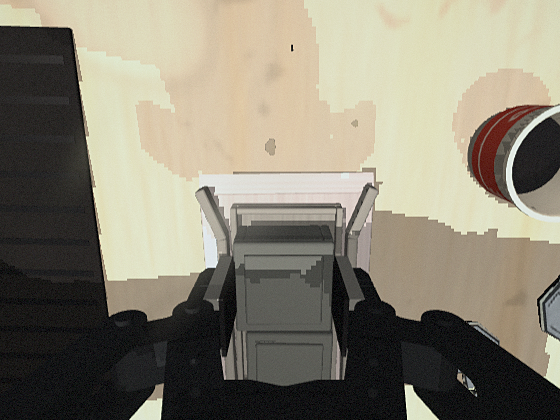

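>>> carry_out --increments '[{"rx":0,"ry":0,"rz":0,"dx":0.2,"dy":0,"dz":0,"grip":3.5},{"rx":0,"ry":0,"rz":0,"dx":0.2,"dy":0,"dz":-0.5,"grip":3.5},{"rx":0,"ry":0,"rz":0,"dx":0.2,"dy":0,"dz":-1,"grip":3.5},{"rx":0,"ry":0,"rz":0,"dx":0.2,"dy":0,"dz":-1.3,"grip":3.5},{"rx":0,"ry":0,"rz":0,"dx":0.2,"dy":0,"dz":-1.3,"grip":3.5}]'

```text
time_s: 33.0
tcp_pos: [0.5978, -0.1649, 0.0718]
eef_rot: [-0.5, -0.5, 0.5, -0.5]
wrist_force: [-6.6, 1.1, 13.6]
gripper_width: 0.039
```

```bash
python3 - <<'E'
from h import *
st(); d=grab("wrist","w33")
E
```

```text
t 33.0 tcp [ 0.5978 -0.1649  0.0718] q [ 0.61   0.476 -0.523  1.705  0.271  1.034 -0.005] F [-6.6  1.1 13.6] w 0.039
x [-0.    -0.001 -1.   ] y [ 1. -0. -0.]
```

View pics/w33.png

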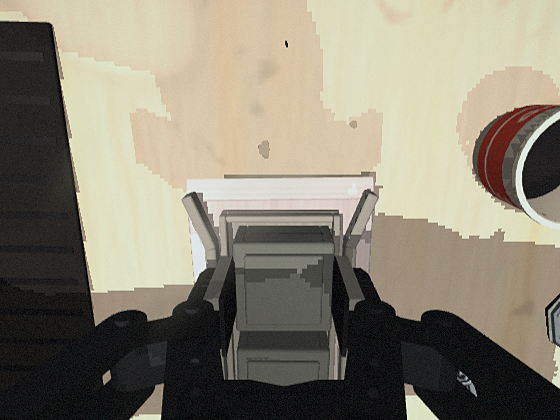

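>>> carry_out --increments '[{"rx":0,"ry":0,"rz":0,"dx":-0.15,"dy":0,"dz":0.1,"grip":3.5},{"rx":0,"ry":0,"rz":0,"dx":-0.15,"dy":0,"dz":0.1,"grip":3.5}]'

```text
time_s: 33.25
tcp_pos: [0.5963, -0.1648, 0.0719]
eef_rot: [-0.5, -0.5, 0.5, -0.5]
wrist_force: [-2.0, 0.2, 4.7]
gripper_width: 0.0392
```

```bash
python3 - <<'E'
from h import *
st(); d=grab("side","side33"); crop(d,220,330,150,240,7,"sc3")
E
```

```text
t 33.25 tcp [ 0.5963 -0.1648  0.0719] q [ 0.612  0.473 -0.524  1.709  0.269  1.032 -0.003] F [-2.   0.2  4.7] w 0.0392
x [-0. -0. -1.] y [ 1. -0. -0.]
```

View pics/sc3.png

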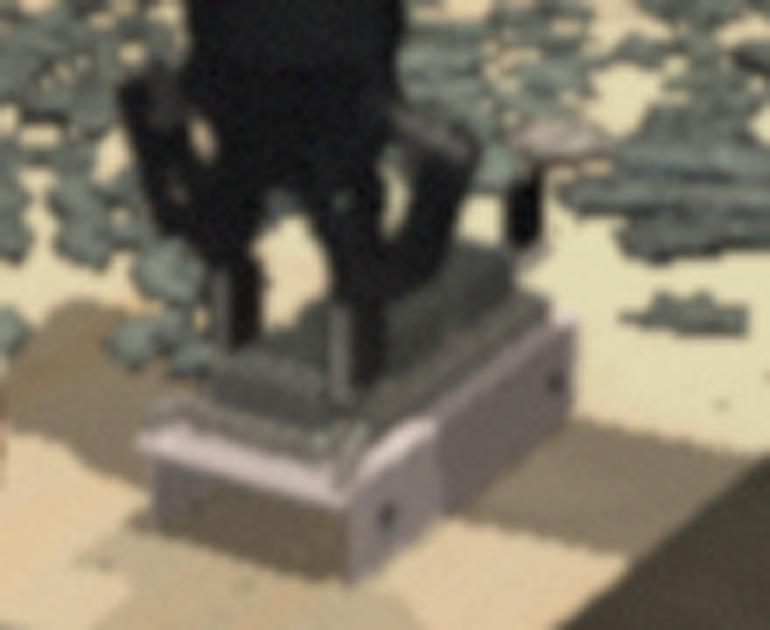

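>>> carry_out --increments '[{"rx":0,"ry":0,"rz":0,"dx":0,"dy":0,"dz":0,"grip":5.5},{"rx":0,"ry":0,"rz":0,"dx":0,"dy":0,"dz":0,"grip":5.5},{"rx":0,"ry":0,"rz":0,"dx":0,"dy":0,"dz":0,"grip":5.5},{"rx":0,"ry":0,"rz":0,"dx":0,"dy":0,"dz":2,"grip":5.5},{"rx":0,"ry":0,"rz":0,"dx":0,"dy":0,"dz":6,"grip":5.5},{"rx":0,"ry":0,"rz":0,"dx":0,"dy":-3,"dz":9,"grip":4},{"rx":0,"ry":0,"rz":0,"dx":0,"dy":-7,"dz":10,"grip":3},{"rx":0,"ry":0,"rz":0,"dx":0,"dy":-11,"dz":10,"grip":3},{"rx":0,"ry":0,"rz":0,"dx":0,"dy":-14,"dz":10,"grip":3},{"rx":0,"ry":0,"rz":0,"dx":0,"dy":-14,"dz":10,"grip":3}]'

```text
time_s: 34.3
tcp_pos: [0.5947, -0.3111, 0.1709]
eef_rot: [-0.501, -0.498, 0.503, -0.498]
wrist_force: [-0.2, 0.3, -0.5]
gripper_width: 0.0301
```

```bash
python3 - <<'E'
from h import *
st(); d=grab("wrist","w34"); crop(d,190,390,0,330,2,"z")
d=grab("side","side34"); crop(d,220,330,150,240,7,"sc3")
E
```

```text
t 34.3 tcp [ 0.5947 -0.3111  0.1709] q [ 0.77   0.469 -0.484  1.482  0.226  1.247  0.251] F [-0.2  0.3 -0.5] w 0.0301
x [-0.001 -0.002 -1.   ] y [ 1.    -0.007 -0.001]
```

View pics/w34.png

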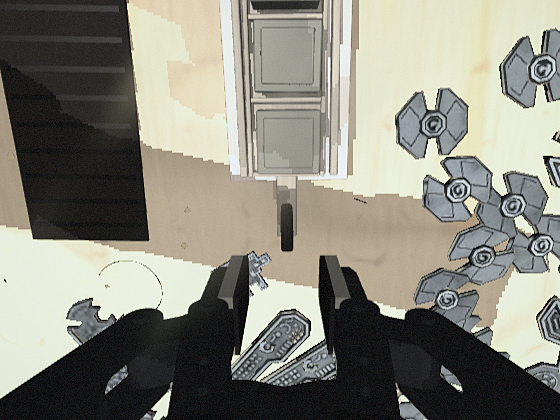

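View pics/sc3.png

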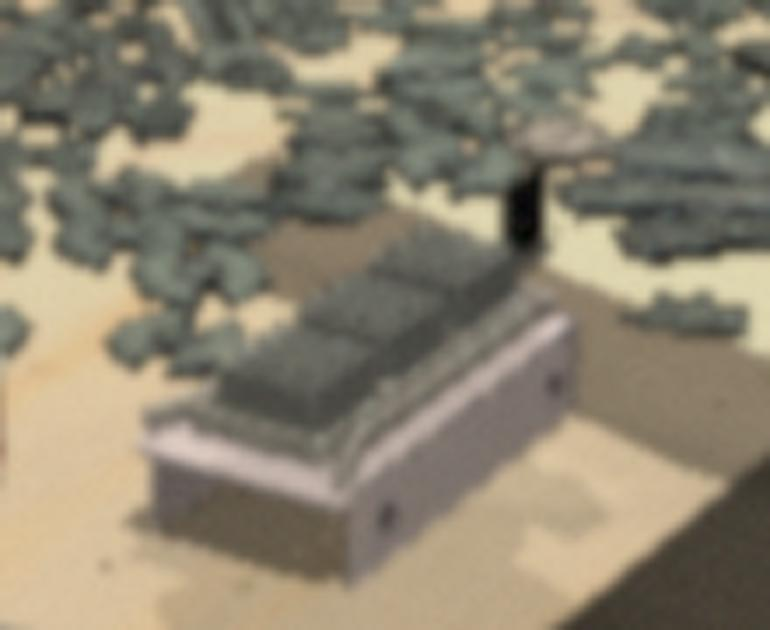

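```bash
python3 - <<'E'
from h import *
d=load("w34")
print(p2w(d,(287,250),.075),p2w(d,(282,206),.075),p2w(d,(294,206),.075),p2w(d,(287,213),.075))
E
```

```text
[ 0.59720735 -0.33262074  0.075     ] [ 0.59419223 -0.30257087  0.075     ] [ 0.60176126 -0.30262307  0.075     ] [ 0.59732469 -0.30722414  0.075     ]
```

>>> carry_out --increments '[{"rx":0,"ry":0,"rz":0,"dx":0.1,"dy":-1.57,"dz":-2,"grip":3},{"rx":0,"ry":0,"rz":0,"dx":0.1,"dy":-1.57,"dz":-5,"grip":3},{"rx":0,"ry":0,"rz":0,"dx":0.1,"dy":-1.57,"dz":-6.5,"grip":2.6},{"rx":0,"ry":0,"rz":0,"dx":0.1,"dy":-1.57,"dz":-6.5,"grip":2.6}]'

```text
time_s: 34.8
tcp_pos: [0.5963, -0.3183, 0.1041]
eef_rot: [0.499, 0.502, -0.5, 0.499]
wrist_force: [-0.4, 0.6, 0.2]
gripper_width: 0.0263
```

```bash
python3 - <<'E'
from h import *
st(); d=grab("wrist","w35"); print(p2w(d,(286,288),.075))
E
```

```text
t 34.8 tcp [ 0.5963 -0.3183  0.1041] q [ 0.768  0.537 -0.471  1.529  0.256  1.143  0.249] F [-0.4  0.6  0.2] w 0.0263
x [-0.004  0.003 -1.   ] y [ 1.     0.002 -0.004]
[ 0.59803981 -0.33005055  0.075     ]
```

View pics/w35.png

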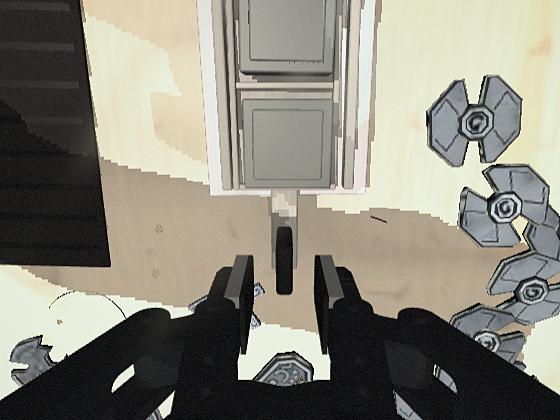

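>>> carry_out --increments '[{"rx":0,"ry":0,"rz":0,"dx":0.05,"dy":-0.2,"dz":-2,"grip":2.6},{"rx":0,"ry":0,"rz":0,"dx":0.05,"dy":-0.2,"dz":-3.3,"grip":2.6},{"rx":0,"ry":0,"rz":0,"dx":0.05,"dy":-0.2,"dz":-3.65,"grip":2.6},{"rx":0,"ry":0,"rz":0,"dx":0.05,"dy":-0.2,"dz":-3.65,"grip":2.6},{"rx":0,"ry":0,"rz":0,"dx":0.05,"dy":-0.2,"dz":-3.65,"grip":0.4},{"rx":0,"ry":0,"rz":0,"dx":0.05,"dy":-0.2,"dz":-3.65,"grip":0.4},{"rx":0,"ry":0,"rz":0,"dx":0.05,"dy":-0.2,"dz":-3.65,"grip":0.4}]' --newtons 25

```text
time_s: 35.55
tcp_pos: [0.5983, -0.3226, 0.0713]
eef_rot: [0.5, 0.5, -0.5, 0.5]
wrist_force: [-1.8, 1.3, 4.3]
gripper_width: 0.0073
```

>>> carry_out --increments '[{"rx":0,"ry":0,"rz":0,"dx":0,"dy":0,"dz":0,"grip":0.3},{"rx":0,"ry":0,"rz":0,"dx":0,"dy":0,"dz":0,"grip":0.3}]' --newtons 115

```text
time_s: 35.75
tcp_pos: [0.5983, -0.3227, 0.0714]
eef_rot: [0.5, 0.5, -0.5, 0.5]
wrist_force: [-1.8, 0.4, 6.5]
gripper_width: 0.0058
```

```bash
python3 - <<'E'
from h import *
st(); d=grab("wrist","w36")
d=grab("side","side36"); crop(d,220,330,150,240,7,"sc3")
E
```

```text
t 35.75 tcp [ 0.5983 -0.3227  0.0714] q [ 0.764  0.572 -0.46   1.549  0.275  1.085  0.239] F [-1.8  0.4  6.5] w 0.0058
x [ 0.001 -0.001 -1.   ] y [ 1.    -0.     0.001]
```

View pics/w36.png

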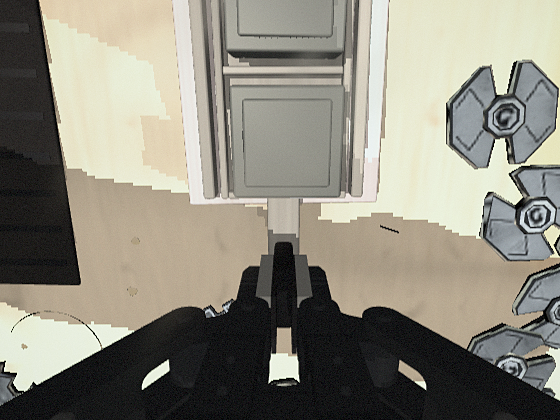

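View pics/sc3.png

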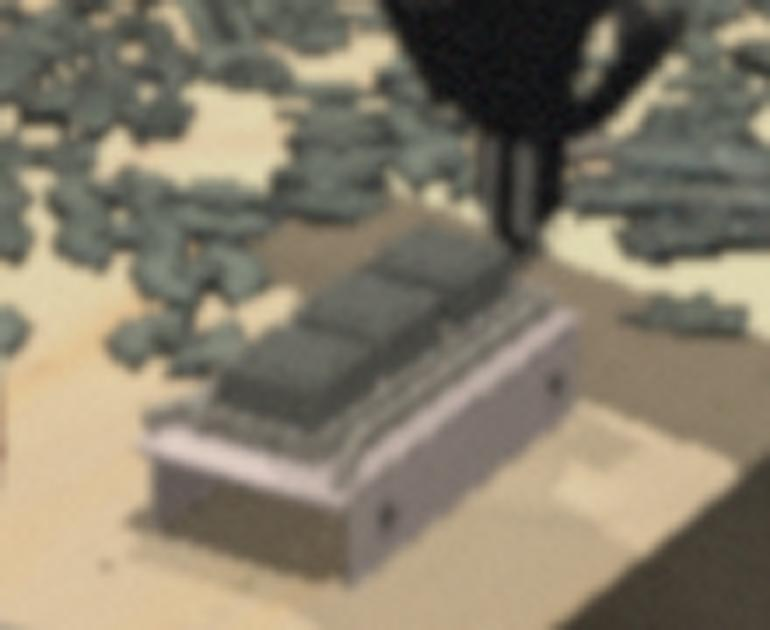

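>>> carry_out --increments '[{"rx":0,"ry":0,"rz":0,"dx":-0.05,"dy":0,"dz":0.1,"grip":0.3},{"rx":0,"ry":0,"rz":0,"dx":-0.05,"dy":0,"dz":0.1,"grip":0.3}]'

```text
time_s: 36.05
tcp_pos: [0.5976, -0.3226, 0.0715]
eef_rot: [0.5, 0.5, -0.5, 0.5]
wrist_force: [0.2, -0.3, 2.4]
gripper_width: 0.0049
```

```bash
python3 - <<'E'
from h import *
s=st(); print(s["torque"])
E
```

```text
t 36.05 tcp [ 0.5976 -0.3226  0.0715] q [ 0.765  0.571 -0.46   1.55   0.275  1.085  0.239] F [ 0.2 -0.3  2.4] w 0.0049
x [ 0.001 -0.    -1.   ] y [ 1.    -0.     0.001]
[ 0.0102848   0.02622652 -0.10045817]
```

>>> carry_out --increments '[{"rx":0,"ry":0,"rz":0,"dx":0,"dy":0.4,"dz":0,"grip":0.3},{"rx":0,"ry":0,"rz":0,"dx":0,"dy":1.2,"dz":0,"grip":0.3},{"rx":0,"ry":0,"rz":0,"dx":0,"dy":2.2,"dz":0,"grip":0.3},{"rx":0,"ry":0,"rz":0,"dx":0,"dy":3.3,"dz":0,"grip":0.3},{"rx":0,"ry":0,"rz":0,"dx":0,"dy":4.4,"dz":0,"grip":0.3},{"rx":0,"ry":0,"rz":0,"dx":0,"dy":5.3,"dz":0,"grip":0.3},{"rx":0,"ry":0,"rz":0,"dx":0,"dy":5.8,"dz":0,"grip":0.3},{"rx":0,"ry":0,"rz":0,"dx":0,"dy":6,"dz":0,"grip":0.3},{"rx":0,"ry":0,"rz":0,"dx":0,"dy":6,"dz":0,"grip":0.3}]'

```text
time_s: 36.95
tcp_pos: [0.5977, -0.2619, 0.0715]
eef_rot: [0.5, 0.5, -0.5, 0.5]
wrist_force: [0.0, -2.3, 5.7]
gripper_width: 0.0053
```

```bash
python3 - <<'E'
from h import *
s=st(); print(s["torque"]);d=grab("wrist","w37")
d=grab("side","side37"); crop(d,150,310,160,270,4.8,"sc3")
E
```

```text
t 36.95 tcp [ 0.5977 -0.2619  0.0715] q [ 0.71   0.527 -0.481  1.621  0.27   1.06   0.152] F [ 0.  -2.3  5.7] w 0.0053
x [ 0.  0. -1.] y [1. 0. 0.]
[-0.34050899  0.06177247  0.02410084]
```

View pics/sc3.png

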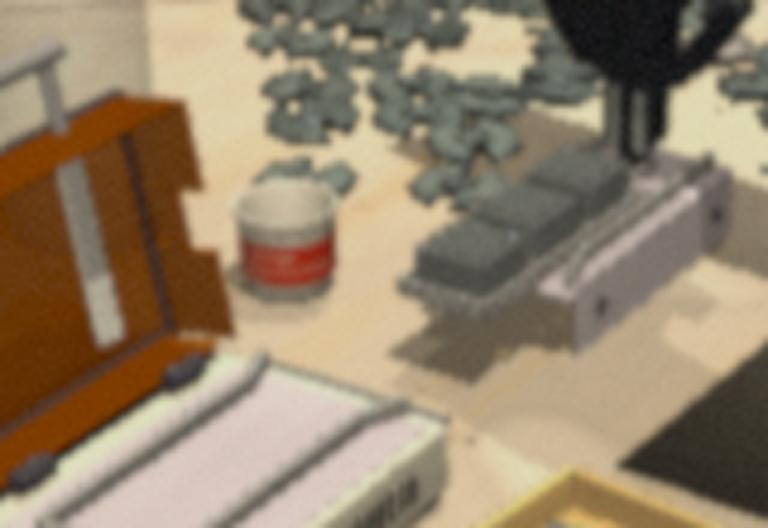

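View pics/w37.png

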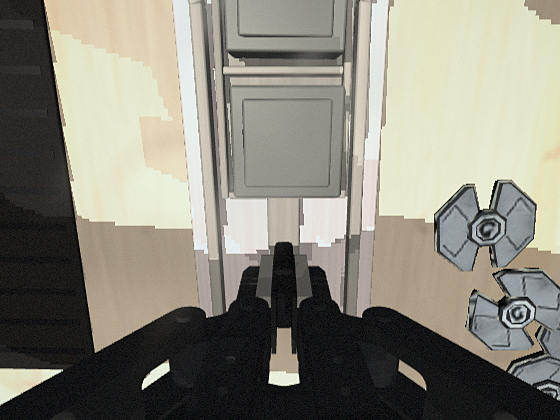

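>>> carry_out --increments '[{"rx":0,"ry":0,"rz":0,"dx":0,"dy":0.4,"dz":0,"grip":0.3},{"rx":0,"ry":0,"rz":0,"dx":0,"dy":1.2,"dz":0,"grip":0.3},{"rx":0,"ry":0,"rz":0,"dx":0,"dy":2.2,"dz":0,"grip":0.3},{"rx":0,"ry":0,"rz":0,"dx":0,"dy":3.3,"dz":0,"grip":0.3},{"rx":0,"ry":0,"rz":0,"dx":0,"dy":4.4,"dz":0,"grip":0.3},{"rx":0,"ry":0,"rz":0,"dx":0,"dy":5.4,"dz":0,"grip":0.3},{"rx":0,"ry":0,"rz":0,"dx":0,"dy":6.2,"dz":0,"grip":0.3},{"rx":0,"ry":0,"rz":0,"dx":0,"dy":6.6,"dz":0,"grip":0.3},{"rx":0,"ry":0,"rz":0,"dx":0,"dy":6.6,"dz":0,"grip":0.3}]'

```text
time_s: 37.95
tcp_pos: [0.5976, -0.196, 0.0715]
eef_rot: [0.5, 0.5, -0.5, 0.5]
wrist_force: [-0.3, -2.9, 6.9]
gripper_width: 0.0054
```

```bash
python3 - <<'E'
from h import *
s=st(); print(s["torque"]);d=grab("wrist","w38")
d=grab("side","side38"); crop(d,150,310,160,270,4.8,"sc3")
d=grab("top","top38"); crop(d,160,420,115,275,3,"tc6")
E
```

```text
t 37.95 tcp [ 0.5976 -0.196   0.0715] q [ 0.641  0.488 -0.505  1.683  0.266  1.039  0.05 ] F [-0.3 -2.9  6.9] w 0.0054
x [ 0.  0. -1.] y [1. 0. 0.]
[-0.40160649  0.00170081  0.00976095]
```

View pics/sc3.png

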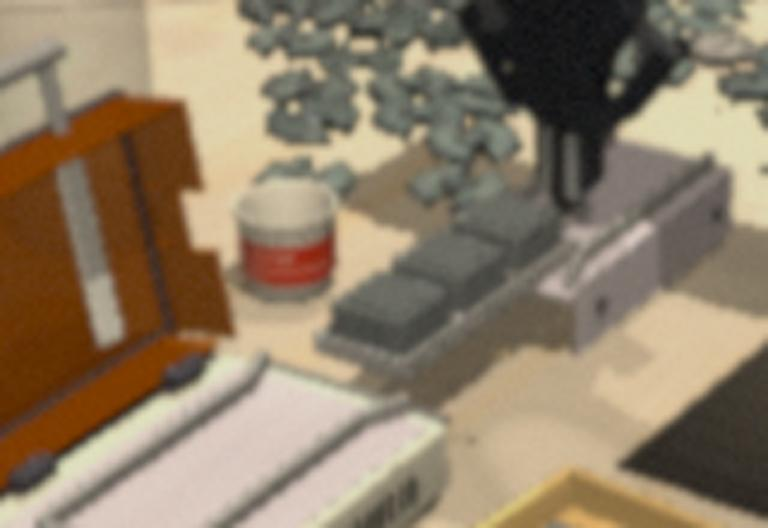

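View pics/w38.png

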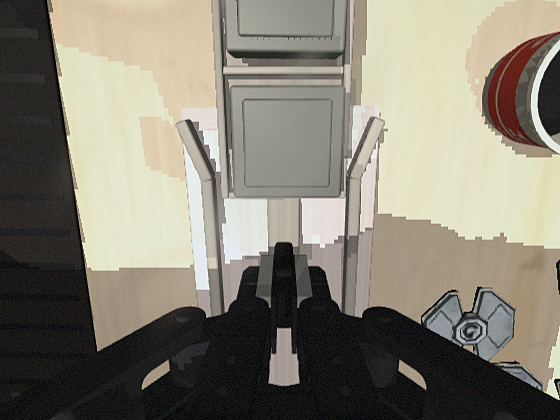

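View pics/tc6.png

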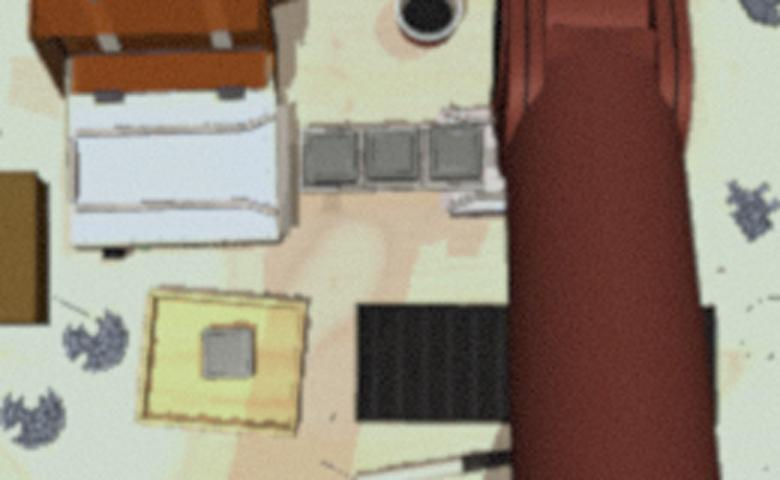

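```bash
python3 - <<'E'
from h import *
d=load("side38")
for p in ((.5715,-.0124,.040),(.5715,-.0124,.05),(.6235,-.0124,.05),(.5715,-.0124,.045),(.5715,-.1,.05),(.5715,-.0124,.036)): print(p,(w2p(d,p)-[150,160])*4.8)
crop(d,205,275,195,245,11,"z")
a=(np.array([ (w2p(d,p)-[205,195])*11 for p in ((.5715,-.0124,.040),(.5715,-.0124,.05),(.6235,-.0124,.05),(.6235,-.0124,.04))])); print(a)
E
```

```text
(0.5715, -0.0124, 0.04) [401.93508548 383.54125939]
(0.5715, -0.0124, 0.05) [401.31964613 364.44526214]
(0.6235, -0.0124, 0.05) [309.65105959 334.53597184]
(0.5715, -0.0124, 0.045) [401.62797782 374.01225056]
(0.5715, -0.1, 0.05) [508.32929628 288.11454813]
(0.5715, -0.0124, 0.036) [402.1798952  391.13727291]
[[316.10123757 493.94871945]
 [314.69085571 450.18705907]
 [104.61701157 381.64493547]
 [106.81729344 424.81418493]]
```

View pics/z.png

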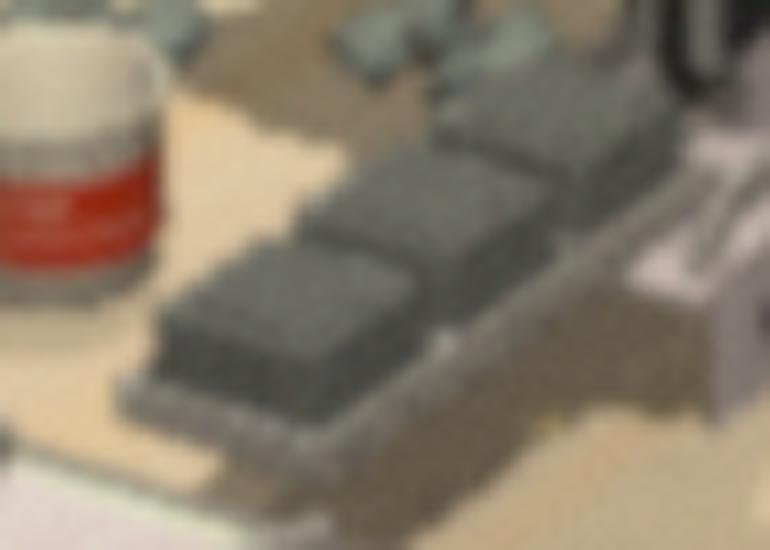

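>>> carry_out --increments '[{"rx":0,"ry":0,"rz":0,"dx":0,"dy":0.3,"dz":0,"grip":0.3},{"rx":0,"ry":0,"rz":0,"dx":0,"dy":0.8,"dz":0,"grip":0.3},{"rx":0,"ry":0,"rz":0,"dx":0,"dy":1.4,"dz":0,"grip":0.3},{"rx":0,"ry":0,"rz":0,"dx":0,"dy":2.0,"dz":0,"grip":0.3},{"rx":0,"ry":0,"rz":0,"dx":0,"dy":2.6,"dz":0,"grip":0.3},{"rx":0,"ry":0,"rz":0,"dx":0,"dy":3.2,"dz":0,"grip":0.3},{"rx":0,"ry":0,"rz":0,"dx":0,"dy":3.6,"dz":0,"grip":0.3},{"rx":0,"ry":0,"rz":0,"dx":0,"dy":3.6,"dz":0,"grip":0.3}]'

```text
time_s: 38.9
tcp_pos: [0.597, -0.1588, 0.0706]
eef_rot: [0.5, 0.501, -0.5, 0.5]
wrist_force: [0.4, 1.4, -0.3]
gripper_width: 0.0052
```

```bash
python3 - <<'E'
from h import *
s=st(); print(s["torque"]);d=grab("wrist","w39")
d=grab("side","side39"); crop(d,150,310,160,270,4.8,"sc3")
d=grab("top","top39"); crop(d,170,300,115,205,6,"tc6")
E
```

```text
t 38.9 tcp [ 0.597  -0.1588  0.0706] q [ 0.599  0.473 -0.519  1.71   0.265  1.03  -0.008] F [ 0.4  1.4 -0.3] w 0.0052
x [-0.001  0.002 -1.   ] y [ 1.     0.001 -0.001]
[ 0.51892836 -0.10120087  0.02953708]
```

View pics/sc3.png

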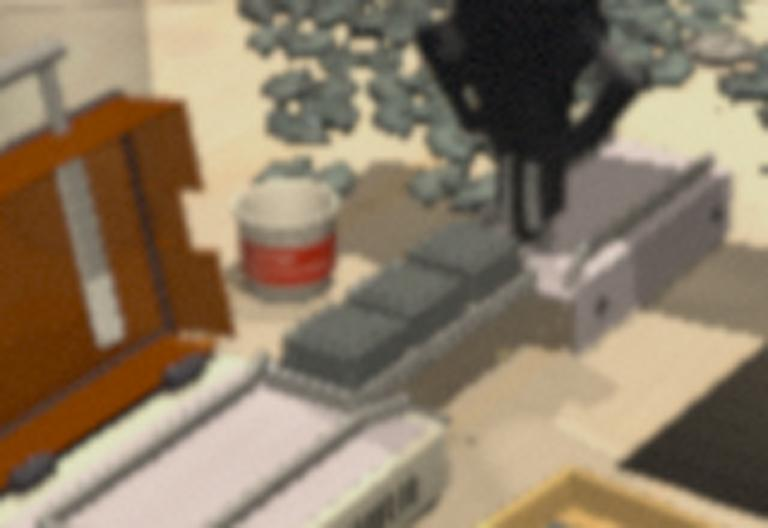

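View pics/tc6.png

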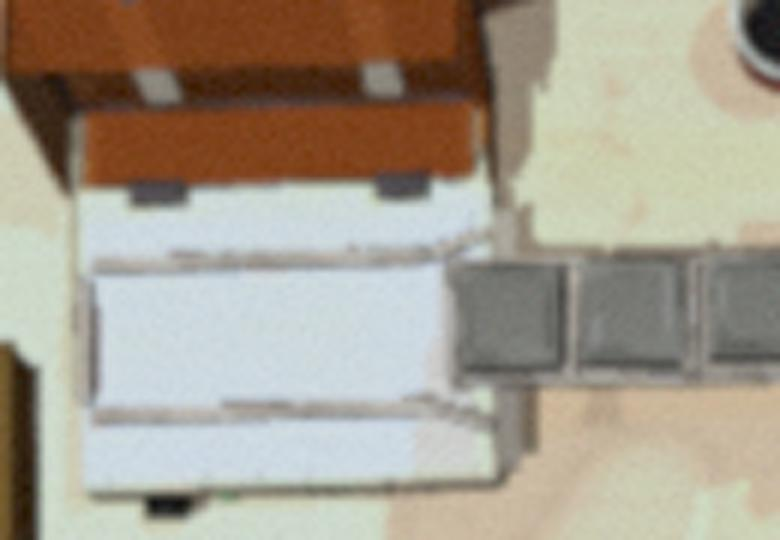

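```bash
python3 - <<'E'
from h import *
d=load("w39"); crop(d,170,400,0,260,2.3,"z")
E
```

```text
(no output)
```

View pics/z.png

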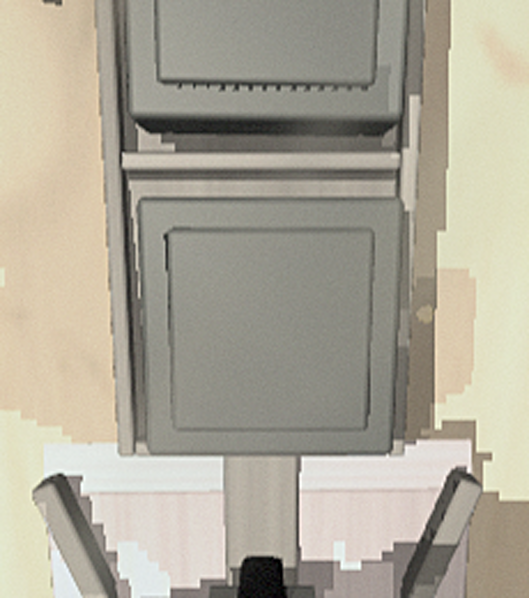

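>>> carry_out --increments '[{"rx":0,"ry":0,"rz":0,"dx":-0.03,"dy":0.3,"dz":0.1,"grip":0.3},{"rx":0,"ry":0,"rz":0,"dx":-0.05,"dy":0.8,"dz":0.1,"grip":0.3},{"rx":0,"ry":0,"rz":0,"dx":-0.05,"dy":1.4,"dz":0.1,"grip":0.3},{"rx":0,"ry":0,"rz":0,"dx":-0.05,"dy":2.0,"dz":0.1,"grip":0.3},{"rx":0,"ry":0,"rz":0,"dx":-0.05,"dy":2.6,"dz":0.1,"grip":0.3},{"rx":0,"ry":0,"rz":0,"dx":-0.05,"dy":3.2,"dz":0.1,"grip":0.3},{"rx":0,"ry":0,"rz":0,"dx":-0.05,"dy":3.6,"dz":0.1,"grip":0.3},{"rx":0,"ry":0,"rz":0,"dx":-0.05,"dy":3.6,"dz":0.1,"grip":0.3}]'

```text
time_s: 39.85
tcp_pos: [0.5969, -0.1234, 0.0722]
eef_rot: [0.5, 0.5, -0.5, 0.5]
wrist_force: [-0.3, 0.7, -2.5]
gripper_width: 0.0054
```

```bash
python3 - <<'E'
from h import *
s=st(); print(s["torque"]);d=grab("wrist","w40")
d=grab("side","side40"); crop(d,150,310,160,270,4.8,"sc3")
d=grab("top","top40"); crop(d,170,300,115,205,6,"tc6")
E
```

```text
t 39.85 tcp [ 0.5969 -0.1234  0.0722] q [ 0.557  0.458 -0.532  1.731  0.265  1.025 -0.068] F [-0.3  0.7 -2.5] w 0.0054
x [-0.  0. -1.] y [ 1.     0.001 -0.   ]
[-0.13398617  0.01844619  0.01760388]
```

View pics/sc3.png

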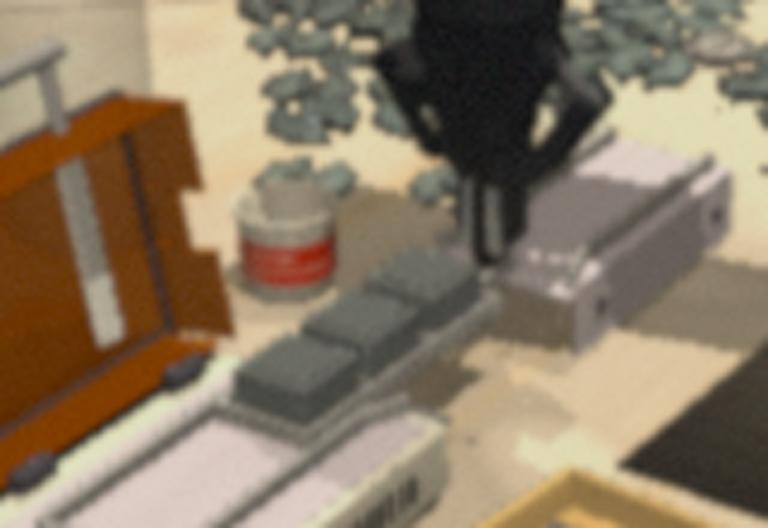

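View pics/tc6.png

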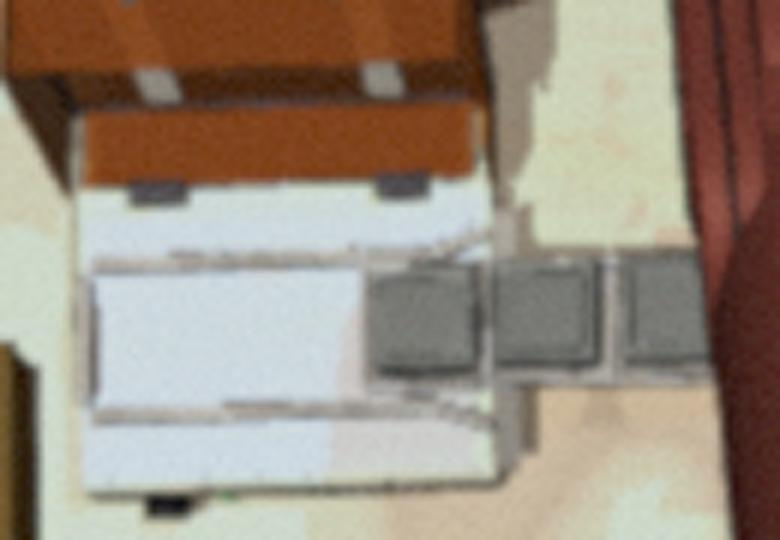

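View pics/w40.png

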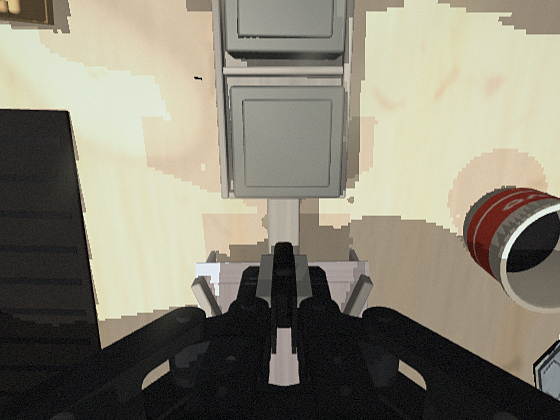

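>>> carry_out --increments '[{"rx":0,"ry":0,"rz":0,"dx":0,"dy":0.4,"dz":-0.05,"grip":0.3},{"rx":0,"ry":0,"rz":0,"dx":0,"dy":1.2,"dz":-0.05,"grip":0.3},{"rx":0,"ry":0,"rz":0,"dx":0,"dy":2.2,"dz":-0.05,"grip":0.3},{"rx":0,"ry":0,"rz":0,"dx":0,"dy":3.2,"dz":-0.05,"grip":0.3},{"rx":0,"ry":0,"rz":0,"dx":0,"dy":4.2,"dz":-0.05,"grip":0.3},{"rx":0,"ry":0,"rz":0,"dx":0,"dy":5.2,"dz":-0.05,"grip":0.3},{"rx":0,"ry":0,"rz":0,"dx":0,"dy":6.2,"dz":-0.05,"grip":0.3},{"rx":0,"ry":0,"rz":0,"dx":0,"dy":7.2,"dz":-0.05,"grip":0.3},{"rx":0,"ry":0,"rz":0,"dx":0,"dy":8.2,"dz":-0.05,"grip":0.3},{"rx":0,"ry":0,"rz":0,"dx":0,"dy":9.0,"dz":-0.05,"grip":0.3},{"rx":0,"ry":0,"rz":0,"dx":0,"dy":9.4,"dz":-0.05,"grip":0.3},{"rx":0,"ry":0,"rz":0,"dx":0,"dy":9.5,"dz":-0.05,"grip":0.3}]'

```text
time_s: 41.2
tcp_pos: [0.5969, -0.0287, 0.0717]
eef_rot: [0.5, 0.5, -0.5, 0.5]
wrist_force: [-1.5, -1.2, -2.2]
gripper_width: 0.0054
```

>>> carry_out --increments '[{"rx":0,"ry":0,"rz":0,"dx":0,"dy":0.4,"dz":0,"grip":0.3},{"rx":0,"ry":0,"rz":0,"dx":0,"dy":0.8,"dz":0,"grip":0.3},{"rx":0,"ry":0,"rz":0,"dx":0,"dy":1.1,"dz":0,"grip":0.3},{"rx":0,"ry":0,"rz":0,"dx":0,"dy":1.3,"dz":0,"grip":0.3},{"rx":0,"ry":0,"rz":0,"dx":0,"dy":1.3,"dz":0,"grip":0.3}]'

```text
time_s: 41.7
tcp_pos: [0.5969, -0.0158, 0.0717]
eef_rot: [0.5, 0.5, -0.5, 0.5]
wrist_force: [-3.5, -0.5, -1.8]
gripper_width: 0.0053
```

```bash
python3 - <<'E'
from h import *
s=st(); print(s["torque"]);d=grab("wrist","w41")
d=grab("side","side41"); crop(d,130,290,160,270,4.8,"sc3")
d=grab("top","top41"); crop(d,170,300,115,205,6,"tc6")
E
```

```text
t 41.7 tcp [ 0.5969 -0.0158  0.0717] q [ 0.413  0.443 -0.568  1.762  0.274  1.017 -0.256] F [-3.5 -0.5 -1.8] w 0.0053
x [ 0.     0.001 -1.   ] y [1.    0.001 0.   ]
[-0.22677209  0.4893708   0.33660018]
```

>>> carry_out --increments '[{"rx":0,"ry":0,"rz":0,"dx":0,"dy":0.1,"dz":0,"grip":0.3},{"rx":0,"ry":0,"rz":0,"dx":-0.03,"dy":0.2,"dz":0,"grip":0.3},{"rx":0,"ry":0,"rz":0,"dx":-0.05,"dy":0.3,"dz":0,"grip":0.3},{"rx":0,"ry":0,"rz":0,"dx":-0.05,"dy":0.3,"dz":0,"grip":0.3}]'

```text
time_s: 42.25
tcp_pos: [0.5966, -0.0142, 0.0718]
eef_rot: [-0.5, -0.5, 0.5, -0.5]
wrist_force: [-1.8, -5.2, -0.9]
gripper_width: 0.0052
```

>>> carry_out --increments '[{"rx":0,"ry":0,"rz":0,"dx":0,"dy":0.15,"dz":0,"grip":0.3},{"rx":0,"ry":0,"rz":0,"dx":0,"dy":0.3,"dz":0,"grip":0.3},{"rx":0,"ry":0,"rz":0,"dx":0,"dy":0.3,"dz":0,"grip":0.3}]'

```text
time_s: 42.55
tcp_pos: [0.5967, -0.0141, 0.0719]
eef_rot: [-0.5, -0.498, 0.502, -0.5]
wrist_force: [-1.9, -12.4, 0.4]
gripper_width: 0.0057
```

>>> carry_out --increments '[{"rx":0,"ry":0,"rz":0,"dx":0.05,"dy":-0.2,"dz":-0.05,"grip":0.3},{"rx":0,"ry":0,"rz":0,"dx":0.05,"dy":-0.3,"dz":-0.05,"grip":0.3},{"rx":0,"ry":0,"rz":0,"dx":0.05,"dy":-0.3,"dz":-0.05,"grip":2.4},{"rx":0,"ry":0,"rz":0,"dx":0.05,"dy":-0.3,"dz":-0.05,"grip":2.4},{"rx":0,"ry":0,"rz":0,"dx":0.05,"dy":-0.3,"dz":0,"grip":2.4},{"rx":0,"ry":0,"rz":0,"dx":0,"dy":-0.3,"dz":2,"grip":2.4},{"rx":0,"ry":0,"rz":0,"dx":0,"dy":-0.3,"dz":6,"grip":2.4},{"rx":0,"ry":0,"rz":0,"dx":0,"dy":-0.3,"dz":11,"grip":1},{"rx":0,"ry":0,"rz":0,"dx":0,"dy":-0.3,"dz":16,"grip":0},{"rx":0,"ry":0,"rz":0,"dx":0,"dy":-0.3,"dz":16,"grip":0},{"rx":0,"ry":0,"rz":0,"dx":0,"dy":-0.3,"dz":16,"grip":0}]' --newtons 30

```text
time_s: 43.65
tcp_pos: [0.5973, -0.013, 0.2334]
eef_rot: [0.501, 0.499, -0.499, 0.501]
wrist_force: [-0.1, -0.2, -0.7]
gripper_width: -0.0003
```

```bash
python3 - <<'E'
from h import *
st(); d=grab("wrist","w42"); t=grab("top","top42"); s=grab("side","side42")
# compare with the home view w6 (tray home at start): project fin & compare patches
g=cv2.cvtColor(d["frame"],cv2.COLOR_BGR2GRAY)
# dark fin blob near predicted
c=w2p(d,(.597,-.0135,.075)); print("pred fin px",c)
x,y=int(c[0]),int(c[1]); roi=g[y-50:y+50,x-40:x+40]
m=(roi<55).astype(np.uint8)
n,l,stt,cen=cv2.connectedComponentsWithStats(m)
for i in range(1,n):
    if stt[i,4]>60:
        b=stt[i]; print(b[:2]+[x-40,y-50],b[2:], "rear y",p2w(d,(x-40+b[0]+b[2]/2,y-50+b[1]+b[3]),.075).round(4))
E
```

```text
t 43.65 tcp [ 0.5973 -0.013   0.2334] q [ 0.449  0.292 -0.609  1.596  0.172  1.305 -0.184] F [-0.1 -0.2 -0.7] w -0.0003
x [ 0.003 -0.    -1.   ] y [1.    0.    0.003]
pred fin px [281.87805111 195.21497979]
```

```bash
python3 - <<'E'
from h import *
for f in("w6","w42"):
    d=load(f); g=cv2.cvtColor(d["frame"],cv2.COLOR_BGR2GRAY)
    c=w2p(d,(.597,-.0135,.075)); x,y=int(c[0]),int(c[1])
    print(f,x,y,"min",g[y-15:y+15,x-8:x+8].min())
    roi=g[y-50:y+50,x-40:x+40]
    for th in(80,100,120):
        n,l,S,cen=cv2.connectedComponentsWithStats((roi<th).astype(np.uint8))
        for i in range(1,n):
            if S[i,4]>100:
                b=S[i]; print(th,b[0]+x-40,b[1]+y-50,b[2:],"rear",p2w(d,(x-40+b[0]+b[2]/2,y-50+b[1]+b[3]-1),.075).round(4))
E
```

```text
w6 292 190 min 50
120 286 169 [ 11  37 340] rear [ 0.5965 -0.0256  0.075 ]
w42 281 195 min 57
120 278 173 [ 10  37 324] rear [ 0.5979 -0.0251  0.075 ]
```

```bash
python3 - <<'E'
import numpy as np
from scipy.optimize import least_squares
P=np.array([(.5055,.101),(.5668,.1806),(.7013,.1992)])
r=least_squares(lambda h:np.hypot(P[:,0]-h[0],P[:,1]-h[1])-h[2],[.654,.0455,.1575]);print(r.x)
r=least_squares(lambda h:np.hypot(P[:,0]-h[0],P[:,1]-.0455)-.1575,[.654]);print(r.x,r.fun)
hx=r.x[0]
for p in list(P)+[(.710,.1955)]: print(p,"theta",np.pi-np.arctan2(p[1]-.0455,p[0]-hx)-np.arctan2(28,155))
E
python3 - <<'E'
from h import *
# hood handle in side6 vs side42 : template match of handle patch
a=load("side6");b=load("side42")
x0,y0=124,160
T=a["frame"][y0:y0+60,x0:x0+50]
r=cv2.matchTemplate(b["frame"],T,cv2.TM_CCOEFF_NORMED); print(cv2.minMaxLoc(r))
E
```

```text
[0.65331811 0.05056878 0.15618419]
[0.65261879] [-0.00026073  0.00255272  0.00372516]
[0.5055 0.101 ] theta 0.1820206877179685
[0.5668 0.1806] theta 0.8261607781664783
[0.7013 0.1992] theta 1.6988113227467287
(0.71, 0.1955) theta 1.757444432984405
(-0.7522634267807007, 0.9991990327835083, (130, 340), (124, 160))
```

>>> carry_out --increments '[{"rx":0,"ry":0,"rz":0,"dx":1,"dy":1,"dz":3,"grip":2.6},{"rx":0,"ry":0,"rz":0,"dx":4,"dy":3.7,"dz":3,"grip":2.6},{"rx":0,"ry":0,"rz":0,"dx":7.5,"dy":7,"dz":3,"grip":2.6},{"rx":0,"ry":0,"rz":0,"dx":10.5,"dy":10,"dz":3,"grip":2.6},{"rx":0,"ry":0,"rz":0,"dx":11.2,"dy":10.3,"dz":3,"grip":2.6},{"rx":0,"ry":0,"rz":0,"dx":11.2,"dy":10.3,"dz":3,"grip":2.6}]'

```text
time_s: 44.4
tcp_pos: [0.7084, 0.091, 0.2591]
eef_rot: [0.499, 0.502, -0.5, 0.5]
wrist_force: [-1.0, -0.8, 0.6]
gripper_width: 0.0259
```

```bash
python3 - <<'E'
from h import *
st(); d=grab("wrist","w43")
g=cv2.cvtColor(d["frame"],cv2.COLOR_BGR2GRAY)
c=w2p(d,(.708,.09,.193)); print("pred bar",c, w2p(d,(.708,.135,.193)))
f=d["frame"]
for v in (140,160,180,200,220,240): print(v," ".join("%d"%x for x in g[v,240:330:3]))
E
```

```text
t 44.4 tcp [0.7084 0.091  0.2591] q [ 0.201  0.534 -0.608  1.234  0.295  1.464 -0.369] F [-1.  -0.8  0.6] w 0.0259
x [-0.004  0.001 -1.   ] y [ 1.     0.002 -0.004]
pred bar [282.30246447 237.86325406] [282.4141509  157.74084499]
140 117 118 121 122 121 125 124 127 120 127 125 117 120 125 117 89 102 104 116 170 165 170 168 168 171 172 174 171 161 175
160 125 127 131 131 128 127 130 126 120 116 107 121 157 169 178 170 152 130 109 170 172 168 169 168 169 176 172 172 174 174
180 135 129 134 132 126 127 124 126 121 113 111 101 159 162 171 164 153 126 83 167 162 172 173 170 173 174 138 154 139 136
200 129 128 131 131 124 125 128 126 119 114 112 100 166 182 194 196 151 135 76 88 94 112 124 116 120 120 123 112 114 119
220 125 125 121 120 124 123 123 120 124 117 100 101 169 188 201 200 178 142 63 153 159 81 115 116 118 120 124 122 106 122
240 124 119 122 117 116 119 116 113 115 111 108 114 100 116 124 133 117 107 58 157 156 155 157 85 117 116 122 107 115 115
```

>>> carry_out --increments '[{"rx":0,"ry":0,"rz":0,"dx":0.05,"dy":0,"dz":-2.5,"grip":2.6},{"rx":0,"ry":0,"rz":0,"dx":0.05,"dy":0,"dz":-5,"grip":2.6},{"rx":0,"ry":0,"rz":0,"dx":0.05,"dy":0,"dz":-6.8,"grip":2.6},{"rx":0,"ry":0,"rz":0,"dx":0.05,"dy":0,"dz":-6.9,"grip":2.6},{"rx":0,"ry":0,"rz":0,"dx":0.05,"dy":0,"dz":-6.9,"grip":0.6},{"rx":0,"ry":0,"rz":0,"dx":0.05,"dy":0,"dz":-6.9,"grip":0.6},{"rx":0,"ry":0,"rz":0,"dx":0.05,"dy":0,"dz":-6.9,"grip":0.6}]' --newtons 25

```text
time_s: 45.15
tcp_pos: [0.7085, 0.0881, 0.1934]
eef_rot: [-0.5, -0.499, 0.501, -0.5]
wrist_force: [-4.7, -3.9, -0.5]
gripper_width: 0.0101
```

```bash
python3 - <<'E'
from h import *
st()
import numpy as np
a0=1.928  # angle from -x
for t in list(np.arange(0,1.76,.08))+[1.75]: 
    print(round(t,2), round(100*.1575*(np.cos(a0)-np.cos(a0-t)),2), round(100*.1575*(np.sin(a0-t)-np.sin(a0)),2))
E
```

```text
t 45.15 tcp [0.7085 0.0881 0.1934] q [ 0.21   0.564 -0.598  1.327  0.316  1.345 -0.387] F [-4.7 -3.9 -0.5] w 0.0101
x [-0.001 -0.002 -1.   ] y [ 1.    -0.001 -0.001]
0.0 0.0 0.0
0.08 -1.2 0.39
0.16 -2.42 0.69
0.24 -3.67 0.89
0.32 -4.92 0.98
0.4 -6.18 0.98
0.48 -7.44 0.88
0.56 -8.68 0.67
0.64 -9.9 0.37
0.72 -11.1 -0.03
0.8 -12.26 -0.52
0.88 -13.37 -1.11
0.96 -14.44 -1.78
1.04 -15.44 -2.54
1.12 -16.39 -3.37
1.2 -17.26 -4.28
1.28 -18.06 -5.25
1.36 -18.78 -6.28
1.44 -19.42 -7.37
1.52 -19.96 -8.51
1.6 -20.42 -9.68
1.68 -20.78 -10.89
1.75 -21.01 -11.97
```

>>> carry_out --increments '[{"rx":0,"ry":0,"rz":0,"dx":-1.2,"dy":0,"dz":0.39,"grip":0.6},{"rx":0,"ry":0,"rz":0,"dx":-2.42,"dy":0,"dz":0.69,"grip":0.6},{"rx":0,"ry":0,"rz":0,"dx":-3.67,"dy":0,"dz":0.89,"grip":0.6},{"rx":0,"ry":0,"rz":0,"dx":-4.92,"dy":0,"dz":0.98,"grip":0.6},{"rx":0,"ry":0,"rz":0,"dx":-6.18,"dy":0,"dz":0.98,"grip":0.6},{"rx":0,"ry":0,"rz":0,"dx":-7.44,"dy":0,"dz":0.88,"grip":0.6},{"rx":0,"ry":0,"rz":0,"dx":-8.68,"dy":0,"dz":0.67,"grip":0.6},{"rx":0,"ry":0,"rz":0,"dx":-9.9,"dy":0,"dz":0.37,"grip":0.6},{"rx":0,"ry":0,"rz":0,"dx":-11.1,"dy":0,"dz":-0.03,"grip":0.6},{"rx":0,"ry":0,"rz":0,"dx":-12.26,"dy":0,"dz":-0.52,"grip":0.6},{"rx":0,"ry":0,"rz":0,"dx":-13.37,"dy":0,"dz":-1.11,"grip":0.6}]'

```text
time_s: 46.25
tcp_pos: [0.5768, 0.0874, 0.1839]
eef_rot: [0.501, 0.498, -0.5, 0.501]
wrist_force: [1.6, -7.5, 5.0]
gripper_width: 0.01
```

>>> carry_out --increments '[{"rx":0,"ry":0,"rz":0,"dx":-1.07,"dy":0,"dz":-0.67,"grip":0.6},{"rx":0,"ry":0,"rz":0,"dx":-2.07,"dy":0,"dz":-1.43,"grip":0.6},{"rx":0,"ry":0,"rz":0,"dx":-3.02,"dy":0,"dz":-2.26,"grip":0.6},{"rx":0,"ry":0,"rz":0,"dx":-3.89,"dy":0,"dz":-3.17,"grip":0.6},{"rx":0,"ry":0,"rz":0,"dx":-4.69,"dy":0,"dz":-4.14,"grip":0.6},{"rx":0,"ry":0,"rz":0,"dx":-5.41,"dy":0,"dz":-5.17,"grip":0.6},{"rx":0,"ry":0,"rz":0,"dx":-6.05,"dy":0,"dz":-6.26,"grip":0.6},{"rx":0,"ry":0,"rz":0,"dx":-6.59,"dy":0,"dz":-7.4,"grip":0.6}]'

```text
time_s: 47.05
tcp_pos: [0.51, 0.087, 0.1087]
eef_rot: [0.5, 0.498, -0.501, 0.501]
wrist_force: [1.5, -9.4, 3.0]
gripper_width: 0.0096
```

```bash
python3 - <<'E'
from h import *
st()
E
```

```text
t 47.05 tcp [0.51   0.087  0.1087] q [ 0.345  0.255 -0.673  1.921  0.19   1.026 -0.413] F [ 1.5 -9.4  3. ] w 0.0096
x [ 0.002 -0.004 -1.   ] y [ 1.    -0.002  0.002]
```

>>> carry_out --increments '[{"rx":0,"ry":0,"rz":0,"dx":-0.46,"dy":-0.1,"dz":-1.17,"grip":0.6},{"rx":0,"ry":0,"rz":0,"dx":-0.82,"dy":-0.2,"dz":-2.38,"grip":0.6},{"rx":0,"ry":0,"rz":0,"dx":-1.0,"dy":-0.2,"dz":-3.2,"grip":0.6},{"rx":0,"ry":0,"rz":0,"dx":-1.05,"dy":-0.2,"dz":-3.6,"grip":0.6},{"rx":0,"ry":0,"rz":0,"dx":-1.05,"dy":-0.2,"dz":-3.6,"grip":0.6}]'

```text
time_s: 47.55
tcp_pos: [0.4986, 0.0868, 0.0715]
eef_rot: [-0.5, -0.5, 0.5, -0.5]
wrist_force: [-2.9, -4.8, -1.1]
gripper_width: 0.0098
```

>>> carry_out --increments '[{"rx":0,"ry":0,"rz":0,"dx":-0.05,"dy":0,"dz":-0.3,"grip":0.6},{"rx":0,"ry":0,"rz":0,"dx":-0.05,"dy":0,"dz":-0.5,"grip":0.6},{"rx":0,"ry":0,"rz":0,"dx":-0.05,"dy":0,"dz":-0.5,"grip":0.6}]'

```text
time_s: 47.85
tcp_pos: [0.4984, 0.0868, 0.0692]
eef_rot: [-0.499, -0.499, 0.501, -0.501]
wrist_force: [-17.1, -8.2, 32.8]
gripper_width: 0.0102
```

>>> carry_out --increments '[{"rx":0,"ry":0,"rz":0,"dx":0.1,"dy":0,"dz":0.3,"grip":0.6},{"rx":0,"ry":0,"rz":0,"dx":0.1,"dy":0,"dz":0.3,"grip":2.4},{"rx":0,"ry":0,"rz":0,"dx":0.1,"dy":0,"dz":0.3,"grip":2.4},{"rx":0,"ry":0,"rz":0,"dx":0.1,"dy":0,"dz":0.3,"grip":2.4},{"rx":0,"ry":0,"rz":0,"dx":0.1,"dy":0,"dz":2,"grip":2.4},{"rx":0,"ry":0,"rz":0,"dx":0.1,"dy":0,"dz":6,"grip":2.4},{"rx":0,"ry":0,"rz":0,"dx":0,"dy":-2,"dz":9,"grip":1},{"rx":0,"ry":0,"rz":0,"dx":0,"dy":-6,"dz":12,"grip":0},{"rx":0,"ry":0,"rz":0,"dx":0,"dy":-10,"dz":15,"grip":0},{"rx":0,"ry":0,"rz":0,"dx":0,"dy":-14,"dz":17,"grip":0},{"rx":0,"ry":0,"rz":0,"dx":0,"dy":-18,"dz":17,"grip":0},{"rx":0,"ry":0,"rz":0,"dx":0,"dy":-18,"dz":17,"grip":0}]'

```text
time_s: 49.05
tcp_pos: [0.4983, -0.0987, 0.2371]
eef_rot: [-0.502, -0.497, 0.502, -0.499]
wrist_force: [-0.0, -0.6, -0.4]
gripper_width: -0.0001
```

```bash
python3 - <<'E'
from h import *
st(); d=grab("side","side50"); t=grab("top","top50"); w=grab("wrist","w50")
g=cv2.cvtColor(d["frame"],cv2.COLOR_BGR2GRAY).astype(int)
# where is the handle: bright line between the two projected bar ends, for theta candidates
hx=.6526
for th in (-.03,0,.02,.04,.06,.08,.1,.18):
    a=np.arctan2(28,155)+th
    x=hx-.1575*np.cos(a); z=.0455+.1575*np.sin(a)
    v=[];vu=[];vd=[]
    for y in np.linspace(.055,.125,15):
        u=w2p(d,(x,y,z)); X,Y=int(round(u[0])),int(round(u[1])); v.append(g[Y-1:Y+2,X].mean());vu.append(g[Y-6:Y-4,X].mean());vd.append(g[Y+5:Y+7,X].mean())
    print(th,round(z,4),np.mean(v).round(0),np.mean(vu).round(0),np.mean(vd).round(0))
# vertical profile through the bar middle
for y in (.075,.095,.115):
  u=w2p(d,(.4975,y,.0735)); X,Y=int(round(u[0])),int(round(u[1])); print(X,Y,g[Y-20:Y+21,X].tolist())
# same on initial image theta~.18 for reference
d0=load("side1"); g0=cv2.cvtColor(d0["frame"],cv2.COLOR_BGR2GRAY).astype(int)
for y in (.075,.095,.115):
  u=w2p(d0,(.506,y,.101)); X,Y=int(round(u[0])),int(round(u[1])); print(X,Y,g0[Y-20:Y+21,X].tolist())
E
```

```text
t 49.05 tcp [ 0.4983 -0.0987  0.2371] q [ 0.628  0.085 -0.546  1.798  0.048  1.27   0.062] F [-0.  -0.6 -0.4] w -0.0001
x [ 0.001 -0.002 -1.   ] y [ 1.    -0.008  0.001]
-0.03 0.0688 106.0 141.0 103.0
0 0.0735 118.0 106.0 96.0
0.02 0.0766 135.0 78.0 100.0
0.04 0.0797 137.0 78.0 103.0
0.06 0.0827 110.0 76.0 114.0
0.08 0.0858 83.0 68.0 134.0
0.1 0.0888 72.0 72.0 140.0
0.18 0.1008 67.0 54.0 69.0
238 254 [52, 46, 51, 49, 53, 48, 52, 50, 53, 82, 129, 150, 134, 108, 98, 120, 138, 143, 137, 132, 115, 107, 114, 123, 126, 123, 121, 122, 119, 118, 112, 99, 93, 125, 154, 168, 159, 134, 111, 112, 116]
232 259 [51, 56, 80, 128, 150, 137, 110, 73, 57, 52, 55, 56, 57, 66, 93, 121, 138, 144, 137, 125, 109, 92, 84, 82, 79, 79, 84, 92, 89, 97, 106, 106, 104, 125, 150, 162, 160, 147, 133, 126, 126]
226 263 [51, 52, 50, 51, 51, 51, 54, 53, 55, 53, 54, 53, 54, 58, 69, 99, 125, 139, 139, 135, 121, 104, 91, 84, 81, 74, 70, 69, 70, 85, 101, 110, 114, 142, 169, 181, 179, 157, 130, 121, 125]
234 241 [71, 62, 56, 53, 52, 54, 57, 55, 53, 53, 59, 81, 122, 134, 119, 103, 117, 141, 153, 149, 136, 117, 99, 86, 84, 87, 86, 90, 98, 128, 156, 172, 176, 175, 158, 134, 117, 104, 92, 79, 64]
228 245 [70, 68, 59, 51, 48, 52, 76, 119, 137, 124, 97, 77, 68, 62, 68, 74, 99, 132, 150, 153, 142, 127, 106, 87, 82, 81, 86, 87, 88, 101, 130, 157, 165, 174, 176, 160, 140, 127, 115, 95, 74]
222 250 [69, 60, 55, 50, 50, 50, 54, 52, 53, 58, 59, 56, 57, 55, 61, 82, 115, 142, 151, 149, 136, 116, 95, 83, 86, 85, 84, 87, 90, 107, 139, 161, 174, 179, 175, 159, 139, 124, 112, 96, 73]
```

>>> carry_out --increments '[{"rx":0,"ry":0,"rz":0,"dx":0,"dy":4,"dz":0,"grip":0},{"rx":0,"ry":0,"rz":0,"dx":0,"dy":8.5,"dz":-1,"grip":0},{"rx":0,"ry":0,"rz":0,"dx":0,"dy":13,"dz":-4,"grip":0},{"rx":0,"ry":0,"rz":0,"dx":0,"dy":17,"dz":-7,"grip":0},{"rx":0,"ry":0,"rz":0,"dx":0,"dy":18.3,"dz":-10,"grip":0},{"rx":0,"ry":0,"rz":0,"dx":0,"dy":18.3,"dz":-12.5,"grip":0},{"rx":0,"ry":0,"rz":0,"dx":0,"dy":18.3,"dz":-13.2,"grip":0},{"rx":0,"ry":0,"rz":0,"dx":0,"dy":18.3,"dz":-13.2,"grip":0}]'

```text
time_s: 50.0
tcp_pos: [0.4975, 0.0913, 0.104]
eef_rot: [0.499, 0.501, -0.5, 0.5]
wrist_force: [-0.3, 0.0, 0.8]
gripper_width: -0.0002
```

>>> carry_out --increments '[{"rx":0,"ry":0,"rz":0,"dx":0,"dy":0,"dz":-0.3,"grip":0},{"rx":0,"ry":0,"rz":0,"dx":0,"dy":0,"dz":-0.6,"grip":0},{"rx":0,"ry":0,"rz":0,"dx":0,"dy":0,"dz":-0.8,"grip":0},{"rx":0,"ry":0,"rz":0,"dx":0,"dy":0,"dz":-0.8,"grip":0}]'

```text
time_s: 50.4
tcp_pos: [0.4986, 0.0903, 0.0969]
eef_rot: [0.5, 0.5, -0.5, 0.5]
wrist_force: [-0.2, 0.5, 0.2]
gripper_width: -0.0003
```

>>> carry_out --increments '[{"rx":0,"ry":0,"rz":0,"dx":0,"dy":0,"dz":-0.2,"grip":0},{"rx":0,"ry":0,"rz":0,"dx":0,"dy":0,"dz":-0.4,"grip":0},{"rx":0,"ry":0,"rz":0,"dx":0,"dy":0,"dz":-0.5,"grip":0},{"rx":0,"ry":0,"rz":0,"dx":0,"dy":0,"dz":-0.5,"grip":0}]'

```text
time_s: 50.8
tcp_pos: [0.4989, 0.0905, 0.0951]
eef_rot: [0.5, 0.499, -0.5, 0.501]
wrist_force: [-17.8, -5.3, 43.3]
gripper_width: 0.0001
```

>>> carry_out --increments '[{"rx":0,"ry":0,"rz":0,"dx":0,"dy":0,"dz":1.5,"grip":0},{"rx":0,"ry":0,"rz":0,"dx":0,"dy":0,"dz":5,"grip":0},{"rx":0,"ry":0,"rz":0,"dx":0,"dy":-3,"dz":9,"grip":0},{"rx":0,"ry":0,"rz":0,"dx":0,"dy":-7.5,"dz":12,"grip":0},{"rx":0,"ry":0,"rz":0,"dx":0,"dy":-12,"dz":14,"grip":0},{"rx":0,"ry":0,"rz":0,"dx":0,"dy":-16.5,"dz":16,"grip":0},{"rx":0,"ry":0,"rz":0,"dx":0,"dy":-21,"dz":17,"grip":0},{"rx":0,"ry":0,"rz":0,"dx":0,"dy":-25,"dz":17,"grip":0},{"rx":0,"ry":0,"rz":0,"dx":0,"dy":-25,"dz":17,"grip":0},{"rx":0,"ry":0,"rz":0,"dx":0,"dy":-25,"dz":17,"grip":0}]'

```text
time_s: 51.8
tcp_pos: [0.4981, -0.1602, 0.2615]
eef_rot: [0.501, 0.5, -0.5, 0.499]
wrist_force: [-0.2, 0.8, -0.5]
gripper_width: -0.0001
```

```bash
python3 - <<'E'
from h import *
st(); t=grab("top","top51"); s=grab("side","side51")
g=cv2.cvtColor(t["frame"],cv2.COLOR_BGR2GRAY)
def patch(n,p):
    u=w2p(t,p);x,y=int(u[0]),int(u[1]); print(n,(x,y),t["frame"][y-3:y+4,x-3:x+4].mean((0,1)).round(0))
patch("nose",(.597,.144,.0855));patch("mid",(.597,.095,.0855));patch("rear",(.597,.046,.0855));patch("hood off",(.64,.095,.0855));patch("box casting",(.441,.0505,.029));patch("box floor",(.441,.095,.005))
# fin
u=w2p(t,(.597,-.0135,.075));x,y=int(u[0]),int(u[1]);R_=g[y-12:y+13,x-12:x+13];m=np.argwhere(R_<80);print("fin",(x,y),len(m),m.mean(0)[::-1]+[x-12,y-12])
t1=load("top1")
g1=cv2.cvtColor(t1["frame"],cv2.COLOR_BGR2GRAY);R1=g1[y-12:y+13,x-12:x+13];m=np.argwhere(R1<80);print("fin start",len(m),m.mean(0)[::-1]+[x-12,y-12])
# bystanders: difference to the start
for n,(a,b,c,d_) in dict(pot=(288,320,105,132),block=(222,266,92,124),box=(205,265,208,262)).items():
    print(n,np.abs(g[c:d_,a:b].astype(int)-g1[c:d_,a:b]).mean().round(1))
E
```

```text
t 51.8 tcp [ 0.4981 -0.1602  0.2615] q [ 0.706  0.102 -0.51   1.729  0.051  1.324  0.183] F [-0.2  0.8 -0.5] w -0.0001
x [-0.     0.001 -1.   ] y [ 1.    -0.002 -0.   ]
nose (191, 166) [ 41.  83. 145.]
mid (212, 166) [ 39.  82. 144.]
rear (233, 165) [ 45.  88. 151.]
hood off (212, 148) [ 38.  77. 136.]
box casting (234, 233) [125. 131. 131.]
box floor (217, 233) [130. 186. 202.]
fin (258, 165) 104 [254.875      165.93269231]
fin start 221 [252.        165.8959276]
pot 18.1
block 16.3
box 13.4
```

```bash
python3 - <<'E'
from h import *
t=load("top51");t1=load("top1");s=load("side51");s1=load("side1")
def mt(a,b,x0,x1,y0,y1):
    T=a["frame"][y0:y1,x0:x1];r=cv2.matchTemplate(b["frame"][y0-12:y1+12,x0-12:x1+12],T,cv2.TM_CCOEFF_NORMED);_,v,_,l=cv2.minMaxLoc(r);return np.array(l)-12,round(v,3)
print("bench ref",mt(t1,t,180,260,15,70),"pot",mt(t1,t,288,320,105,132),"block",mt(t1,t,222,266,92,124),"box",mt(t1,t,200,268,206,264),"fin",mt(t1,t,255,270,160,174))
print("side: ref",mt(s1,s,60,130,200,250),"pot",mt(s1,s,198,224,192,220),"block",mt(s1,s,142,168,222,245))
E
```

```text
bench ref (array([0, 0]), 0.996) pot (array([0, 0]), 0.915) block (array([0, 0]), 0.997) box (array([0, 0]), 0.73) fin (array([ 0, -1]), 0.972)
side: ref (array([0, 0]), 0.999) pot (array([0, 0]), 0.928) block (array([1, 1]), 0.965)
```

```bash
python3 - <<'E'
from cell import close_job
print(close_job())
E
```

```text
the job is handed in; nothing more can be done
None
```

The job is done and handed in at about 52 s, well inside the 208 s limit. The hood was raised and the tray drawn level onto the rest. The one cured casting present went into the plywood box. Both standing castings were toppled hollow side down, and all three washed castings now sit in their own pockets. The tray was slid level back to the stop, the hood shut, and the gripper let go.

**Checks that passed**
- **Tray home:** when pushed harder against the stop, the force rose from 5 to 12 N and the tray did not move. The fin's rear edge came out within 0.5 mm of where it was at the start.
- **Hood shut:** fingertips pressed on the handle met a hard stop at about 78.5 mm, against 79 mm for fully shut.
- **Castings in the tray:** before the slide back, the pictures showed all three level in the pockets.
- **Bystanders:** matched against the first pictures, the wash pot and the sanding block had not moved in the top view.

**Limits and disagreements**
- **Picture limit:** I hit the 90-picture limit just before the tray reached the stop, so everything after that was checked by numbers only. I did not see the castings again once the tray was home.
- **Hood reading:** the camera estimate of the hood angle was 0.01 to 0.03 rad, slightly above zero. I trusted the touch reading over it.
- **Weaker matches:** the box matched the first picture only 0.73, as expected now that it holds a casting. The pot matched about 0.92, which I put down to the arm's shadow. The sanding block's side view was off by one pixel; its patch overlaps the hood, which has since moved.
- **Nose pocket:** that casting met about 14 N on the way down. I nudged it about 1.5 mm sideways before letting go.

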